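Load the blow-off stand with washed filter parts and blow them dry

ROBOT

A 7-joint arm with a two-finger parallel gripper is mounted at the origin on the work surface. World frame = base frame: x ahead of the robot, y to its left, z up, the work surface at z = 0. Lengths are in m, angles in rad, forces in N, time in s.
With the tool pointing down it reaches from about 0.425 to 0.925 m from the base axis. Payload 6.8 kg.
Tool frame: the origin (TCP) lies between the finger pads; the fingertips stand 14 mm ahead of it and the grasp point (between the pads) lies 5 mm behind it; z points along the fingers, y is the direction in which the jaws open and shut (so a half turn about z gives the same grasp; the last joint's range is limited). The gripper opens to 85 mm and grips with 20 to 120 N. Pads are 22 mm wide; open, the fingers measure 114 mm over their backs; the gripper's body (76 mm by 85 mm) begins 54 mm behind the grasp point. The pads swing forward as they close: fully open they stand 13 mm farther back than shut.
Start: joints at [-1.422, 0.477, 0.022, 1.555, -0.011, 1.109, -0.083], TCP at [0.171, 0.653, 0.245] pointing down, gripper open.
Joint ranges: [-2.96, 2.96], [-0.34, 2.1], [-1.41, 1.46], [0.24, 2.44], [-1.37, 4.51], [0.17, 1.92], [-2.96, 2.96]. Speed limits (rad/s): [2.39, 2.39, 3.14, 3.14, 3.14, 3.14, 3.14].

INTERFACE

Orientations are given as a unit quaternion [w, x, y, z].
In Python, from station import bot gives the robot as it stands.
- The arm moves only by the shell command python3 -m crank 'ROWS' [FORCE]. ROWS is JSON, a list of rows, each a list of 3 entries, a list of its own where there are three numbers: the shift along the tool's x, y, z in m, then the turn, a rotation vector about the tool's x, y, z in degrees, then the finger opening in m, from 0 to 0.0854. A call has 1 to 10 rows; each row shifts and turns the commanded pose from where the row before left it, along the tool's axes as they then stand; what a row does not reach is not made up. A row lasts 1/8 s, in which the tool goes at most 62.5 mm and 10.7 degrees, less where a joint would pass 70% of its speed; a pose out of reach is approached as far as the arm can. A call is refused whole if a number of a shift passes 0.0625 or a number of a turn 10.7, either way. A call with a gripper value outside its range is refused whole. The fingers move at their own pace and stop on an object; FORCE is the grip in N (left out, the last holds). Time passes only in rows, so rows that do not move let the fingers close. It gives the time, the measured TCP pose, the force and the opening at its end, in the units of the state.
- bot.get_obs(): the state, without advancing time (a new reading comes with each control period).
- bot.read_camera(name): name is "side" or "top" or "wrist"; returns (picture, depth): 400x640x3 uint8, red, green, blue; 400x640 float32, m along the optical axis (not along the pixel's ray), 0 where there is no reading.
- bot.calibration(name): a dict with "fx", "fy", "cx", "cy" (pixels), "D" ([k1, k2, p1, p2, k3] as OpenCV has them; the pictures are not rectified), "extrinsics" (4x4, takes a point from camera to world coordinates). Camera axes: x right, y down, z forward; pixel columns grow to the right and rows downward; lengths in m; the calibration is good to about 2 mm. A picture is of the moment at which its call begins: read the wrist's pose just before it. calibration takes no time and is no camera call; for the wrist camera it gives the pose at the moment of the call.
- bot.hand_in(): hands the job in, once; it reports no verdict.
The state is a dict: "t": time; "q": joint angles; "joint_vel": joint speeds; "joint_torque": joint torques, N m; "eef_pos": TCP position; "tool_rot": TCP orientation; "contact_force": force on the tool from outside, world axes, zero at the start; "torque": the same for the moment, N m; "gripper_width": opening from 0.0 (shut) to 1.0 (fully open).
Only numpy, scipy, OpenCV 4.12 (cv2) and the standard library are available. Lean on these libraries where they do the work, as an engineer would, in place of code of your own. Each camera call takes 0.05 s, during which the arm holds its last target.

TASK

Dry the washed air-filter parts: turn every bowl on the bench mouth-down onto a drying peg of its own, rim on the block, and lay both bronze cartridges end to end along the top of the narrow raised air bar. When all of them are in place, press the treadle down to its stop and keep it there for half a second, then let it spring back up. Leave the oil bottle, the jar and the screwdriver alone.

Things in the scene. Friction and masses are not known exactly. Their poses are not given: they have to be found in the camera images.
- bowl0: filter bowl 1: bare aluminium cup, octagonal, 54 mm across flats, 90 mm long, walls 4 mm (bore 46 mm across flats, 84 mm deep); one end open (mouth), the other closed, with a small brass disc; 0.2 kg. Origin: middle of its axis, 45 mm from each end; x axis: towards the mouth; y, z normal to flats. Starts lying on a flat, axis 27 mm up, mouth roughly towards the robot. May be absent.
- bowl1: filter bowl 2: bare aluminium cup, octagonal, 54 mm across flats, 90 mm long, walls 4 mm (bore 46 mm across flats, 84 mm deep); one end open (mouth), the other closed, with a small brass disc; 0.2 kg. Origin: middle of its axis, 45 mm from each end; x axis: towards the mouth; y, z normal to flats. Starts lying on a flat, axis 27 mm up, mouth roughly towards the robot. May be absent.
- bowl2: filter bowl 3: bare aluminium cup, octagonal, 54 mm across flats, 90 mm long, walls 4 mm (bore 46 mm across flats, 84 mm deep); one end open (mouth), the other closed, with a small brass disc; 0.2 kg. Origin: middle of its axis, 45 mm from each end; x axis: towards the mouth; y, z normal to flats. Starts lying on a flat, axis 27 mm up, mouth roughly towards the robot. May be absent.
- bowl3: filter bowl 4: bare aluminium cup, octagonal, 54 mm across flats, 90 mm long, walls 4 mm (bore 46 mm across flats, 84 mm deep); one end open (mouth), the other closed, with a small brass disc; 0.2 kg. Origin: middle of its axis, 45 mm from each end; x axis: towards the mouth; y, z normal to flats. Starts lying on a flat, axis 27 mm up, mouth roughly towards the robot. May be absent.
- cartridge0: filter cartridge 1: bronze cylinder 34 mm in diameter between two square black end caps 40 x 40 x 8 mm; 90 mm long over the caps, of which the bare cylinder is 74 mm; about 0.15 kg. Origin: its centre; x axis: along its length; y and z normal to the cap faces. It starts lying on the bench on its caps, origin 20 mm up.
- cartridge1: filter cartridge 2: bronze cylinder 34 mm in diameter between two square black end caps 40 x 40 x 8 mm; 90 mm long over the caps, of which the bare cylinder is 74 mm; about 0.15 kg. Origin: its centre; x axis: along its length; y and z normal to the cap faces. It starts lying on the bench on its caps, origin 20 mm up.
- stand: blow-off stand: fixed steel block 75 x 360 mm, 30 mm high, with four upright drying pegs in a row along its y axis, 95 mm apart; each peg is 32 mm in diameter, 60 mm tall above the block, its top 18 mm tapering to 12 mm. Origin: centre of its underside, on the bench.
- peg0 (a point): foot of drying peg 1: on the peg's axis, at the level of the block's top (30 mm above the bench); the peg's tip is 60 mm higher
- peg1 (a point): foot of drying peg 2: on the peg's axis, at the level of the block's top (30 mm above the bench); the peg's tip is 60 mm higher
- peg2 (a point): foot of drying peg 3: on the peg's axis, at the level of the block's top (30 mm above the bench); the peg's tip is 60 mm higher
- peg3 (a point): foot of drying peg 4: on the peg's axis, at the level of the block's top (30 mm above the bench); the peg's tip is 60 mm higher
- bar_top (a point): middle of the flat top of the air bar, a fixed narrow aluminium beam 24 mm wide and 210 mm long, its top 70 mm above the bench, open underneath between two slim legs (with 50 x 30 mm feet); y axis: along the beam, x across it, z up
- treadle (a joint): treadle angle: 0 up (held by a spring), 0.30 rad pressed down to its stop; hinged along the pedal's far edge (away from the robot), 80 mm beyond the pad point
- treadle_pad (a point): press point on the black rubber pad of the treadle (steel pedal plate 105 x 85 mm on a grey base), 25 mm in from its near free edge; 51 mm above the bench when up; pressed there it goes down 24 mm, at about 6 N to start and 11 N at the stop
- oil_bottle: bystander: white oil bottle, 60 mm in diameter, 150 mm tall; origin centre of its underside
- screw_jar: bystander: glass jar with steel cap, 68 mm in diameter, 90 mm tall; origin centre of its underside
- screwdriver: bystander: wood-handled screwdriver lying on the bench beyond the stand; origin under its middle

How it is judged:
By the outcome, as a careful person would: the job done as asked, in the order asked, and still so for the second after the job is handed in, with the robot touching nothing.
Of bowl0, bowl1, bowl2, bowl3 only 3 to 4 are there at a start; the rules pass over those that are not, and their reading is None.
At some moment in a run one of cartridge0, cartridge1 may be knocked a few centimetres aside while the robot is not near it.
Once in a run the grip may slacken for a moment while it holds something.
It also fails if it takes over 210 s, if anything falls off the work surface, if the arm or the gripper's body presses on something with over 40 N, if the wrist force passes 120 N, or if a joint passes its speed limit or range.

## Working session

There is one attempt and no reset: what is moved stays moved. The work goes in short steps, Python scripts to look and compute and a shell command to move; the robot and the scene stay as the last step left them, time stands still between calls to the robot, and variables do not carry over. Pictures are saved under pics/ and viewed, and the job is handed in when it is done.

```bash
ls; mkdir -p pics; python3 - <<'E'
from station import bot
import cv2,numpy as np
o=bot.get_obs(); print({k:np.round(v,3).tolist() for k,v in o.items()})
for n in ["side","top","wrist"]:
    c=bot.calibration(n); print(n,{k:np.round(v,3).tolist() for k,v in c.items()})
    p,d=bot.read_camera(n); cv2.imwrite(f"pics/{n}0.png",p[:,:,::-1]); np.save(f"pics/{n}0.npy",d)
E
```

```text
pics
{'t': 0.0, 'q': [-1.422, 0.478, 0.022, 1.556, -0.011, 1.109, -0.083], 'joint_vel': [-0.002, -0.0, -0.001, -0.0, -0.0, 0.0, -0.001], 'joint_torque': [-0.0, -59.646, 1.608, -28.119, 0.012, 0.01, -0.0], 'eef_pos': [0.171, 0.652, 0.244], 'tool_rot': [-0.0, 0.128, 0.992, -0.001], 'contact_force': [-0.048, -0.355, 1.481], 'torque': [-0.016, 0.04, 0.031], 'gripper_width': 1.001}
side {'fx': 375.997, 'fy': 375.997, 'cx': 313.436, 'cy': 194.637, 'D': [-0.027, 0.0, 0.0, 0.0, 0.0], 'extrinsics': [[0.874, -0.316, 0.37, 0.218], [-0.486, -0.598, 0.637, -0.695], [0.02, -0.737, -0.676, 0.808], [0.0, 0.0, 0.0, 1.0]]}
top {'fx': 417.432, 'fy': 417.432, 'cx': 316.546, 'cy': 208.793, 'D': [-0.112, 0.0, 0.0, 0.0, 0.0], 'extrinsics': [[-0.01, -0.997, 0.08, 0.518], [-1.0, 0.009, -0.021, 0.012], [0.02, -0.08, -0.997, 1.159], [0.0, 0.0, 0.0, 1.0]]}
wrist {'fx': 349.872, 'fy': 349.872, 'cx': 321.453, 'cy': 203.587, 'D': [0.013, 0.0, 0.0, 0.0, 0.0], 'extrinsics': [[0.254, 0.934, 0.249, 0.108], [0.967, -0.245, -0.067, 0.67], [-0.001, 0.258, -0.966, 0.374], [0.0, 0.0, 0.0, 1.0]]}
```

View pics/top0.png

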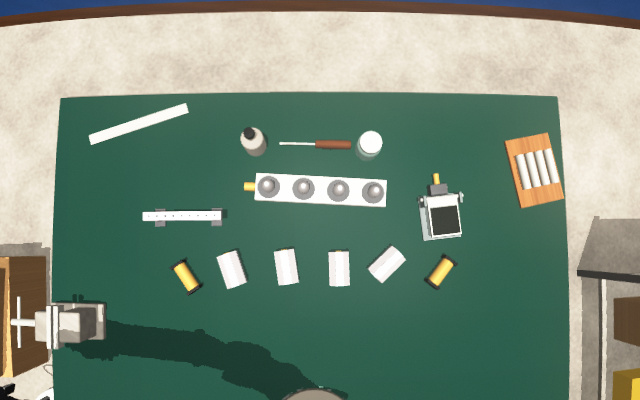

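View pics/side0.png

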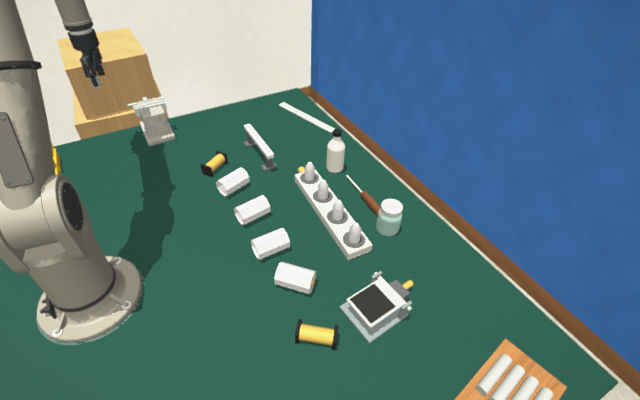

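View pics/wrist0.png

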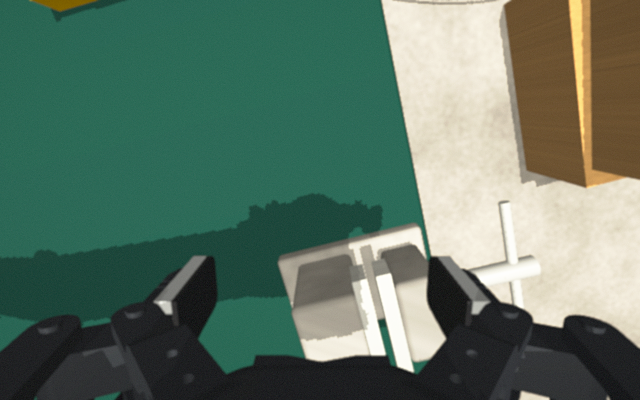

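```bash
cat > h.py <<'E'
from station import bot
import cv2,numpy as np
from scipy.spatial.transform import Rotation as R
def cam(n,save=None):
    c=bot.calibration(n); p,d=bot.read_camera(n)
    if save: cv2.imwrite(f"pics/{save}.png",p[:,:,::-1])
    return c,p,d,cloud(c,d)
def cloud(c,d):
    K=np.array([[c["fx"],0,c["cx"]],[0,c["fy"],c["cy"]],[0,0,1.]])
    v,u=np.mgrid[:400,:640]
    pts=cv2.undistortPoints(np.stack([u,v],-1).reshape(-1,1,2).astype(float),K,np.array(c["D"],float)).reshape(400,640,2)
    P=np.concatenate([pts*d[...,None],d[...,None]],-1)
    E=np.array(c["extrinsics"]); W=P@E[:3,:3].T+E[:3,3]; W[d==0]=np.nan
    return W
def pose():
    o=bot.get_obs(); q=o["tool_rot"]; return np.array(o["eef_pos"]),R.from_quat([q[1],q[2],q[3],q[0]])
def st():
    o=bot.get_obs();p,r=pose();m=r.as_matrix()
    print("t",round(o["t"],2),"p",np.round(p,4),"z",np.round(m[:,2],3),"y",np.round(m[:,1],3),"w",round(float(o["gripper_width"]),3),"F",np.round(o["contact_force"],1)); print("q",np.round(o["q"],2))
def to(p,z,y):
    "plan: shift in tool axes and rotvec (deg, tool) to TCP p with tool z and jaw y"
    P,r=pose(); z=np.array(z,float);z/=np.linalg.norm(z); y=np.array(y,float); y-=z*(y@z); y/=np.linalg.norm(y)
    T=R.from_matrix(np.stack([np.cross(y,z),y,z],1)); rv=(r.inv()*T).as_rotvec(degrees=True)
    print("shift(tool, mm)",np.round(r.inv().apply(np.array(p)-P)*1e3,1),"shift after turn",np.round(T.inv().apply(np.array(p)-P)*1e3,1),"rv",np.round(rv,2),"ang",round(np.linalg.norm(rv),1))
E
python3 - <<'E'
from h import *
c=bot.calibration("top"); d=np.load("pics/top0.npy"); W=cloud(c,d); p=cv2.imread("pics/top0.png")
reg=lambda u0,v0,u1,v1:(slice(v0,v1),slice(u0,u1))
def rect(name,u0,v0,u1,v1,zmin,zmax=9):
    w=W[reg(u0,v0,u1,v1)].reshape(-1,3); w=w[(w[:,2]>zmin)&(w[:,2]<zmax)]
    if len(w)<4: print(name,len(w));return
    r=cv2.minAreaRect((w[:,:2]*1000).astype(np.float32)); m=w.mean(0)
    print(name,len(w),"mean",np.round(m,3),"zq",np.round(np.percentile(w[:,2],[5,50,95]),3),"rect",np.round(r[0],1),np.round(r[1],1),round(r[2],1))
b=W[300:330,330:420].reshape(-1,3);print("bench z",np.nanmedian(b[:,2]))
for n,a in dict(c0=(165,252,210,300),c1=(420,250,462,295)).items(): rect(n,*a,.01)
for n,a in dict(b0=(212,244,250,294),b1=(270,242,303,292),b2=(325,245,354,292),b3=(362,240,411,289)).items(): rect(n,*a,.01); rect(n+"t",*a,.048)
rect("block",250,168,390,210,.022,.035); rect("bar",138,205,225,226,.06)
for i,u in enumerate([268,303,338,373]): rect(f"peg{i}",u-14,170,u+14,208,.06); rect(f"peg{i}tip",u-14,170,u+14,208,.08)
rect("ped",415,185,466,240,.03);rect("bottle",235,120,272,158,.02);rect("jar",350,125,388,162,.02)
x0,y0,w,h=140,110,330,190
cv2.imwrite("pics/topz1.png",cv2.resize(p[y0:y0+h,x0:x0+w//2],None,fx=3.0,fy=3.0,interpolation=2))
cv2.imwrite("pics/topz2.png",cv2.resize(p[y0:y0+h,x0+w//2:x0+w],None,fx=3.0,fy=3.0,interpolation=2))
E
```

```text
bench z 0.000146269624214046
c0 481 mean [0.429 0.342 0.035] zq [0.023 0.036 0.042] rect [428.5 344.6] [91.  41.8] 34.5
c1 427 mean [ 0.434 -0.348  0.034] zq [0.021 0.035 0.041] rect [ 433.4 -349.6] [40.1 89.8] 51.5
b0 731 mean [0.449 0.215 0.049] zq [0.037 0.051 0.057] rect [448.9 218.6] [93.1 55.7] 19.1
b0t 473 mean [0.448 0.217 0.053] zq [0.049 0.054 0.058] rect [448.5 216.5] [91.  43.8] 19.5
b1 715 mean [0.455 0.071 0.049] zq [0.038 0.051 0.057] rect [456.1  72.5] [92.9 54.2] 8.0
b1t 467 mean [0.455 0.072 0.053] zq [0.049 0.053 0.057] rect [455.   71.4] [90.4 41.9] 7.9
b2 714 mean [ 0.449 -0.068  0.049] zq [0.038 0.051 0.057] rect [449.2 -69.3] [91.2 54.5] 1.5
b2t 446 mean [ 0.449 -0.069  0.054] zq [0.049 0.054 0.058] rect [448.6 -69. ] [88.8 39. ] 2.0
b3 725 mean [ 0.46  -0.196  0.048] zq [0.034 0.051 0.057] rect [ 458.  -199.2] [56.1 90.4] 42.8
b3t 441 mean [ 0.458 -0.198  0.053] zq [0.049 0.053 0.057] rect [ 458.2 -199.3] [42.4 90.4] 47.4
block 3028 mean [ 0.662 -0.02   0.031] zq [0.027 0.031 0.034] rect [663.7 -16.4] [374.8  76. ] 86.5
bar 738 mean [0.592 0.345 0.071] zq [0.0
[... 409 characters left out ...]
.7] [20.9 21. ] 2.5
peg2 121 mean [ 0.658 -0.069  0.081] zq [0.069 0.081 0.091] rect [660.  -69.1] [31.6 29.1] 0.0
peg2tip 69 mean [ 0.659 -0.07   0.086] zq [0.08  0.085 0.093] rect [660.3 -71.2] [23.5 23.8] 89.5
peg3 120 mean [ 0.652 -0.163  0.08 ] zq [0.067 0.08  0.091] rect [ 654.4 -164.2] [31.6 28.8] 0.2
peg3tip 64 mean [ 0.653 -0.165  0.086] zq [0.08  0.085 0.092] rect [ 653.  -164.8] [22.3 24.4] 62.1
ped 1547 mean [ 0.598 -0.354  0.049] zq [0.034 0.05  0.055] rect [ 600.7 -351.7] [143.3 121.3] 1.0
bottle 531 mean [0.78  0.153 0.101] zq [0.035 0.103 0.152] rect [785.7 156.7] [51.9 59.6] 23.9
jar 584 mean [ 0.773 -0.15   0.079] zq [0.035 0.089 0.093] rect [ 774.9 -148.1] [63.  73.7] 17.4
```

View pics/topz1.png

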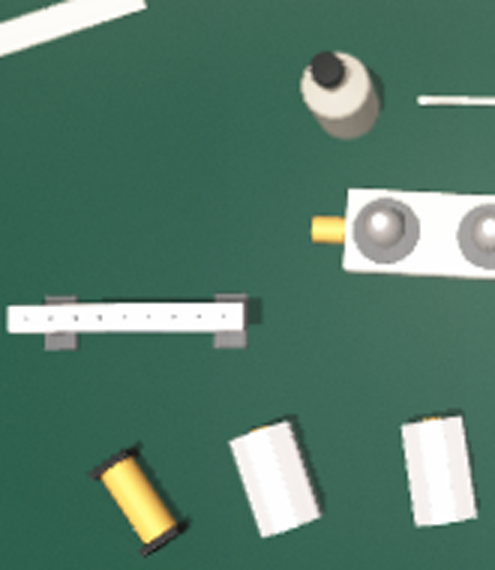

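View pics/topz2.png

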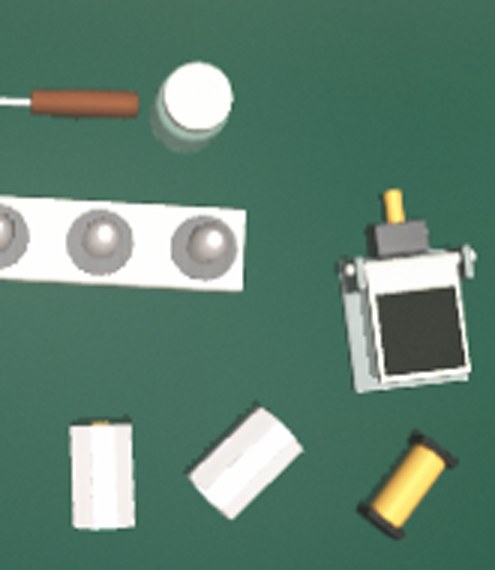

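```bash
cat >> h.py <<'E'
BOWL=[((.4485,.2165),19.3+180),((.455,.0715),8+180),((.4488,-.069),1.8+180),((.458,-.1993),135)]
PEG=[(.6713,.1192),(.665,.0242),(.6595,-.0705),(.653,-.1648)]
def bowl(i,up=0,a=20,off=.015,b=None):
    (x,y),th=b or BOWL[i]; th=np.radians(th); m=np.array([np.cos(th),np.sin(th),0]); a=np.radians(a)
    z=np.sin(a)*m+np.cos(a)*np.array([0,0,-1]); yy=np.cross([0,0,-1],-m)
    G=np.array([x,y,.030])-off*m; return G+.005*z-up*z, z, yy
def pegp(i,dz=0,a=20,off=.015,yaw=-3.7):
    th=np.radians(yaw); f=np.array([np.cos(th),np.sin(th),0]); a=np.radians(a)
    z=np.cos(a)*f+np.sin(a)*np.array([0,0,-1]); yy=np.cross([0,0,-1],f)
    # bowl: grasp height on bench .030 -> grasp is .003*... above axis: inwards
    G=np.array([*PEG[i],.075+off+dz])-.003*f
    return G+.005*z,z,yy
E
python3 - <<'E'
from h import *
st(); to(*bowl(0,.15))
E
```

```text
t 0.15 p [0.1713 0.6525 0.2446] z [-0.    -0.001 -1.   ] y [ 0.254  0.967 -0.001] w 1.0 F [ 0.1 -0.2  0.6]
q [-1.42  0.48  0.02  1.56 -0.01  1.11 -0.08]
shift(tool, mm) [-432.3 -315.1   78.8] shift after turn [197.9 503.1  11.3] rv [ 25.38  -7.67 144.09] ang 146.5
```

```bash
python3 -m crank '[[[-0.045,-0.033,0],[0,0,0],0.085],[[-0.045,-0.033,0],[0,0,0],0.085],[[-0.045,-0.033,0],[0,0,0],0.085],[[-0.045,-0.033,0],[0,0,0],0.085],[[-0.045,-0.033,0],[0,0,0],0.085],[[-0.045,-0.033,0],[0,0,0],0.085],[[-0.045,-0.033,0],[0,0,0],0.085],[[-0.045,-0.033,0],[0,0,0],0.085],[[-0.045,-0.033,0],[0,0,0],0.085],[[-0.027,-0.018,0],[0,0,0],0.085]]' 80
python3 -m crank '[[[0,0,0],[0,0,10.5],0.085],[[0,0,0],[0,0,10.5],0.085],[[0,0,0],[0,0,10.5],0.085],[[0,0,0],[0,0,10.5],0.085],[[0,0,0],[0,0,10.5],0.085],[[0,0,0],[0,0,10.5],0.085],[[0,0,0],[0,0,10.5],0.085],[[0,0,0],[0,0,10.5],0.085],[[0,0,0],[0,0,10.5],0.085],[[0,0,0],[0,0,10.5],0.085]]'
python3 - <<'E'
from h import *
st(); to(*bowl(0,.15))
E
```

```text
t: 1.4
eef_pos: [0.5108, 0.2352, 0.2453]
tool_rot: [0.0, 0.13, 0.992, -0.0]
contact_force: [-1.0, 0.5, -0.0]
gripper_width: 0.995
t: 2.65
eef_pos: [0.509, 0.2384, 0.2451]
tool_rot: [-0.0, 0.866, 0.5, -0.0]
contact_force: [0.6, -0.2, 0.5]
gripper_width: 0.995
t 2.65 p [0.509  0.2384 0.2451] z [-0. -0. -1.] y [ 0.866 -0.501 -0.   ] w 0.995 F [ 0.6 -0.2  0.5]
q [-1.    0.32  0.57  1.86 -0.2   1.02 -0.88]
shift(tool, mm) [-0.2  0.7 78.8] shift after turn [27.2  0.7 74. ] rv [  7.08 -19.12  40.22] ang 45.1
```

```bash
python3 -m crank '[[[0,0,0],[1.42,-3.82,8.04],0.085],[[0,0,0],[1.42,-3.82,8.04],0.085],[[0,0,0],[1.42,-3.82,8.04],0.085],[[0,0,0],[1.42,-3.82,8.04],0.085],[[0,0,0],[1.42,-3.82,8.04],0.085]]'
python3 - <<'E'
from h import *
st(); to(*bowl(0,.10)); to(*bowl(0,0)); cam("wrist","w1")
E
```

```text
t: 3.28
eef_pos: [0.509, 0.239, 0.2451]
tool_rot: [0.03, 0.97, 0.166, -0.172]
contact_force: [0.6, 0.2, 0.0]
gripper_width: 0.993
t 3.27 p [0.509  0.239  0.2451] z [-0.324 -0.115 -0.939] y [ 0.333 -0.943  0.   ] w 0.993 F [0.6 0.2 0. ]
q [-0.99  0.57  0.7   1.62 -0.34  1.44 -1.43]
shift(tool, mm) [ 27.2   1.1 124. ] shift after turn [ 27.    1.2 124. ] rv [0.07 0.1  0.14] ang 0.2
shift(tool, mm) [ 27.4   1.  224. ] shift after turn [ 27.    1.2 224. ] rv [0.07 0.1  0.14] ang 0.2
```

View pics/w1.png

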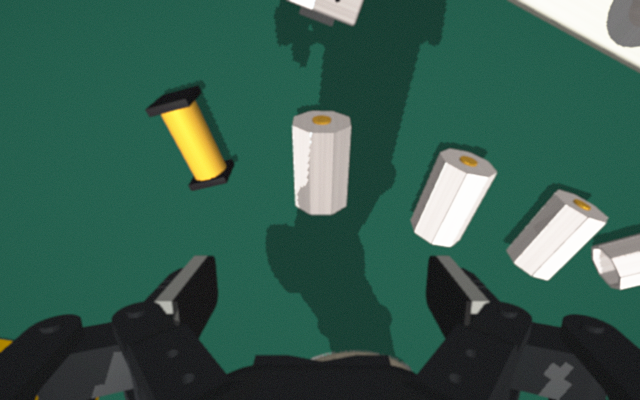

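```bash
cat >> h.py <<'E'
def rects(W,zmin,boxes,zmax=9):
    for n,(x,y,r) in boxes.items():
        w=W.reshape(-1,3); w=w[np.isfinite(w[:,0])]; w=w[(w[:,2]>zmin)&(w[:,2]<zmax)&(np.hypot(w[:,0]-x,w[:,1]-y)<r)]
        if len(w)<8: print(n,len(w)); continue
        rc=cv2.minAreaRect((w[:,:2]*1000).astype(np.float32))
        print(n,len(w),"zq",np.round(np.percentile(w[:,2],[5,50,95]),3),"rect",np.round(rc[0],1),np.round(rc[1],1),round(rc[2],1))
E
python3 - <<'E'
from h import *
c,p,d,W=cam("wrist")
rects(W,.05,dict(b0=(.4485,.2165,.06),b1=(.455,.0715,.06),b2=(.449,-.069,.06)))
rects(W,.015,dict(c0=(.429,.344,.06)))
E
```

```text
b0 2735 zq [0.051 0.054 0.056] rect [446.1 218.9] [91.8 34. ] 17.9
b1 2198 zq [0.051 0.054 0.056] rect [451.9  73.2] [91.4 33.7] 8.2
b2 1824 zq [0.051 0.054 0.055] rect [446.6 -66.7] [91.1 31.5] 1.8
c0 3822 zq [0.02  0.036 0.041] rect [425.7 344.7] [90.1 40.9] 34.0
```

```bash
python3 -m crank '[[[0.009,0,0.05],[0,0,0],0.085],[[0.009,0,0.05],[0,0,0],0.085],[[0.009,0,0.05],[0,0,0],0.085],[[0,0,0.04],[0,0,0],0.085],[[0,0,0.022],[0,0,0],0.085],[[0,0,0],[0,0,0],0.085]]' 80
python3 - <<'E'
from h import *
st(); to(*bowl(0,0,b=((.4475,.2177),198.6)))
E
```

```text
t: 4.12
eef_pos: [0.4633, 0.2224, 0.036]
tool_rot: [0.03, 0.97, 0.17, -0.172]
contact_force: [0.4, 0.5, -0.2]
gripper_width: 0.993
t 4.12 p [0.4633 0.2224 0.036 ] z [-0.323 -0.116 -0.939] y [ 0.339 -0.941 -0.001] w 0.993 F [ 0.4  0.5 -0.2]
q [-0.94  0.76  0.57  1.86 -0.49  1.04 -1.31]
shift(tool, mm) [ 0.6 -0.7 11.1] shift after turn [ 0.6 -0.6 11.1] rv [0.38 0.09 1.16] ang 1.2
```

```bash
python3 -m crank '[[[0,0,0.011],[0,0,1.1],0.085],[[0,0,0],[0,0,0],0.045],[[0,0,0],[0,0,0],0.045],[[0,0,0],[0,0,0],0.045],[[0,0,0],[0,0,0],0.045],[[0,0,0],[0,0,0],0.045]]' 80
python3 - <<'E'
from h import *
st()
E
```

```text
t: 4.88
eef_pos: [0.4625, 0.222, 0.0274]
tool_rot: [0.031, 0.972, 0.159, -0.17]
contact_force: [1.8, 0.4, 6.5]
gripper_width: 0.618
t 4.88 p [0.4625 0.222  0.0274] z [-0.32  -0.113 -0.941] y [ 0.32  -0.948  0.005] w 0.618 F [1.8 0.4 6.5]
q [-0.94  0.77  0.57  1.87 -0.5   1.02 -1.32]
```

```bash
python3 -m crank '[[[-0.005,0,-0.014],[0,0,0],0.045],[[-0.017,0,-0.047],[0,0,0],0.045],[[-0.017,0,-0.047],[0,0,0],0.045],[[-0.017,0,-0.047],[0,0,0],0.045]]'
python3 -m crank '[[[0,0,0],[0,10,0],0.045],[[0,0,0],[0,10,0],0.045],[[0,0,0],[0,10,0],0.045],[[0,0,0],[0,10,0],0.045],[[0,0,0],[0,10,0],0.045],[[0,0,0],[0,10,0],0.045],[[0,0,0],[0,10,0],0.045],[[0,0,0],[0,10,0],0.045],[[0,0,0],[0,10,0],0.045]]'
python3 - <<'E'
from h import *
st(); to(*pegp(0,.08)); cam("side","s1"); cam("wrist","w2")
E
```

```text
t: 5.38
eef_pos: [0.461, 0.2222, 0.1933]
tool_rot: [0.031, 0.972, 0.159, -0.17]
contact_force: [1.0, 1.0, -3.0]
gripper_width: 0.616
t: 6.5
eef_pos: [0.4798, 0.2195, 0.2234]
tool_rot: [-0.013, 0.93, 0.164, 0.33]
contact_force: [30.9, -73.0, 1.5]
gripper_width: 0.612
t 6.5 p [0.4798 0.2195 0.2234] z [ 0.61   0.132 -0.782] y [ 0.313 -0.946  0.084] w 0.612 F [ 30.9 -73.    1.5]
q [-2.06  0.1   1.46  2.44  1.16  0.17 -2.96]
shift(tool, mm) [ 77.1 150.8 147.6] shift after turn [ 16.4  87.7 206.1] rv [-15.22  30.34  16.91] ang 37.9
```

View pics/s1.png

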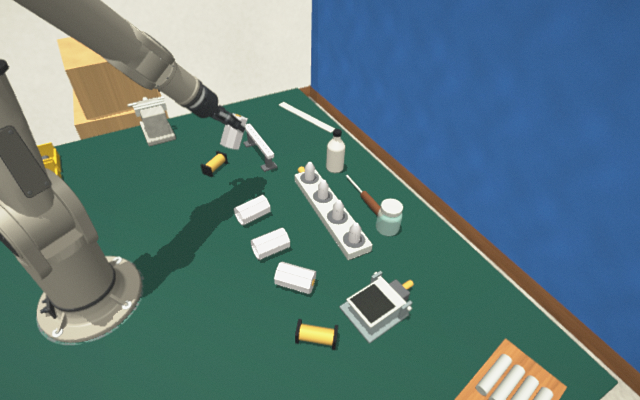

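View pics/w2.png

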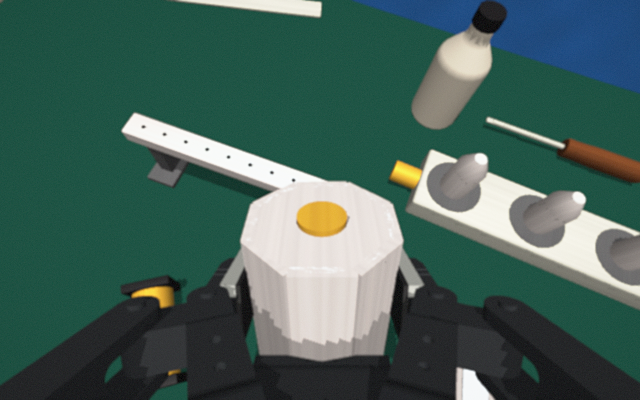

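```bash
python3 - <<'E'
from h import *
st(); to(*bowl(0,.16,b=((.4475,.2177),198.6)))
E
```

```text
t 6.6 p [0.4791 0.223  0.2238] z [ 0.609  0.137 -0.781] y [ 0.318 -0.945  0.081] w 0.611 F [ 0.  -0.  -2.2]
q [-2.06  0.1   1.45  2.43  1.15  0.17 -2.96]
shift(tool, mm) [-1.  -9.  59.9] shift after turn [50.7 -5.1 32.8] rv [  4.82 -58.35   0.76] ang 58.6
```

```bash
python3 -m crank '[[[0,0,0],[0.7,-8.3,0.1],0.045],[[0,0,0],[0.7,-8.3,0.1],0.045],[[0,0,0],[0.7,-8.3,0.1],0.045],[[0,0,0],[0.7,-8.3,0.1],0.045],[[0,0,0],[0.7,-8.3,0.1],0.045],[[0,0,0],[0.7,-8.3,0.1],0.045],[[0,0,0],[0.7,-8.3,0.1],0.045]]'
python3 - <<'E'
from h import *
st(); to(*bowl(0,0,b=((.4475,.2177),198.6)))
E
```

```text
t: 7.48
eef_pos: [0.3829, 0.1729, 0.3021]
tool_rot: [0.005, 0.985, 0.153, -0.077]
contact_force: [1.0, 0.4, -2.7]
gripper_width: 0.616
t 7.47 p [0.3829 0.1729 0.3021] z [-0.15  -0.033 -0.988] y [ 0.303 -0.953 -0.014] w 0.616 F [ 1.   0.4 -2.7]
q [-2.18 -0.34  1.46  2.02  0.27  1.31 -2.1 ]
shift(tool, mm) [129.7 -19.5 260.4] shift after turn [178.1 -21.9 229.8] rv [ -1.02 -11.22  -0.73] ang 11.3
```

```bash
python3 -m crank '[[[0.03,0,0],[0,0,0],0.045],[[0.04,0,0],[0,0,0],0.045],[[0.04,0,0],[0,0,0],0.045],[[0.04,0,0],[0,0,0],0.045],[[0.04,0,0],[0,0,0],0.045]]'
python3 - <<'E'
from h import *
st(); to(*bowl(0,0,b=((.4475,.2177),198.6)))
E
```

```text
t: 8.1
eef_pos: [0.4445, 0.183, 0.3448]
tool_rot: [-0.007, 0.988, 0.156, -0.016]
contact_force: [0.2, 0.4, -2.4]
gripper_width: 0.612
t 8.1 p [0.4445 0.183  0.3448] z [-0.033  0.009 -0.999] y [ 0.307 -0.951 -0.018] w 0.612 F [ 0.2  0.4 -2.4]
q [-2.17 -0.34  1.45  1.91  0.32  1.31 -2.07]
shift(tool, mm) [ 36.1 -26.4 319.1] shift after turn [134.9 -31.9 290.9] rv [ -1.17 -18.35  -0.49] ang 18.4
```

```bash
python3 -m crank '[[[0.03,0,0.03],[0,0,0],0.045],[[0.03,0,0.03],[0,0,0],0.045],[[0.03,0,0.03],[0,0,0],0.045],[[0.03,0,0],[0,0,0],0.045],[[0.03,0,0],[0,0,0],0.045]]'
python3 - <<'E'
from h import *
st(); to(*bowl(0,0,b=((.4475,.2177),198.6)))
E
```

```text
t: 8.72
eef_pos: [0.4687, 0.1851, 0.3229]
tool_rot: [-0.018, 0.987, 0.155, 0.037]
contact_force: [-0.3, 0.3, -2.0]
gripper_width: 0.614
t 8.72 p [0.4687 0.1851 0.3229] z [ 0.068  0.047 -0.997] y [ 0.308 -0.951 -0.024] w 0.614 F [-0.3  0.3 -2. ]
q [-2.15 -0.34  1.45  1.96  0.37  1.16 -2.09]
shift(tool, mm) [-20.3 -30.6 297.7] shift after turn [105.2 -37.6 278.4] rv [ -1.44 -24.52  -0.49] ang 24.6
```

```bash
cat > kin.py <<'E'
import numpy as np
from scipy.spatial.transform import Rotation as R
from scipy.optimize import least_squares
# signs: s1..s7 ; offsets
def T(r,p): M=np.eye(4);M[:3,:3]=r;M[:3,3]=p;return M
def rz(a):return R.from_euler('z',a).as_matrix()
def ry(a):return R.from_euler('y',a).as_matrix()
def fk(q,P,s):
    d1,d3,d5,d7,a1,a3,a4,a6,off=P
    M=T(rz(s[0]*q[0]),[0,0,d1])@T(ry(q[1]),[0,0,0])
    M=M@T(np.eye(3),[a1,0,0])@T(rz(s[1]*q[2]),[0,0,d3])@T(np.eye(3),[a3,0,0])@T(ry(q[3]),[0,0,0])@T(np.eye(3),[a4,0,0])
    M=M@T(rz(s[2]*q[4]),[0,0,d5])@T(ry(q[5]),[0,0,0])@T(np.eye(3),[a6,0,0])@T(rz(s[3]*q[6]+off),[0,0,d7])
    return M
E
cat > fit.py <<'E'
from kin import *
import itertools
D=[([-1.422,.478,.022,1.556,-.011,1.109,-.083],[.1713,.6525,.2446],[0,0,-1],[.254,.967,0]),
([-1.,.32,.57,1.86,-.2,1.02,-.88],[.509,.2384,.2451],[0,0,-1],[.866,-.501,0]),
([-.99,.57,.70,1.62,-.34,1.44,-1.43],[.509,.239,.2451],[-.324,-.115,-.939],[.333,-.943,0]),
([-.94,.77,.57,1.87,-.5,1.02,-1.32],[.4625,.222,.0274],[-.32,-.113,-.941],[.32,-.948,.005]),
([-2.06,.10,1.45,2.43,1.15,.17,-2.96],[.4791,.223,.2238],[.609,.137,-.781],[.318,-.945,.081]),
([-2.18,-.34,1.46,2.02,.27,1.31,-2.1],[.3829,.1729,.3021],[-.15,-.033,-.988],[.303,-.953,-.014]),
([-2.15,-.34,1.45,1.96,.37,1.16,-2.09],[.4687,.1851,.3229],[.068,.047,-.997],[.308,-.951,-.024])]
best=None
for s in itertools.product([1,-1],repeat=4):
  for off in [0,1.57,3.14,-1.57]:
    def f(P):
        r=[]
        for q,p,z,y in D:
            M=fk(q,P,s); r+=[*(M[:3,3]-p),*(M[:3,2]-z)*.3,*(M[:3,1]-y)*.3]
        return r
    o=least_squares(f,[.34,.4,.4,.25,0,0,0,0,off])
    if best is None or o.cost<best[0]: best=(o.cost,s,o.x)
print(best); import json; json.dump([best[1],list(best[2])],open("kin.json","w"))
P,s=best[2],best[1]
for q,p,z,y in D: M=fk(q,P,s); print(np.round(M[:3,3]-p,4),np.round(M[:3,2]-z,3),np.round(M[:3,1]-y,3))
E
python3 fit.py
```

```text
(np.float64(0.0029511842422672865), (-1, -1, -1, -1), array([ 0.29937619,  0.53441887,  0.47792326,  0.29243307, -0.04989464,
        0.04783518,  0.02470749, -0.01069126,  1.57030853]))
[-0.0601  0.0091  0.0022] [ 0.    -0.001  0.   ] [-0.001  0.    -0.001]
[-0.0193  0.0142  0.0008] [-0.001 -0.001  0.   ] [-0.004 -0.006 -0.   ]
[-0.0033  0.009  -0.0045] [ 0.008 -0.005 -0.002] [0.004 0.002 0.007]
[-0.0212  0.0099  0.0021] [ 0.     0.003 -0.   ] [ 0.007  0.003 -0.005]
[-0.0068 -0.0055  0.0045] [0.001 0.006 0.002] [-0.002 -0.001 -0.007]
[ 0.0186  0.009  -0.0052] [ 0.    -0.001 -0.   ] [0.002 0.001 0.001]
[ 0.0132  0.0139 -0.    ] [-0.002  0.007  0.001] [ 0.     0.    -0.007]
```

```bash
cat > kin.py <<'E'
import numpy as np, json
from scipy.spatial.transform import Rotation as R
from scipy.optimize import least_squares
def T(r,p): M=np.eye(4);M[:3,:3]=r;M[:3,3]=p;return M
def rz(a): c,s=np.cos(a),np.sin(a);return np.array([[c,-s,0],[s,c,0],[0,0,1]])
def ry(a): c,s=np.cos(a),np.sin(a);return np.array([[c,0,s],[0,1,0],[-s,0,c]])
def fk(q,P,s=-1,full=False):
    d1,d3,d5,d7,x3,y3,x5,y5,x7,y7=P
    M=T(rz(-q[0]),[0,0,0])@T(ry(q[1]),[0,0,0]); M[2,3]=d1
    M=M@T(np.eye(3),[x3,y3,d3])@T(rz(-q[2]),[0,0,0])@T(ry(q[3]),[0,0,0]); e=M[:3,3].copy()
    M=M@T(np.eye(3),[x5,y5,d5])@T(rz(-q[4]),[0,0,0])@T(ry(q[5]),[0,0,0]); w=M[:3,3].copy()
    M=M@T(np.eye(3),[x7,y7,d7])@T(rz(-q[6]+np.pi/2),[0,0,0])
    return (M,e,w) if full else M
E
python3 - <<'E'
import re
t=open('fit.py').read()
D=t[t.index('D=['):t.index('best=None')]
exec("from kin import *\n"+D)
def f(P):
    r=[]
    for q,p,z,y in D:
        M=fk(q,P); r+=[*(M[:3,3]-p),*(M[:3,2]-z)*.1,*(M[:3,1]-y)*.1]
    return r+list(0.002*np.array(P)[4:])
o=least_squares(f,[.34,.4,.4,.25]+[0]*6)
print(o.cost,np.round(o.x,4)); json.dump(list(o.x),open("kin.json","w"))
for q,p,z,y in D: M=fk(q,o.x); print(np.round(M[:3,3]-p,4))
E
```

```text
2.561947713136619e-05 [ 0.2873  0.5308  0.474   0.3079  0.0023 -0.025  -0.0067 -0.0348  0.0007
 -0.0015]
[-0.0008  0.0007 -0.0004]
[ 0.0002 -0.0027  0.0003]
[ 0.0019 -0.0004  0.001 ]
[-0.001   0.0016  0.0007]
[ 0.0006  0.0013 -0.0008]
[ 0.0006 -0.0028 -0.002 ]
[-0.0025  0.0024  0.0012]
```

```bash
cat > sim.py <<'E'
from kin import *
P=json.load(open("kin.json"))
LO=np.array([-2.96,-.34,-1.41,.24,-1.37,.17,-2.96]);HI=np.array([2.96,2.1,1.46,2.44,4.51,1.92,2.96])
VM=np.array([2.39,2.39]+[3.14]*5)*.7
def err(M,Tg): return np.r_[Tg[:3,3]-M[:3,3], R.from_matrix(Tg[:3,:3]@M[:3,:3].T).as_rotvec()]
def jac(q):
    M=fk(q,P);J=np.zeros((6,7))
    for i in range(7):
        d=q.copy();d[i]+=1e-5;J[:,i]=err(M,fk(d,P))/1e-5
    return J
def step(q,Tg,n=10,lam=.01,w=1.):
    q=q.copy();q0=q.copy();S=np.diag([1,1,1,w,w,w])
    for _ in range(n):
        e=S@err(fk(q,P),Tg);J=S@jac(q)
        dq=J.T@np.linalg.solve(J@J.T+lam**2*np.eye(6),e)
        q=np.clip(q+dq,LO,HI)
    return q
def run(q,rows,verbose=False,**k):
    q=np.array(q,float);C=fk(q,P)
    for sh,rv in rows:
        Tg=C@T(R.from_rotvec(rv,degrees=True).as_matrix(),sh)
        qn=step(q,Tg,**k); f=np.max(np.abs(qn-q)/(VM*.125)); 
        if f>1: qn=q+(qn-q)/f
        q=qn; C=fk(q,P)
    return q
E
python3 - <<'E'
from sim import *
q=[-1.422,.478,.022,1.556,-.011,1.109,-.083]
q=run(q,[([-.045,-.033,0],[0,0,0])]*9+[([-.027,-.018,0],[0,0,0])]); print(np.round(q,2))
q=run(q,[([0,0,0],[0,0,10.5])]*10);print(np.round(q,2),"real -1.    0.32  0.57  1.86 -0.2   1.02 -0.88")
q=run(q,[([0,0,0],[1.42,-3.82,8.04])]*5);print(np.round(q,2),"real -.99,.57,.70,1.62,-.34,1.44,-1.43",np.round(fk(q,P)[:3,3],3))
q=run([-.94,.77,.57,1.87,-.5,1.02,-1.32],[([-.014,0,-.0388],[0,0,0])]*4);print(np.round(q,2))
for i in range(9):
    q=run(q,[([0,0,0],[0,10,0])]);print(np.round(q,2))
E
```

```text
[-0.73  0.29  0.23  1.85 -0.07  1.01  0.84]
[-1.01  0.32  0.57  1.86 -0.2   1.02 -0.87] real -1.    0.32  0.57  1.86 -0.2   1.02 -0.88
[-0.99  0.57  0.69  1.62 -0.34  1.44 -1.43] real -.99,.57,.70,1.62,-.34,1.44,-1.43 [0.509 0.239 0.245]
[-1.03  0.54  0.69  1.8  -0.36  1.29 -1.43]
[-1.11  0.44  0.73  1.91 -0.34  1.09 -1.46]
[-1.19  0.33  0.76  2.03 -0.3   0.88 -1.51]
[-1.3   0.24  0.81  2.15 -0.23  0.66 -1.59]
[-1.43  0.15  0.89  2.27 -0.09  0.43 -1.73]
[-1.64  0.12  1.07  2.38  0.14  0.23 -1.97]
[-1.85  0.18  1.29  2.42  0.34  0.19 -2.2 ]
[-2.01  0.35  1.46  2.44  0.53  0.17 -2.46]
[-2.05  0.56  1.46  2.44  0.72  0.17 -2.73]
[-2.07  0.77  1.46  2.44  0.82  0.17 -2.86]
```

```bash
cat > ik.py <<'E'
from sim import *
def pose_peg(i,dz=0,a=25,off=.018,yaw=-3.7,flip=1):
    PEG=[(.6713,.1192),(.665,.0242),(.6595,-.0705),(.653,-.1648)]
    th=np.radians(yaw); f=np.array([np.cos(th),np.sin(th),0]); a=np.radians(a)
    z=np.cos(a)*f-np.sin(a)*np.array([0,0,1]); y=flip*np.cross([0,0,1],f)
    p=np.array([*PEG[i],.075+off+dz])-.003*f+.005*z
    return T(np.stack([np.cross(y,z),y,z],1),p)
rng=np.random.default_rng(0)
def solve(Tg,n=60):
    out=[]
    for _ in range(n):
        q0=rng.uniform(LO,HI)
        o=least_squares(lambda q:np.r_[err(fk(q,P),Tg)*[5,5,5,1,1,1],.003*(q-(LO+HI)/2)/(HI-LO)],q0,bounds=(LO,HI))
        if np.linalg.norm(err(fk(o.x,P),Tg))<.01:
            m=np.min(np.minimum(o.x-LO,HI-o.x))
            out.append((m,o.x))
    out.sort(key=lambda t:-t[0]); return out
if __name__=="__main__":
  for i in (0,2,3):
   for flip in (1,-1):
    for yaw in (-34,-4,26):
     for dz in (0,.09):
        s=solve(pose_peg(i,dz,yaw=yaw,flip=flip),15)
        print(i,"cam",("down" if flip==1 else "up"),yaw,dz,len(s),*( [round(s[0][0],2),np.round(s[0][1],2)] if s else []))
E
python3 ik.py
```

```text
0 cam down -34 0 9 0.36 [-0.6   0.76 -0.09  2.08  1.74  1.12 -1.22]
0 cam down -34 0.09 13 0.36 [-0.58  0.58 -0.11  2.08  1.65  1.1  -1.04]
0 cam down -4 0 11 0.15 [-0.23  0.72 -0.29  2.29  2.52  1.11 -1.3 ]
0 cam down -4 0.09 9 0.14 [-0.15  0.51 -0.38  2.3   2.4   0.95 -1.15]
0 cam down 26 0 10 0.16 [ 0.14  0.72 -0.32  2.28  3.42  0.92 -1.4 ]
0 cam down 26 0.09 10 0.15 [ 0.1   0.5  -0.27  2.29  3.47  0.75 -1.56]
0 cam up -34 0 5 0.36 [-0.66  0.76 -0.01  2.08  1.73  1.07  1.9 ]
0 cam up -34 0.09 11 0.35 [-0.63  0.58 -0.06  2.09  1.64  1.08  2.1 ]
0 cam up -4 0 6 0.13 [-0.53  0.71  0.05  2.31  2.57  1.01  1.61]
0 cam up -4 0.09 6 0.12 [-0.42  0.49 -0.07  2.32  2.45  0.88  1.84]
0 cam up 26 0 9 0.14 [-0.22  0.71  0.1   2.3   3.5   1.03  1.46]
0 cam up 26 0.09 8 0.13 [-0.25  0.5   0.14  2.31  3.58  0.85  1.35]
2 cam down -34 0 10 0.18 [-0.2   0.71 -0.16  2.26  2.14  1.12 -1.35]
2 cam down -34 0.09 13 0.17 [-0.14  0.51 -0.22  2.27  2.03  1.03 -1.14]
2 cam down -4 0 11 0.08 [ 0.27  0.71 -0.33  2.36  2.98  1.06 -1.32]
2 cam down -4 0.09 8 0.07 [ 0.3   0.48 -0.37  2.37  2.93  0.84 -1.32]
2 
[... 608 characters left out ...]
.09 12 0.14 [ 0.11  0.5  -0.27  2.3   2.25  0.97 -1.17]
3 cam down -4 0 9 0.12 [ 0.48  0.71 -0.29  2.32  3.24  0.98 -1.37]
3 cam down -4 0.09 12 0.1 [ 0.46  0.48 -0.27  2.34  3.25  0.78 -1.47]
3 cam down 26 0 12 0.3 [ 0.45  0.75  0.05  2.13  4.21  1.02 -1.84]
3 cam down 26 0.09 9 0.19 [ 0.38  0.57  0.14  2.15  4.32  0.99 -2.05]
3 cam up -34 0 9 0.14 [-0.2   0.72  0.1   2.3   2.4   1.    1.61]
3 cam up -34 0.09 9 0.13 [-0.1   0.49 -0.02  2.31  2.27  0.9   1.86]
3 cam up -4 0 4 0.09 [0.09 0.72 0.15 2.35 3.33 1.07 1.44]
3 cam up -4 0.09 5 0.08 [0.07 0.48 0.18 2.36 3.38 0.85 1.4 ]
3 cam up 26 0 6 0.3 [0.37 0.76 0.16 2.14 4.2  1.09 1.27]
3 cam up 26 0.09 6 0.2 [0.32 0.57 0.22 2.15 4.31 1.03 1.08]
```

```bash
cat > plan.py <<'E'
from ik import *
def ori(z,y):
    z=np.array(z,float);z/=np.linalg.norm(z);y=np.array(y,float);y-=z*(y@z);y/=np.linalg.norm(y)
    return np.stack([np.cross(y,z),y,z],1)
def hold(p,head,tilt,flip=1):
    """tool frame: z in vertical plane of heading (deg), tilt deg: 0 = down, +90 = horizontal along heading. flip=1 camera on robot side/under"""
    h=np.radians(head);f=np.array([np.cos(h),np.sin(h),0]);t=np.radians(tilt)
    z=np.sin(t)*f-np.cos(t)*np.array([0,0,1]);y=flip*np.cross([0,0,1],f)
    return T(ori(z,y),np.array(p)+.005*z)
def seg(A,B,maxd=.05,maxr=9.,n=None):
    rv=R.from_matrix(A[:3,:3].T@B[:3,:3]).as_rotvec(degrees=True);d=B[:3,3]-A[:3,3]
    n=n or max(1,int(np.ceil(max(np.linalg.norm(d)/maxd,np.linalg.norm(rv)/maxr))))
    rows=[];C=A[:3,:3]
    for k in range(n):
        rows.append((C.T@d/n,rv/n)); C=C@R.from_rotvec(rv/n,degrees=True).as_matrix()
    return rows
def follow(q,targets,verbose=True,**k):
    q=np.array(q,float);worst=9
    for Bn in targets:
        rows=seg(fk(q,P),Bn,**k)
        for r in rows:
            q=run(q,[r]);worst=min(worst,np.min(np.minimum(q-LO,HI-q)))
        e=err(fk(q,P),Bn)
        if verbose: print(len(rows),np.round(q,2),"mg %.2f"%worst,"err mm %.1f deg %.1f"%(np.linalg.norm(e[:3])*1e3,np.degrees(np.linalg.norm(e[3:]))))
    return q,worst
E
python3 - <<'E'
from plan import *
q0=[-2.15,-.34,1.45,1.96,.37,1.16,-2.09]
for y in (0,60,120,180,240,300):
  # jaw yaw options: heading of bowl
  print(y);follow(q0,[hold([.55,.2,.25],20-y/2,0,-1),hold([.55,.2,.25],20-y,0,-1)])
E
```

```text
0
3 [-2.69 -0.34  1.46  1.87  0.7   1.26 -2.25] mg 0.00 err mm 260.1 deg 29.7
6 [-2.64 -0.34  1.46  1.84  0.66  1.24 -2.21] mg 0.00 err mm 253.1 deg 27.7
60
4 [-2.72 -0.34  1.46  1.86  0.71  1.27 -2.78] mg 0.00 err mm 271.2 deg 30.8
7 [-2.74 -0.34  1.46  1.81  0.58  1.22 -2.96] mg 0.00 err mm 327.4 deg 44.8
120
7 [-2.76 -0.28  1.46  1.86  0.57  1.18 -2.96] mg 0.00 err mm 339.4 deg 47.3
12 [-2.96 -0.34  1.46  1.64  0.56  1.23 -2.96] mg 0.00 err mm 490.5 deg 111.2
180
10 [-2.43  0.11  1.41  1.9   0.02  1.01 -2.83] mg 0.00 err mm 359.2 deg 58.7
17 [-1.53  1.53  1.46  1.66 -1.31  1.85 -2.96] mg 0.00 err mm 356.3 deg 76.1
240
14 [-2.12  0.46  1.46  1.87 -0.46  1.08 -2.96] mg 0.00 err mm 316.8 deg 51.3
19 [-1.67  1.8   1.46  1.45 -1.37  1.92 -2.96] mg 0.00 err mm 508.0 deg 150.2
300
17 [-2.02  0.83  1.46  1.85 -0.85  1.32 -2.96] mg 0.00 err mm 384.8 deg 68.7
16 [-1.05  0.42  0.79  1.81 -0.34  1.05 -0.31] mg 0.00 err mm 0.0 deg 0.0
```

```bash
python3 - <<'E'
from plan import *
q0=np.array([-2.15,-.34,1.45,1.96,.37,1.16,-2.09])
for sh in ([0,0,0],[0,0,.02],[0,0,-.02],[.02,0,0],[-.02,0,0],[0,.02,0],[0,-.02,0]):
  for rv in ([0,0,-9],[0,0,0],[0,-9,0],[0,9,0],[9,0,0],[-9,0,0]):
    q=run(q0,[(sh,rv)]*8); M=fk(q,P)
    if q[2]<1.3: print(sh,rv,np.round(q,2),np.round(M[:3,3],2),np.round(M[:3,2],2))
E
```

```text
[0, 0, 0] [0, 9, 0] [-1.76 -0.34  0.85  2.44  1.89  0.78 -2.96] [0.53 0.23 0.39] [ 0.89  0.22 -0.41]
[0, 0, -0.02] [0, 0, -9] [-1.94 -0.34  1.12  1.71  0.34  1.51 -0.84] [0.45 0.18 0.48] [ 0.08  0.03 -1.  ]
[0, 0, -0.02] [0, 0, 0] [-1.9  -0.33  1.12  1.71  0.3   1.49 -2.06] [0.46 0.18 0.48] [ 0.07  0.05 -1.  ]
[0, 0, -0.02] [0, 9, 0] [-0.94 -0.34 -0.04  2.44  1.48  0.62 -2.96] [0.45 0.24 0.42] [ 0.86  0.23 -0.45]
[0.02, 0, 0] [0, 9, 0] [-1.84 -0.33  1.04  2.37  1.86  0.66 -2.95] [0.57 0.22 0.37] [ 0.85  0.22 -0.47]
[-0.02, 0, 0] [0, 0, -9] [-1.42 -0.34  0.81  2.2   0.35  1.18 -0.77] [0.37 0.08 0.3 ] [ 0.07 -0.05 -1.  ]
[-0.02, 0, 0] [0, 0, 0] [-1.42 -0.34  0.62  2.25  0.28  1.16 -2.2 ] [0.31 0.14 0.3 ] [ 0.06 -0.02 -1.  ]
[-0.02, 0, 0] [0, 9, 0] [-1.34 -0.34  0.36  2.44  1.65  0.69 -2.95] [0.48 0.24 0.41] [ 0.87  0.26 -0.43]
[-0.02, 0, 0] [-9, 0, 0] [-2.11  0.69  1.22  2.21  0.41  1.33 -2.31] [0.32 0.14 0.31] [ 0.31 -0.88 -0.36]
[0, 0.02, 0] [0, 9, 0] [-1.35 -0.34  0.87  2.44  1.73  0.44 -2.88] [0.55 0.08 0.33] [ 0.81  0.12 -0.58]
[0, -0.02, 0] [0, 0, -9] [-2.21 -0.34  1.17  2.06  0.39  1.17 -1.2 ] [0.35 0.29 0.32] [ 0.08  0.04 -1.  ]
[0, -0.02, 0] [0, 9, 0] [-1.81 -0.28  0.67  2.44  1.81  0.79 -2.96] [0.46 0.33 0.39] [ 0.84  0.36 -0.4 ]
```

```bash
python3 - <<'E'
from plan import *
q0=np.array([-2.15,-.34,1.45,1.96,.37,1.16,-2.09])
for a in ([0,0,-.02],[0,0,-.03],[-.02,0,-.02],[0,-.015,-.02]):
 for n in (8,12,16):
  for yaw in (-9,-5):
   q=run(q0,[(a,[0,0,yaw])]*n); M=fk(q,P)
   print(a,n,yaw,np.round(q,2),np.round(M[:3,3],2))
   x=M[:3,0]; 
   # then move out to .5,.2,.22 tool down same yaw
   head=np.degrees(np.arctan2(x[1],x[0]))
   follow(q,[hold([.5,.2,.3],head,0,-1),hold([.5,.2,.2],head,0,-1)])
E
```

```text
[0, 0, -0.02] 8 -9 [-1.94 -0.34  1.12  1.71  0.34  1.51 -0.84] [0.45 0.18 0.48]
4 [-2.48 -0.34  1.46  1.89  0.54  1.27 -0.97] mg 0.00 err mm 126.9 deg 15.7
4 [-2.64 -0.34  1.46  2.01  0.69  1.12 -1.08] mg 0.00 err mm 223.2 deg 27.7
[0, 0, -0.02] 8 -5 [-1.93 -0.34  1.12  1.71  0.33  1.5  -1.39] [0.45 0.18 0.48]
4 [-2.48 -0.34  1.46  1.89  0.54  1.27 -1.52] mg 0.00 err mm 127.1 deg 15.7
4 [-2.64 -0.34  1.46  2.01  0.69  1.12 -1.64] mg 0.00 err mm 223.2 deg 27.7
[0, 0, -0.02] 12 -9 [-1.97 -0.34  1.07  1.55  0.35  1.69 -0.23] [0.45 0.18 0.56]
6 [-2.48 -0.34  1.46  1.89  0.54  1.27 -0.34] mg 0.00 err mm 129.4 deg 16.0
4 [-2.64 -0.34  1.46  2.01  0.69  1.12 -0.45] mg 0.00 err mm 222.9 deg 27.7
[0, 0, -0.02] 12 -5 [-1.94 -0.34  1.07  1.55  0.33  1.68 -1.05] [0.45 0.18 0.56]
6 [-2.48 -0.34  1.46  1.89  0.54  1.27 -1.18] mg 0.00 err mm 129.7 deg 16.1
4 [-2.64 -0.34  1.46  2.01  0.69  1.12 -1.29] mg 0.00 err mm 222.9 deg 27.7
[0, 0, -0.02] 16 -9 [-2.07 -0.34  1.08  1.36  0.39  1.87  0.38] [0.44 0.19 0.64]
8 [-2.49 -0.34  1.46  1.89  0.55  1.28  0.28] mg 0.00 err mm 129.8 deg 16.2
4 [-2.64 -0.3
[... 3803 characters left out ...]
0.02] 12 -5 [-2.1  -0.34  0.86  1.62  0.32  1.68 -1.43] [0.33 0.3  0.56]
7 [-2.47 -0.34  1.46  1.89  0.54  1.27 -1.17] mg 0.00 err mm 125.1 deg 15.5
4 [-2.64 -0.34  1.46  2.01  0.69  1.12 -1.29] mg 0.00 err mm 223.3 deg 27.7
[0, -0.015, -0.02] 16 -9 [-1.85 -0.34  0.48  1.61  0.32  1.92 -0.05] [0.24 0.24 0.61]
9 [-2.47 -0.34  1.46  1.89  0.5   1.27  0.33] mg 0.00 err mm 134.1 deg 14.9
5 [-2.65 -0.34  1.46  2.    0.69  1.13  0.19] mg 0.00 err mm 227.2 deg 28.1
[0, -0.015, -0.02] 16 -5 [-2.12 -0.34  0.69  1.5   0.31  1.86 -1.22] [0.26 0.31 0.63]
9 [-2.48 -0.34  1.46  1.89  0.55  1.28 -0.84] mg 0.00 err mm 125.0 deg 15.9
4 [-2.64 -0.34  1.46  2.01  0.69  1.12 -0.94] mg 0.00 err mm 223.0 deg 27.7
```

```bash
python3 -m crank '[[[-0.02,0,-0.02],[0,0,0],0.045],[[-0.02,0,-0.02],[0,0,0],0.045],[[-0.02,0,-0.02],[0,0,0],0.045],[[-0.02,0,-0.02],[0,0,0],0.045],[[-0.02,0,-0.02],[0,0,0],0.045],[[-0.02,0,-0.02],[0,0,0],0.045],[[-0.02,0,-0.02],[0,0,0],0.045],[[-0.02,0,-0.02],[0,0,0],0.045]]'
cat > now.py <<'E'
from h import *
from plan import *
def now():
    o=bot.get_obs(); return np.array(o["q"],float)
def show(A,B,**k):
    for r in seg(A,B,**k): print(np.round(r[0],4).tolist(),np.round(r[1],2).tolist())
E
python3 - <<'E'
from now import *
st(); q=now(); M=fk(q,P); print(np.round(M[:3,3],3))
follow(q,[hold([.48,.22,.3],18.6,0,-1),hold([.462,.222,.10],18.6,-20,-1),hold([.462,.222,.0325],18.6,-20,-1)])
E
```

```text
t: 9.72
eef_pos: [0.3105, 0.1305, 0.4663]
tool_rot: [-0.018, 0.987, 0.156, 0.038]
contact_force: [-0.6, -1.4, -2.4]
gripper_width: 0.622
t 9.72 p [0.3105 0.1305 0.4663] z [ 0.069  0.048 -0.996] y [ 0.309 -0.951 -0.024] w 0.622 F [-0.6 -1.4 -2.4]
q [-0.78 -0.33  0.14  1.94  0.05  1.45 -1.91]
[0.314 0.135 0.468]
6 [-0.77  0.18  0.26  1.86 -0.05  1.1  -1.74] mg 0.08 err mm 0.0 deg 0.0
5 [-0.68  0.59  0.21  1.84 -0.19  1.08 -1.61] mg 0.08 err mm 0.0 deg 0.0
2 [-0.67  0.69  0.19  1.86 -0.22  0.96 -1.59] mg 0.08 err mm 0.0 deg 0.0
```

```bash
cat > des.py <<'E'
from now import *
PEGS=[(.6713,.1192),(.665,.0242),(.6595,-.0705),(.653,-.1648)]
def grasp(i,a=25,off=.018,up=0,B=None):
    (x,y),th=(B or BOWL)[i]; h=th-180; f=np.array([np.cos(np.radians(h)),np.sin(np.radians(h)),0])
    G=np.array([x,y,.030])+off*f; M=hold(G,h,-a,1); M[:3,3]-=up*M[:3,2]; return M,h,G
def peg(i,head,dz=0,a=25,off=.018):
    f=np.array([np.cos(np.radians(head)),np.sin(np.radians(head)),0])
    return hold(np.array([*PEGS[i],.075+off+dz])-.003*f,head,90-a,1)
def mission(q,b,pg,hm,hf,lift=.22,px=(.5,.05),B=None,a=25,v=True):
    Mg,h,G=grasp(b,a=a,B=B)
    tg=[grasp(b,a=a,up=.1,B=B)[0],Mg,hold(G+[0,0,lift-.03],h,-a,1)]
    c=np.array([*px,lift])
    tg+=[hold(c,hm,-a,1),hold(c,hm,(90-2*a)/2,1),hold(c,hm,90-a,1),peg(pg,hf,.09,a=a),peg(pg,hf,0,a=a)]
    return follow(q,tg,verbose=v)
E
python3 - <<'E'
from des import *
q=np.array([-.67,.69,.19,1.86,-.22,.96,-1.59]); q,_=follow(q,[hold([.46,.22,.2],18.6,0,-1),hold([.46,.22,.2],108.6,0,-1),hold([.46,.22,.2],198.6-1,0,-1)])
B=[((.4475,.2177),198.6)]+BOWL[1:]
for px in ((.5,.05),(.55,0),(.5,-.1),(.5,.15)):
 for hm in (-90,-60,-40):
  for hf in (-34,-50):
   for pg in (3,0):
    try: qq,w=mission(q,0,pg,hm,hf,px=px,B=B,v=False); e=err(fk(qq,P),peg(pg,hf)); print(px,hm,hf,pg,"%.2f"%w,np.round(qq,2),round(np.linalg.norm(e),3))
    except Exception as ex: print(ex)
E
```

```text
4 [-0.8   0.26  0.27  2.02 -0.09  0.87 -1.72] mg 0.42 err mm 0.0 deg 0.0
10 [-0.57  0.26  0.    2.   -0.    0.88 -0.24] mg 0.42 err mm 0.0 deg 0.0
10 [-0.35  0.27 -0.26  1.99  0.09  0.89  1.23] mg 0.42 err mm 0.0 deg 0.0
(0.5, 0.05) -90 -34 3 0.12 [-0.38  0.75  0.31  2.31  2.44  0.92 -1.67] 0.0
(0.5, 0.05) -90 -34 0 0.34 [-0.86  0.78  0.24  2.09  1.68  0.92 -1.29] 0.0
(0.5, 0.05) -90 -50 3 0.23 [-0.53  0.79  0.37  2.19  1.93  0.82 -1.48] 0.0
(0.5, 0.05) -90 -50 0 0.42 [-0.87  0.84  0.23  1.91  1.29  1.02 -1.09] 0.0
(0.5, 0.05) -60 -34 3 0.09 [-0.33  0.74  0.25  2.31  2.43  0.94 -1.63] 0.0
(0.5, 0.05) -60 -34 0 0.22 [-0.81  0.77  0.17  2.09  1.69  0.96 -1.27] 0.0
(0.5, 0.05) -60 -50 3 0.19 [-0.47  0.77  0.3   2.19  1.93  0.86 -1.45] 0.0
(0.5, 0.05) -60 -50 0 0.22 [-0.82  0.83  0.17  1.91  1.31  1.06 -1.09] 0.0
(0.5, 0.05) -40 -34 3 0.01 [-0.27  0.73  0.18  2.31  2.41  0.97 -1.58] 0.0
(0.5, 0.05) -40 -34 0 0.02 [-0.73  0.76  0.07  2.08  1.71  1.02 -1.26] 0.0
(0.5, 0.05) -40 -50 3 0.02 [-0.41  0.76  0.22  2.19  1.92  0.91 -1.41] 0.0
(0.5, 0.05) -40 -50 0 0.02 [-0.76  0.82  0.09  1.9   1
[... 1996 characters left out ...]
19  1.93  0.8  -1.49] 0.0
(0.5, 0.15) -90 -50 0 0.33 [-0.9   0.85  0.27  1.91  1.27  1.   -1.08] 0.0
(0.5, 0.15) -60 -34 3 0.10 [-0.38  0.75  0.32  2.31  2.44  0.92 -1.68] 0.0
(0.5, 0.15) -60 -34 0 0.34 [-0.88  0.79  0.25  2.09  1.68  0.9  -1.29] 0.0
(0.5, 0.15) -60 -50 3 0.21 [-0.53  0.79  0.37  2.19  1.93  0.82 -1.48] 0.0
(0.5, 0.15) -60 -50 0 0.38 [-0.88  0.84  0.25  1.91  1.28  1.01 -1.08] 0.0
(0.5, 0.15) -40 -34 3 0.05 [-0.35  0.74  0.27  2.31  2.43  0.93 -1.65] 0.0
(0.5, 0.15) -40 -34 0 0.17 [-0.82  0.78  0.19  2.09  1.69  0.95 -1.28] 0.0
(0.5, 0.15) -40 -50 3 0.12 [-0.49  0.78  0.32  2.19  1.93  0.85 -1.46] 0.0
(0.5, 0.15) -40 -50 0 0.17 [-0.84  0.83  0.19  1.91  1.31  1.05 -1.09] 0.0
```

```bash
cat >> now.py <<'E'
def cur():
    p,r=pose(); return T(r.as_matrix(),p)
E
python3 - <<'E'
from now import *
A=cur();B=hold([.48,.22,.3],18.6,0,-1);C=hold([.462,.222,.10],18.6,-20,-1);show(A,B);print();show(B,C)
E
```

```text
[0.0291, -0.0048, 0.0311] [-0.23, -0.77, -0.1]
[0.0295, -0.0048, 0.0307] [-0.23, -0.77, -0.1]
[0.0299, -0.0049, 0.0303] [-0.23, -0.77, -0.1]
[0.0303, -0.005, 0.0299] [-0.23, -0.77, -0.1]
[0.0307, -0.005, 0.0294] [-0.23, -0.77, -0.1]
[0.0311, -0.0051, 0.029] [-0.23, -0.77, -0.1]

[-0.0036, -0.0015, 0.0399] [-0.0, -4.0, 0.0]
[-0.0008, -0.0015, 0.0401] [-0.0, -4.0, 0.0]
[0.002, -0.0015, 0.0401] [-0.0, -4.0, 0.0]
[0.0048, -0.0015, 0.0398] [-0.0, -4.0, 0.0]
[0.0075, -0.0015, 0.0394] [-0.0, -4.0, 0.0]
```

```bash
python3 -m crank '[[[0.029,-0.005,0.031],[-0.2,-0.8,-0.1],0.045],[[0.03,-0.005,0.031],[-0.2,-0.8,-0.1],0.045],[[0.03,-0.005,0.03],[-0.2,-0.8,-0.1],0.045],[[0.03,-0.005,0.03],[-0.2,-0.8,-0.1],0.045],[[0.031,-0.005,0.029],[-0.2,-0.8,-0.1],0.045],[[0.031,-0.005,0.029],[-0.2,-0.8,-0.1],0.045]]'
python3 -m crank '[[[-0.004,-0.001,0.04],[0,-4,0],0.045],[[-0.001,-0.001,0.04],[0,-4,0],0.045],[[0.002,-0.001,0.04],[0,-4,0],0.045],[[0.005,-0.001,0.04],[0,-4,0],0.045],[[0.008,-0.001,0.039],[0,-4,0],0.045],[[0,0,0],[0,0,0],0.045]]'
python3 - <<'E'
from now import *
st(); show(cur(),hold([.462,.222,.034],18.6,-20,-1),n=1); cam("side","s2"); cam("top","t2")
E
```

```text
t: 10.48
eef_pos: [0.4818, 0.2213, 0.2923]
tool_rot: [-0.001, 0.987, 0.162, -0.002]
contact_force: [-0.8, -0.7, -1.9]
gripper_width: 0.612
t: 11.22
eef_pos: [0.4595, 0.2192, 0.0899]
tool_rot: [0.028, 0.971, 0.159, -0.177]
contact_force: [-0.0, 0.5, -1.3]
gripper_width: 0.614
t 11.22 p [0.4595 0.2192 0.0899] z [-0.334 -0.111 -0.936] y [ 0.319 -0.948 -0.002] w 0.614 F [-0.   0.5 -1.3]
q [-0.69  0.6   0.22  1.84 -0.21  1.08 -1.6 ]
[0.0228, -0.0018, 0.0562] [-0.09, 0.61, 0.02]
```

View pics/s2.png

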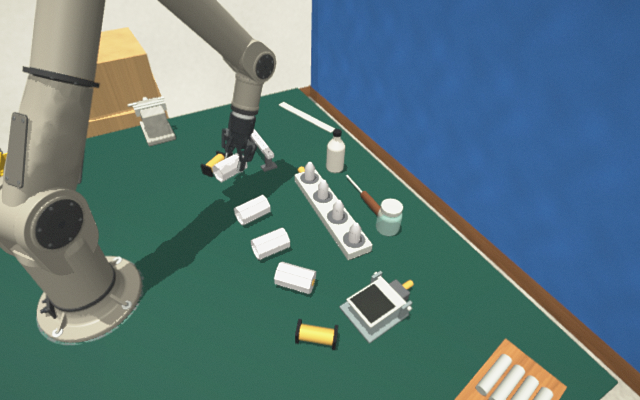

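```bash
python3 -m crank '[[[0.011,0,0.028],[0,0.3,0],0.045],[[0.010,-0.001,0.024],[0,0.3,0],0.045],[[0,0,0],[0,0,0],0.045]]'
python3 -m crank '[[[0.001,0,0.003],[0,0,0],0.045],[[0,0,0],[0,0,0],0.045]]'
```

```text
t: 11.7
eef_pos: [0.4613, 0.2206, 0.0378]
tool_rot: [0.026, 0.972, 0.159, -0.169]
contact_force: [0.8, -0.3, -1.0]
gripper_width: 0.612
t: 11.95
eef_pos: [0.4618, 0.2205, 0.0349]
tool_rot: [0.026, 0.973, 0.158, -0.168]
contact_force: [0.0, -0.3, -2.2]
gripper_width: 0.611
```

```bash
python3 -m crank '[[[0.001,0,0.004],[0,0,0],0.045],[[0.001,0,0.002],[0,0,0],0.045],[[0,0,0],[0,0,0],0.045],[[0,0,0],[0,0,0],0.085],[[0,0,0],[0,0,0],0.085],[[0,0,0],[0,0,0],0.085],[[0,0,0],[0,0,0],0.085]]'
python3 - <<'E'
from now import *
st(); M=cur(); q=now()
Bq=hold([.46,.22,.22],18.6,0,-1); h1=hold([.46,.22,.22],108.6,0,-1); h2=hold([.46,.22,.22],197.6,0,-1)
follow(q,[Bq,h1,h2]); show(M,Bq)
E
```

```text
t: 12.82
eef_pos: [0.4608, 0.22, 0.0272]
tool_rot: [0.026, 0.972, 0.158, -0.169]
contact_force: [-0.2, 0.6, 0.0]
gripper_width: 0.999
t 12.82 p [0.4608 0.22   0.0272] z [-0.321 -0.105 -0.941] y [ 0.317 -0.948 -0.002] w 0.999 F [-0.2  0.6  0. ]
q [-0.67  0.69  0.2   1.86 -0.23  0.96 -1.58]
4 [-0.81  0.24  0.29  2.   -0.08  0.92 -1.73] mg 0.44 err mm 0.0 deg 0.0
10 [-0.6   0.23  0.04  1.99 -0.01  0.92 -0.23] mg 0.44 err mm 0.0 deg 0.0
10 [-0.4   0.24 -0.19  1.98  0.06  0.93  1.26] mg 0.44 err mm 0.0 deg 0.0
[-0.016, -0.0002, -0.0441] [-0.04, 4.94, -0.02]
[-0.0122, -0.0001, -0.0453] [-0.04, 4.94, -0.02]
[-0.0082, -0.0001, -0.0462] [-0.04, 4.94, -0.02]
[-0.0042, -0.0001, -0.0468] [-0.04, 4.94, -0.02]
```

```bash
python3 -m crank '[[[0,0,-0.04],[0,0,0],0.085],[[-0.012,0,-0.05],[0,5,0],0.085],[[-0.008,0,-0.05],[0,5,0],0.085],[[-0.004,0,-0.05],[0,5,0],0.085],[[0,0,0],[0,5,-9],0.085],[[0,0,0],[0,0,-10],0.085],[[0,0,0],[0,0,-10],0.085],[[0,0,0],[0,0,-10],0.085],[[0,0,0],[0,0,-10],0.085],[[0,0,0],[0,0,-10],0.085]]'
python3 -m crank '[[[0,0,0],[0,0,-10],0.085],[[0,0,0],[0,0,-10],0.085],[[0,0,0],[0,0,-10],0.085],[[0,0,0],[0,0,-10],0.085],[[0,0,0],[0,0,-10],0.085],[[0,0,0],[0,0,-10],0.085],[[0,0,0],[0,0,-10],0.085],[[0,0,0],[0,0,-10],0.085],[[0,0,0],[0,0,-10],0.085],[[0,0,0],[0,0,-10],0.085]]'
python3 - <<'E'
from des import *
c,p,d,W=cam("top","t3")
rects(W,.048,dict(b0=(.4485,.2165,.06),b1=(.455,.0715,.06),b2=(.449,-.069,.06),b3=(.458,-.199,.06)))
rects(W,.01,dict(c0=(.429,.344,.06),c1=(.433,-.35,.06)))
st(); q=now()
for hm in (-90,-110):
 for hf in (-40,-50):
  qq=q
  print(hm,hf)
  for b,pg,px in ((3,3,(.5,-.05)),(2,2,(.5,0)),(1,1,(.5,.05)),(0,0,(.5,.1))):
    qq,w=mission(qq,b,pg,hm,hf,px=px,v=False); print(b,"%.2f"%w,np.round(qq,2))
    f=np.array([np.cos(np.radians(hf)),np.sin(np.radians(hf)),0])
    qq,w=follow(qq,[T(fk(qq,P)[:3,:3],fk(qq,P)[:3,3]-.1*f+[0,0,.08]),hold([.5,.1,.25],-90,20,1),hold([.5,.1,.25],-60,0,1)],verbose=False); print("back %.2f"%w,np.round(qq,2))
E
```

```text
t: 14.08
eef_pos: [0.4879, 0.2285, 0.2163]
tool_rot: [-0.004, 0.778, 0.628, 0.003]
contact_force: [-0.2, -0.4, 0.7]
gripper_width: 0.997
t: 15.32
eef_pos: [0.4879, 0.2284, 0.2163]
tool_rot: [0.0, 0.019, 1.0, 0.005]
contact_force: [-0.5, -0.2, 0.0]
gripper_width: 0.996
b0 5189 zq [0.056 0.596 0.642] rect [457.  203.8] [119.5  89.3] 33.8
b1 458 zq [0.049 0.054 0.057] rect [454.8  72. ] [90.5 40.4] 7.9
b2 457 zq [0.049 0.053 0.057] rect [448.7 -69.7] [88.5 41. ] 1.6
b3 451 zq [0.049 0.053 0.057] rect [ 457.5 -199.4] [41.6 89.1] 43.5
c0 0
c1 425 zq [0.022 0.035 0.041] rect [ 433.5 -349.9] [40.2 90.6] 51.1
t 15.38 p [0.488  0.2283 0.2162] z [ 0.001  0.01  -1.   ] y [0.032 0.999 0.01 ] w 0.995 F [ 0.1  0.  -0.6]
q [-0.37  0.29 -0.21  1.9   0.07  0.94  0.93]
-90 -40
3 0.16 [-0.43  0.76  0.31  2.27  2.25  0.88 -1.6 ]
back 0.00 [-0.45  0.2   0.15  1.96 -0.04  0.99  0.24]
2 0.19 [-0.72  0.8   0.43  2.23  2.    0.8  -1.56]
back 0.08 [-0.55  0.2   0.27  1.96 -0.06  0.99  0.27]
1 0.27 [-0.97  0.85  0.53  2.16  1.71  0.71 -1.43]
back 0.19 [-0.61  0.2   0.34  1.97 -0.08  0.99  0.29]
0 0.39 [-1.13  
[... 675 characters left out ...]
 -1.57]
back 0.08 [-0.57  0.2   0.29  1.97 -0.07  0.99  0.28]
1 0.27 [-0.98  0.86  0.54  2.16  1.71  0.7  -1.43]
back 0.19 [-0.62  0.2   0.35  1.97 -0.08  0.99  0.29]
0 0.28 [-1.11  0.89  0.55  2.04  1.41  0.72 -1.21]
back 0.35 [-0.61  0.2   0.34  1.97 -0.08  0.99  0.29]
-110 -50
3 0.24 [-0.52  0.79  0.36  2.19  1.93  0.83 -1.47]
back 0.13 [-0.42  0.2   0.12  1.96 -0.03  0.99  0.23]
2 0.29 [-0.75  0.82  0.43  2.14  1.66  0.79 -1.36]
back 0.22 [-0.48  0.2   0.18  1.96 -0.04  0.99  0.25]
1 0.31 [-0.89  0.84  0.42  2.05  1.41  0.83 -1.2 ]
back 0.35 [-0.48  0.2   0.19  1.96 -0.04  0.99  0.25]
0 0.24 [-0.96  0.86  0.35  1.91  1.23  0.94 -1.07]
back 0.48 [-0.45  0.2   0.16  1.96 -0.04  0.99  0.24]
```

```bash
python3 - <<'E'
from des import *
B=BOWL[:3]+[((.4565,-.1982),134.)]
G=grasp(3,B=B,up=.15)[0]; A=cur(); mid=hold([.5,.0,.23],-20,0,1)
q=now(); follow(q,[mid,G]); show(A,mid); print(); show(mid,G)
E
```

```text
5 [-0.09  0.21 -0.04  1.99  0.01  0.94  1.09] mg 0.45 err mm 0.0 deg 0.0
6 [ 0.34  0.62  0.15  1.6  -0.23  1.35  1.34] mg 0.45 err mm 0.0 deg 0.0
[-0.0039, -0.0455, -0.0022] [0.11, -0.01, 3.63]
[-0.0067, -0.0452, -0.0021] [0.11, -0.01, 3.63]
[-0.0096, -0.0447, -0.002] [0.11, -0.01, 3.63]
[-0.0124, -0.044, -0.0019] [0.11, -0.01, 3.63]
[-0.0152, -0.0431, -0.0018] [0.11, -0.01, 3.63]

[-0.0164, -0.0393, 0.0106] [-0.95, 4.09, 4.26]
[-0.0199, -0.0381, 0.0087] [-0.95, 4.09, 4.26]
[-0.0233, -0.0366, 0.0065] [-0.95, 4.09, 4.26]
[-0.0263, -0.0349, 0.0041] [-0.95, 4.09, 4.26]
[-0.029, -0.0329, 0.0016] [-0.95, 4.09, 4.26]
[-0.0314, -0.0306, -0.0011] [-0.95, 4.09, 4.26]
```

```bash
python3 -m crank '[[[-0.004,-0.045,-0.002],[0.1,0,3.6],0.085],[[-0.007,-0.045,-0.002],[0.1,0,3.6],0.085],[[-0.01,-0.045,-0.002],[0.1,0,3.6],0.085],[[-0.012,-0.044,-0.002],[0.1,0,3.6],0.085],[[-0.015,-0.043,-0.002],[0.1,0,3.6],0.085]]'
python3 -m crank '[[[-0.016,-0.039,0.011],[-1,4.1,4.3],0.085],[[-0.02,-0.038,0.009],[-1,4.1,4.3],0.085],[[-0.023,-0.037,0.006],[-1,4.1,4.3],0.085],[[-0.026,-0.035,0.004],[-1,4.1,4.3],0.085],[[-0.029,-0.033,0.002],[-1,4.1,4.3],0.085],[[-0.031,-0.031,-0.001],[-1,4.1,4.3],0.085],[[0,0,0],[0,0,0],0.085]]'
python3 - <<'E'
from des import *
st(); c,p,d,W=cam("wrist","w3"); rects(W,.05,dict(b3=(.458,-.199,.06),b2=(.449,-.069,.06)))
E
```

```text
t: 16.0
eef_pos: [0.4976, -0.0008, 0.225]
tool_rot: [-0.001, 0.181, 0.984, 0.001]
contact_force: [0.9, -0.3, -0.1]
gripper_width: 0.99
t: 16.88
eef_pos: [0.5032, -0.2591, 0.1577]
tool_rot: [-0.201, 0.392, 0.893, 0.087]
contact_force: [0.8, -1.0, 0.4]
gripper_width: 0.998
t 16.88 p [ 0.5032 -0.2591  0.1577] z [-0.29   0.314 -0.904] y [ 0.736  0.677 -0.001] w 0.998 F [ 0.8 -1.   0.4]
q [ 0.35  0.62  0.16  1.61 -0.24  1.34  1.34]
b3 5065 zq [0.051 0.054 0.056] rect [ 455.9 -198.8] [34.5 90.7] 43.6
b2 4300 zq [0.051 0.055 0.056] rect [446.5 -71.2] [91.  36.1] 1.1
```

View pics/w3.png

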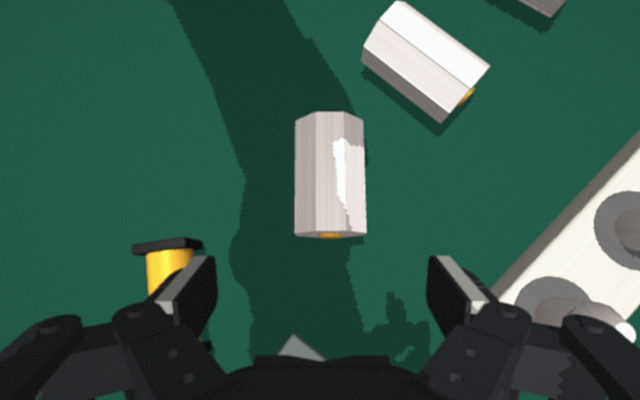

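```bash
python3 - <<'E'
from des import *
B=BOWL[:3]+[((.4563,-.1988),133.6)]
G=grasp(3,B=B)[0]; A=cur(); show(A,G)
E
```

```text
[-0.0013, 0.0013, 0.0485] [0.14, -0.09, -0.21]
[-0.0012, 0.0014, 0.0485] [0.14, -0.09, -0.21]
[-0.0011, 0.0015, 0.0485] [0.14, -0.09, -0.21]
```

```bash
python3 -m crank '[[[-0.001,0.001,0.048],[0.2,0,-0.2],0.085],[[-0.001,0.001,0.048],[0.2,0,-0.2],0.085],[[-0.001,0.002,0.03],[0,0,-0.2],0.085],[[0,0,0.019],[0,0,0],0.085],[[0,0,0],[0,0,0],0.045],[[0,0,0],[0,0,0],0.045],[[0,0,0],[0,0,0],0.045],[[0,0,0],[0,0,0],0.045],[[0,0,0],[0,0,0],0.045]]' 80
python3 - <<'E'
from des import *
B=BOWL[:3]+[((.4563,-.1988),133.6)]
st(); A=cur(); q=now()
c=[.5,-.05,.23]
L=A.copy(); L[2,3]+=.19; h=-46.4
t1=hold(c,-90,-25,1)
follow(q,[L,t1,hold(c,-90,20,1),hold(c,-90,65,1),peg(3,-45,.08),peg(3,-45,0)])
show(A,L); print(); show(L,t1)
E
```

```text
t: 18.05
eef_pos: [0.4692, -0.2087, 0.0289]
tool_rot: [-0.199, 0.382, 0.898, 0.087]
contact_force: [1.3, -1.3, 7.6]
gripper_width: 0.614
t 18.05 p [ 0.4692 -0.2087  0.0289] z [-0.291  0.308 -0.906] y [0.721 0.693 0.004] w 0.614 F [ 1.3 -1.3  7.6]
q [ 0.32  0.72  0.11  1.8  -0.27  1.05  1.37]
4 [ 0.29  0.47  0.15  1.72 -0.23  1.38  1.29] mg 0.54 err mm 0.0 deg 0.0
5 [ 0.09  0.29  0.17  1.96 -0.54  1.08  0.56] mg 0.48 err mm 0.0 deg 0.0
6 [-0.43  0.23  0.24  2.02  0.34  0.99 -0.4 ] mg 0.42 err mm 0.0 deg 0.0
6 [-0.77  0.55  0.3   2.02  0.82  1.36 -0.98] mg 0.41 err mm 0.0 deg 0.0
5 [-0.55  0.59  0.4   2.24  1.92  0.79 -1.31] mg 0.20 err mm 7.3 deg 1.9
2 [-0.48  0.77  0.33  2.24  2.09  0.85 -1.54] mg 0.20 err mm 0.0 deg 0.0
[0.0201, 0.0002, -0.043] [0.0, 0.0, 0.0]
[0.0201, 0.0002, -0.043] [0.0, 0.0, 0.0]
[0.0201, 0.0002, -0.043] [0.0, 0.0, 0.0]
[0.0201, 0.0002, -0.043] [0.0, 0.0, 0.0]

[0.0176, 0.0267, 0.0069] [-3.67, -0.03, 7.97]
[0.0211, 0.0235, 0.0085] [-3.67, -0.03, 7.97]
[0.0242, 0.0198, 0.0099] [-3.67, -0.03, 7.97]
[0.0266, 0.0156, 0.011] [-3.67, -0.03, 7.97]
[0.0285, 0.011, 0.0119] [-3.67, -0.03, 7.97]
```

```bash
python3 -m crank '[[[0.007,0,-0.015],[0,0,0],0.045],[[0.02,0,-0.043],[0,0,0],0.045],[[0.02,0,-0.043],[0,0,0],0.045],[[0.02,0,-0.043],[0,0,0],0.045],[[0.013,0,-0.028],[0,0,0],0.045]]'
python3 -m crank '[[[0.018,0.027,0.007],[-3.7,0,8],0.045],[[0.021,0.024,0.008],[-3.7,0,8],0.045],[[0.024,0.02,0.01],[-3.7,0,8],0.045],[[0.027,0.016,0.011],[-3.7,0,8],0.045],[[0.028,0.011,0.012],[-3.7,0,8],0.045]]'
python3 - <<'E'
from des import *
st(); A=cur(); q=now()
c=[.5,-.05,.23]
a,b=hold(c,-90,20,1),hold(c,-90,65,1); show(A,a); print(); show(a,b)
follow(q,[a,b])
E
```

```text
t: 18.68
eef_pos: [0.4681, -0.2095, 0.2204]
tool_rot: [-0.199, 0.382, 0.898, 0.087]
contact_force: [0.5, -0.1, -2.2]
gripper_width: 0.613
t: 19.3
eef_pos: [0.4997, -0.0471, 0.225]
tool_rot: [-0.155, 0.693, 0.687, 0.154]
contact_force: [-0.0, 0.9, -1.7]
gripper_width: 0.609
t 19.3 p [ 0.4997 -0.0471  0.225 ] z [ 0.001  0.426 -0.905] y [ 1.    -0.008 -0.002] w 0.609 F [-0.   0.9 -1.7]
q [ 0.09  0.3   0.17  1.96 -0.55  1.07  0.56]
[-0.0007, 0.0001, -0.0004] [-0.02, -7.54, -0.08]
[-0.0007, 0.0001, -0.0003] [-0.02, -7.54, -0.08]
[-0.0008, 0.0001, -0.0002] [-0.02, -7.54, -0.08]
[-0.0008, 0.0, -0.0001] [-0.02, -7.54, -0.08]
[-0.0008, 0.0, 0.0] [-0.02, -7.54, -0.08]
[-0.0008, 0.0, 0.0001] [-0.02, -7.54, -0.08]

[-0.0007, -0.0, -0.0003] [-0.0, -9.0, -0.0]
[-0.0007, -0.0, -0.0002] [-0.0, -9.0, -0.0]
[-0.0008, -0.0, -0.0001] [-0.0, -9.0, -0.0]
[-0.0008, -0.0, 0.0001] [-0.0, -9.0, -0.0]
[-0.0007, -0.0, 0.0002] [-0.0, -9.0, -0.0]
6 [-0.44  0.23  0.24  2.02  0.34  0.99 -0.4 ] mg 0.42 err mm 0.0 deg 0.0
6 [-0.77  0.55  0.3   2.02  0.82  1.36 -0.98] mg 0.41 err mm 0.0 deg 0.0
```

```bash
python3 -m crank '[[[0,0,0],[0,-9,0],0.045],[[0,0,0],[0,-9,0],0.045],[[0,0,0],[0,-9,0],0.045],[[0,0,0],[0,-9,0],0.045],[[0,0,0],[0,-9,0],0.045],[[0,0,0],[0,-9,0],0.045],[[0,0,0],[0,-9,0],0.045],[[0,0,0],[0,-9,0],0.045],[[0,0,0],[0,-9,0],0.045],[[0,0,0],[0,-9,0],0.045]]'
python3 - <<'E'
from des import *
st(); A=cur(); q=now()
t=peg(3,-45,.08); show(A,t,n=8)
follow(q,[t],n=8); cam("side","s3")
E
```

```text
t: 20.55
eef_pos: [0.5003, -0.047, 0.2251]
tool_rot: [0.379, 0.597, 0.596, -0.38]
contact_force: [0.4, -0.3, -2.5]
gripper_width: 0.615
t 20.55 p [ 0.5003 -0.047   0.2251] z [-0.002 -0.906 -0.423] y [ 1.    -0.002  0.   ] w 0.615 F [ 0.4 -0.3 -2.5]
q [-0.79  0.57  0.31  2.01  0.8   1.37 -0.98]
[-0.0001, 0.0193, 0.0163] [-5.11, -0.0, -2.39]
[-0.0009, 0.0177, 0.0179] [-5.11, -0.0, -2.39]
[-0.0016, 0.016, 0.0195] [-5.11, -0.0, -2.39]
[-0.0022, 0.0141, 0.0208] [-5.11, -0.0, -2.39]
[-0.0028, 0.0121, 0.022] [-5.11, -0.0, -2.39]
[-0.0032, 0.01, 0.0229] [-5.11, -0.0, -2.39]
[-0.0036, 0.0077, 0.0237] [-5.11, -0.0, -2.39]
[-0.0039, 0.0054, 0.0243] [-5.11, -0.0, -2.39]
8 [-0.54  0.59  0.41  2.25  2.    0.77 -1.35] mg 0.19 err mm 0.0 deg 0.0
```

View pics/s3.png

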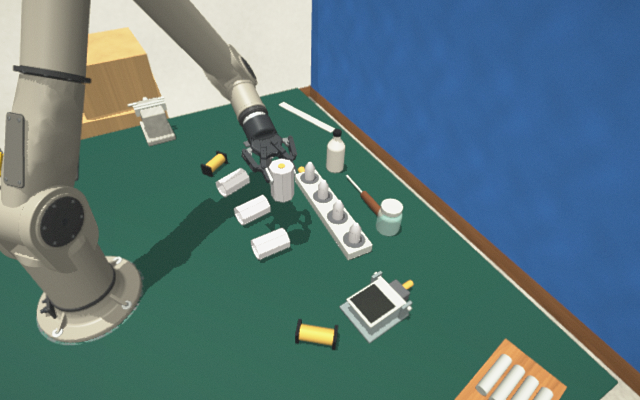

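```bash
python3 -m crank '[[[0,0.019,0.016],[-5.1,0,-2.4],0.045],[[-0.001,0.018,0.018],[-5.1,0,-2.4],0.045],[[-0.002,0.016,0.02],[-5.1,0,-2.4],0.045],[[-0.002,0.014,0.021],[-5.1,0,-2.4],0.045],[[-0.003,0.012,0.022],[-5.1,0,-2.4],0.045],[[-0.003,0.01,0.023],[-5.1,0,-2.4],0.045],[[-0.004,0.008,0.024],[-5.1,0,-2.4],0.045],[[-0.004,0.005,0.024],[-5.1,0,-2.4],0.045],[[0,0,0],[0,0,0],0.045]]'
python3 - <<'E'
from des import *
st(); A=cur(); show(A,peg(3,-45,.08),n=1);show(peg(3,-45,.08),peg(3,-45,0),n=1)
c,p,d,W=cam("side","s4"); cv2.imwrite("pics/s4c.png",cv2.resize(p[140:300,240:440,::-1],None,fx=4,fy=3.7,interpolation=2))
rects(W,.115,dict(b=(.653,-.165,.05)))
c,p,d,W=cam("top","t4");rects(W,.13,dict(b=(.653,-.165,.05)),.22)
E
```

```text
t: 21.72
eef_pos: [0.6522, -0.1712, 0.1705]
tool_rot: [0.494, 0.326, 0.779, -0.207]
contact_force: [0.1, -0.5, -1.4]
gripper_width: 0.612
t 21.73 p [ 0.6522 -0.1712  0.1705] z [ 0.635 -0.644 -0.427] y [ 0.712  0.702 -0.001] w 0.612 F [ 0.1 -0.5 -1.4]
q [-0.53  0.6   0.4   2.25  1.99  0.78 -1.35]
[0.0007, 0.0051, -0.0024] [-0.37, -0.29, -0.11]
[0.0725, -0.0, 0.0338] [0.0, 0.0, 0.0]
b 1059 zq [0.123 0.19  0.206] rect [ 642.1 -161.5] [78.3 85.8] 5.7
b 839 zq [0.154 0.2   0.206] rect [ 644.6 -157.3] [80.7 83.3] 1.6
```

View pics/s4c.png

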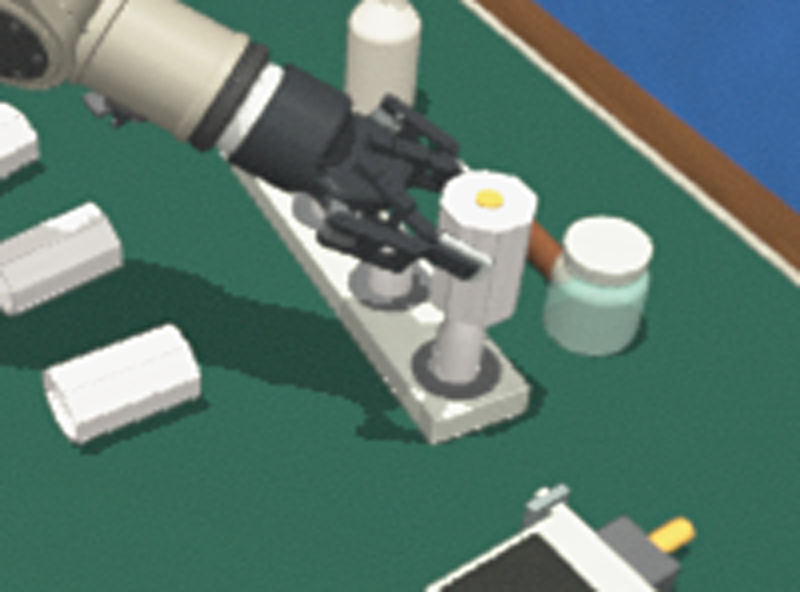

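View pics/t4.png

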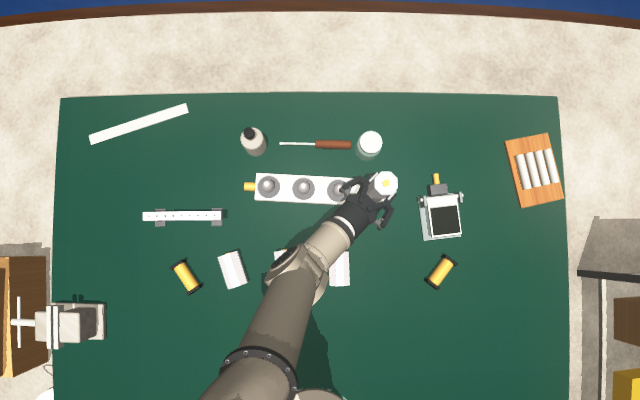

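```bash
cat >> h.py <<'E'
def cap(zmin,zmax,x,y,r=.045,name="top"):
    c,p,d,W=cam(name); br=p.max(-1)>150
    m=br&(W[...,2]>zmin)&(W[...,2]<zmax)&(np.hypot(W[...,0]-x,W[...,1]-y)<r); w=W[m]
    if len(w)<10: print("cap",len(w)); return
    rc=cv2.minAreaRect((w[:,:2]*1000).astype(np.float32)); (cx,cy),rad=cv2.minEnclosingCircle((w[:,:2]*1000).astype(np.float32))
    print(name,len(w),"z",np.round(np.percentile(w[:,2],[5,50,95]),3),"mean",np.round(w.mean(0)*1e3,1),"rect",np.round(rc[0],1),np.round(rc[1],1),"circ",round(cx,1),round(cy,1),round(rad,1))
E
python3 - <<'E'
from h import *
cap(.185,.22,.653,-.165);cap(.185,.22,.653,-.165,name="side")
E
```

```text
top 496 z [0.192 0.201 0.205] mean [ 654.9 -167.3  200.5] rect [ 653.8 -171. ] [65.4 57. ] circ 650.4 -164.8 35.6
side 410 z [0.187 0.201 0.204] mean [ 650.5 -175.   199. ] rect [ 658.4 -167.4] [74.  54.7] circ 651.5 -161.9 38.5
```

```bash
cat >> h.py <<'E'
def brass(zmin,zmax,x,y,r=.04):
    for name in ("top","side"):
        c,p,d,W=cam(name); h=cv2.cvtColor(p,cv2.COLOR_RGB2HSV)
        m=(h[...,1]>90)&(h[...,0]>12)&(h[...,0]<35)&(W[...,2]>zmin)&(W[...,2]<zmax)&(np.hypot(W[...,0]-x,W[...,1]-y)<r); w=W[m]
        print(name,"brass",len(w),np.round(w.mean(0)*1e3,1) if len(w) else "")
E
python3 - <<'E'
from h import *
brass(.185,.22,.653,-.165); st()
E
```

```text
top brass 31 [ 655.5 -166.3  203.6]
side brass 24 [ 654.9 -170.3  203.6]
t 22.02 p [ 0.6539 -0.1662  0.1697] z [ 0.639 -0.639 -0.428] y [ 0.707  0.707 -0.   ] w 0.616 F [ 0.3 -0.6 -1.5]
q [-0.54  0.6   0.4   2.25  1.99  0.78 -1.35]
```

```bash
python3 -m crank '[[[0.012,0,0.005],[0,0,0],0.045],[[0.018,0,0.008],[0,0,0],0.045],[[0.018,0,0.008],[0,0,0],0.045],[[0.014,0,0.006],[0,0,0],0.045],[[0.006,0,0.003],[0,0,0],0.045],[[0,0,0],[0,0,0],0.045]]'
python3 - <<'E'
from h import *
st();brass(.1,.22,.653,-.165); st()
E
```

```text
t: 22.78
eef_pos: [0.6519, -0.1664, 0.0947]
tool_rot: [0.494, 0.323, 0.781, -0.206]
contact_force: [0.6, -0.8, -1.1]
gripper_width: 0.619
t 22.77 p [ 0.6519 -0.1664  0.0947] z [ 0.638 -0.641 -0.428] y [ 0.708  0.706 -0.002] w 0.619 F [ 0.6 -0.8 -1.1]
q [-0.49  0.77  0.33  2.24  2.08  0.85 -1.54]
top brass 26 [ 654.3 -165.8  128.2]
side brass 24 [ 652.9 -170.7  129.5]
t 22.88 p [ 0.6522 -0.1666  0.0956] z [ 0.638 -0.641 -0.427] y [ 0.708  0.706 -0.001] w 0.614 F [ 0.4 -0.3 -1.3]
q [-0.49  0.77  0.33  2.24  2.08  0.85 -1.54]
```

```bash
python3 -m crank '[[[0.0036,0,0.0017],[0,0,0],0.045],[[0.0018,0,0.0009],[0,0,0],0.045],[[0,0,0],[0,0,0],0.045]]'
python3 -m crank '[[[0.0018,0,0.0009],[0,0,0],0.045],[[0,0,0],[0,0,0],0.045]]'
```

```text
t: 23.25
eef_pos: [0.6523, -0.1664, 0.0895]
tool_rot: [0.494, 0.323, 0.78, -0.206]
contact_force: [-0.3, 0.6, 0.6]
gripper_width: 0.615
t: 23.5
eef_pos: [0.6528, -0.1671, 0.0894]
tool_rot: [0.496, 0.324, 0.779, -0.206]
contact_force: [-4.0, 2.6, 10.5]
gripper_width: 0.61
```

```bash
python3 -m crank '[[[0,0,0],[0,0,0],0.07],[[0,0,0],[0,0,0],0.07],[[0,0,0],[0,0,0],0.07],[[0,0,-0.01],[0,0,0],0.07],[[0,0,-0.02],[0,0,0],0.07],[[0,0,-0.04],[0,0,0],0.07],[[0,0,-0.05],[0,0,0],0.07],[[0,0,-0.05],[0,0,0],0.085]]'
python3 - <<'E'
from des import *
st();brass(.1,.22,.653,-.165); st(); c,p,d,W=cam("side"); cv2.imwrite("pics/s5c.png",cv2.resize(p[120:300,240:440,::-1],None,fx=3,fy=3,interpolation=2))
q=now();A=cur()
t=[hold([.5,-.05,.25],-90,50,1),hold([.5,-.05,.25],-90,0,1),grasp(2,up=.15)[0]]
follow(q,t); show(A,t[0]);print();show(t[0],t[1])
E
```

```text
t: 24.5
eef_pos: [0.5417, -0.0561, 0.1605]
tool_rot: [0.494, 0.323, 0.781, -0.206]
contact_force: [1.3, 1.2, -0.6]
gripper_width: 0.994
t 24.5 p [ 0.5417 -0.0561  0.1605] z [ 0.638 -0.64  -0.428] y [ 0.707  0.707 -0.002] w 0.994 F [ 1.3  1.2 -0.6]
q [-0.79  0.54  0.27  2.43  1.69  0.96 -1.39]
top brass 27 [ 654.6 -166.6  123.7]
side brass 23 [ 653.6 -171.3  123.3]
t 24.6 p [ 0.5415 -0.0532  0.1607] z [ 0.642 -0.635 -0.43 ] y [ 0.703  0.711 -0.   ] w 1.001 F [ 0.7 -0.4 -0.3]
q [-0.79  0.54  0.26  2.43  1.69  0.96 -1.39]
6 [-0.73  0.39  0.32  2.02  0.7   1.26 -0.8 ] mg 0.07 err mm 0.0 deg 0.0
6 [-0.28  0.19  0.29  1.98 -0.06  0.98  0.04] mg 0.07 err mm 0.0 deg 0.0
11 [-0.01  0.57  0.01  1.69  0.01  1.32  1.6 ] mg 0.07 err mm 0.0 deg 0.0
[-0.0108, -0.0049, -0.0108] [6.36, 2.31, 4.08]
[-0.0107, -0.0053, -0.0107] [6.36, 2.31, 4.08]
[-0.0107, -0.0058, -0.0105] [6.36, 2.31, 4.08]
[-0.0107, -0.0061, -0.0103] [6.36, 2.31, 4.08]
[-0.0107, -0.0065, -0.01] [6.36, 2.31, 4.08]
[-0.0108, -0.0068, -0.0097] [6.36, 2.31, 4.08]

[0.0006, 0.0, -0.0003] [-0.0, 8.33, -0.0]
[0.0007, 0.0, -0.0002] [-0.0, 8.33, -0.0]
[0.0007, 0.0, -0.0001] [-0.0, 8.33, -0.0]
[0.0007, 0.0, -0.0] [-0.0, 8.33, -0.0]
[0.0007, 0.0, 0.0001] [-0.0, 8.33, -0.0]
[0.0007, 0.0, 0.0002] [-0.0, 8.33, -0.0]
```

View pics/s5c.png

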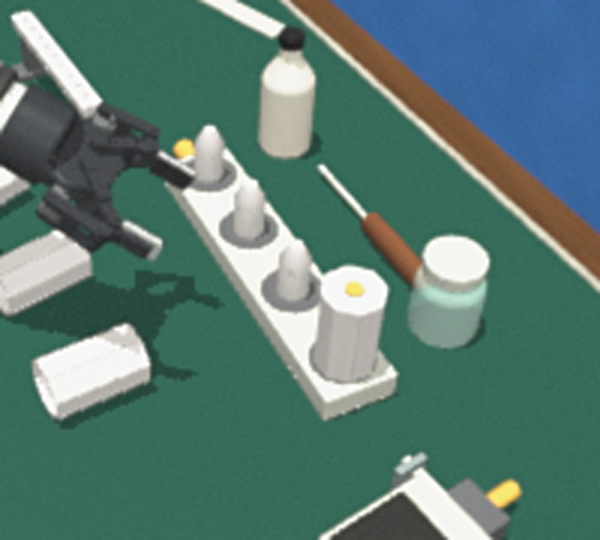

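```bash
python3 -m crank '[[[-0.011,-0.005,-0.011],[6.4,2.3,4.1],0.085],[[-0.011,-0.005,-0.011],[6.4,2.3,4.1],0.085],[[-0.011,-0.006,-0.01],[6.4,2.3,4.1],0.085],[[-0.011,-0.006,-0.01],[6.4,2.3,4.1],0.085],[[-0.011,-0.006,-0.01],[6.4,2.3,4.1],0.085],[[-0.011,-0.007,-0.01],[6.4,2.3,4.1],0.085]]'
python3 -m crank '[[[0,0,0],[0,9,0],0.085],[[0,0,0],[0,9,0],0.085],[[0,0,0],[0,9,0],0.085],[[0,0,0],[0,9,0],0.085],[[0,0,0],[0,9,0],0.085]]'
python3 - <<'E'
from des import *
st(); q=now();A=cur(); B=BOWL[:2]+[((.4476,-.0703),181.5)]
t=grasp(2,up=.12,B=B)[0]
follow(q,[t]); show(A,t)
E
```

```text
t: 25.4
eef_pos: [0.5011, -0.057, 0.2478]
tool_rot: [0.297, 0.645, 0.636, -0.302]
contact_force: [0.8, -0.2, -0.3]
gripper_width: 0.995
t: 26.02
eef_pos: [0.5014, -0.0574, 0.2478]
tool_rot: [0.03, 0.71, 0.703, -0.03]
contact_force: [-0.5, -0.0, -1.3]
gripper_width: 0.998
t 26.02 p [ 0.5014 -0.0574  0.2478] z [-0.    -0.085 -0.996] y [ 1.    -0.011  0.   ] w 0.998 F [-0.5 -0.  -1.3]
q [-0.32  0.19  0.29  1.98  0.04  0.99 -0.06]
11 [ 0.01  0.58 -0.01  1.74  0.02  1.26  1.59] mg 0.48 err mm 0.0 deg 0.0
[-0.0001, 0.0012, 0.0104] [1.48, 2.1, -8.32]
[-0.0007, 0.0014, 0.0103] [1.48, 2.1, -8.32]
[-0.0013, 0.0015, 0.0103] [1.48, 2.1, -8.32]
[-0.0019, 0.0015, 0.0102] [1.48, 2.1, -8.32]
[-0.0025, 0.0015, 0.01] [1.48, 2.1, -8.32]
[-0.003, 0.0013, 0.0099] [1.48, 2.1, -8.32]
[-0.0036, 0.0011, 0.0097] [1.48, 2.1, -8.32]
[-0.0041, 0.0008, 0.0096] [1.48, 2.1, -8.32]
[-0.0045, 0.0004, 0.0094] [1.48, 2.1, -8.32]
[-0.0049, -0.0, 0.0092] [1.48, 2.1, -8.32]
[-0.0052, -0.0005, 0.0091] [1.48, 2.1, -8.32]
```

```bash
python3 -m crank '[[[0,0.001,0.01],[1.5,2.1,-8.3],0.085],[[-0.001,0.001,0.01],[1.5,2.1,-8.3],0.085],[[-0.001,0.001,0.01],[1.5,2.1,-8.3],0.085],[[-0.002,0.001,0.01],[1.5,2.1,-8.3],0.085],[[-0.002,0.001,0.01],[1.5,2.1,-8.3],0.085],[[-0.003,0.001,0.01],[1.5,2.1,-8.3],0.085],[[-0.004,0.001,0.01],[1.5,2.1,-8.3],0.085],[[-0.004,0.001,0.01],[1.5,2.1,-8.3],0.085],[[-0.005,0,0.009],[1.5,2.1,-8.3],0.085],[[-0.005,0,0.009],[1.5,2.1,-8.3],0.085]]'
python3 -m crank '[[[-0.005,0,0.009],[1.5,2.1,-8.3],0.085],[[0,0,0],[0,0,0],0.085]]'
python3 - <<'E'
from des import *
st(); c,p,d,W=cam("wrist","w4"); rects(W,.05,dict(b2=(.449,-.069,.06),b1=(.455,.072,.06)))
c,p,d,W=cam("top","t5"); rects(W,.048,dict(b1=(.455,.0715,.06),b0=(.448,.2177,.06))); rects(W,.01,dict(c0=(.429,.344,.06),c1=(.433,-.35,.06)))
B=BOWL[:2]+[((.4476,-.0703),181.5)]
A=cur();show(A,grasp(2,B=B)[0])
E
```

```text
t: 27.28
eef_pos: [0.5107, -0.0698, 0.1444]
tool_rot: [-0.201, 0.061, 0.978, -0.01]
contact_force: [0.2, 0.2, 0.6]
gripper_width: 0.994
t: 27.52
eef_pos: [0.5116, -0.0694, 0.1336]
tool_rot: [-0.22, -0.01, 0.976, -0.007]
contact_force: [-0.0, 0.1, 0.6]
gripper_width: 1.0
t 27.52 p [ 0.5116 -0.0694  0.1336] z [-0.428 -0.017 -0.903] y [-0.022  1.    -0.009] w 1.0 F [-0.   0.1  0.6]
q [ 0.    0.59 -0.    1.73  0.02  1.26  1.58]
b2 6236 zq [0.051 0.054 0.056] rect [446.3 -69.6] [90.5 34.6] 1.2
b1 6487 zq [0.051 0.054 0.056] rect [452.3  70.9] [90.1 34.2] 9.1
b1 461 zq [0.049 0.054 0.058] rect [454.6  71.7] [90.6 39.3] 9.9
b0 468 zq [0.049 0.054 0.058] rect [447.5 214.2] [90.7 42.9] 17.7
c0 477 zq [0.022 0.036 0.042] rect [428.6 344.6] [91.  41.5] 34.1
c1 426 zq [0.02  0.035 0.042] rect [ 433.5 -349.6] [40.6 90. ] 51.5
[-0.0009, 0.0007, 0.0399] [-0.12, -0.08, -0.18]
[-0.0009, 0.0006, 0.0399] [-0.12, -0.08, -0.18]
[-0.0008, 0.0005, 0.0399] [-0.12, -0.08, -0.18]
```

```bash
python3 -m crank '[[[-0.001,0,0.04],[0,0,0],0.085],[[-0.001,0,0.04],[0,0,0],0.085],[[-0.001,0,0.02],[0,0,0],0.085],[[0,0,0.02],[0,0,0],0.085],[[0,0,0],[0,0,0],0.045],[[0,0,0],[0,0,0],0.045],[[0,0,0],[0,0,0],0.045],[[0,0,0],[0,0,0],0.045],[[0,0,0],[0,0,0],0.045]]' 80
python3 -m crank '[[[0.007,0,-0.015],[0,0,0],0.045],[[0.02,0,-0.043],[0,0,0],0.045],[[0.02,0,-0.043],[0,0,0],0.045],[[0.02,0,-0.043],[0,0,0],0.045],[[0.013,0,-0.028],[0,0,0],0.045]]'
python3 - <<'E'
from des import *
st(); A=cur(); q=now()
c=[.5,0,.23]
t=[hold(c,-90,-25,1),hold(c,-90,20,1),hold(c,-90,65,1),peg(2,-45,.08),peg(2,-45,0)]
follow(q,t,n=9); show(A,t[0],n=9)
E
```

```text
t: 28.75
eef_pos: [0.4655, -0.0715, 0.0265]
tool_rot: [-0.217, -0.01, 0.976, -0.007]
contact_force: [1.1, 0.3, 6.9]
gripper_width: 0.617
t: 29.38
eef_pos: [0.4653, -0.0698, 0.218]
tool_rot: [-0.217, -0.011, 0.976, -0.007]
contact_force: [-0.4, -0.1, -2.3]
gripper_width: 0.613
t 29.38 p [ 0.4653 -0.0698  0.218 ] z [-0.423 -0.018 -0.906] y [-0.024  1.    -0.009] w 0.613 F [-0.4 -0.1 -2.3]
q [ 0.    0.41 -0.    1.79  0.02  1.37  1.59]
9 [-0.03  0.27  0.19  2.   -0.57  1.03  0.49] mg 0.44 err mm 0.0 deg 0.0
9 [-0.54  0.25  0.26  2.    0.32  1.02 -0.48] mg 0.43 err mm 0.0 deg 0.0
9 [-0.86  0.58  0.32  1.97  0.75  1.41 -0.97] mg 0.43 err mm 0.0 deg 0.0
9 [-0.71  0.61  0.4   2.2   1.73  0.82 -1.22] mg 0.24 err mm 0.0 deg 0.0
9 [-0.67  0.78  0.35  2.19  1.83  0.84 -1.43] mg 0.24 err mm 0.0 deg 0.0
[-0.0033, 0.0079, -0.0025] [-4.33, 0.04, 9.18]
[-0.002, 0.0085, -0.0019] [-4.33, 0.04, 9.18]
[-0.0006, 0.0088, -0.0012] [-4.33, 0.04, 9.18]
[0.0008, 0.0089, -0.0006] [-4.33, 0.04, 9.18]
[0.0023, 0.0086, 0.0001] [-4.33, 0.04, 9.18]
[0.0036, 0.0081, 0.0007] [-4.33, 0.04, 9.18]
[0.0048, 0.0074, 0.0013] [-4.33, 0.04, 9.18]
[0.0059, 0.0064, 0.0018] [-4.33, 0.04, 9.18]
[0.0069, 0.0052, 0.0023] [-4.33, 0.04, 9.18]
```

```bash
python3 -m crank '[[[-0.003,0.008,-0.002],[-4.3,0,9.2],0.045],[[-0.002,0.008,-0.002],[-4.3,0,9.2],0.045],[[-0.001,0.009,-0.001],[-4.3,0,9.2],0.045],[[0.001,0.009,-0.001],[-4.3,0,9.2],0.045],[[0.002,0.009,0],[-4.3,0,9.2],0.045],[[0.004,0.008,0.001],[-4.3,0,9.2],0.045],[[0.005,0.007,0.001],[-4.3,0,9.2],0.045],[[0.006,0.006,0.002],[-4.3,0,9.2],0.045],[[0.007,0.005,0.002],[-4.3,0,9.2],0.045]]'
python3 -m crank '[[[0,0,0],[0,-9,0],0.045],[[0,0,0],[0,-9,0],0.045],[[0,0,0],[0,-9,0],0.045],[[0,0,0],[0,-9,0],0.045],[[0,0,0],[0,-9,0],0.045],[[0,0,0],[0,-9,0],0.045],[[0,0,0],[0,-9,0],0.045],[[0,0,0],[0,-9,0],0.045],[[0,0,0],[0,-9,0],0.045],[[0,0,0],[0,-9,0],0.045]]'
python3 - <<'E'
from des import *
st(); A=cur(); q=now()
t=[peg(2,-45,.08),peg(2,-45,0)]
follow(q,t,n=9); show(A,t[0],n=8); brass(.2,.3,A[0,3],A[1,3],.06)
E
```

```text
t: 30.5
eef_pos: [0.4983, 0.0021, 0.223]
tool_rot: [-0.151, 0.693, 0.688, 0.15]
contact_force: [0.2, 0.3, -2.2]
gripper_width: 0.614
t: 31.75
eef_pos: [0.4989, 0.0033, 0.2229]
tool_rot: [0.383, 0.594, 0.595, -0.383]
contact_force: [0.1, -0.6, -2.9]
gripper_width: 0.615
t 31.75 p [0.4989 0.0033 0.2229] z [ 0.    -0.911 -0.413] y [ 1.     0.    -0.001] w 0.615 F [ 0.1 -0.6 -2.9]
q [-0.88  0.61  0.33  1.96  0.73  1.41 -0.98]
9 [-0.73  0.62  0.42  2.2   1.73  0.8  -1.22] mg 0.24 err mm 0.0 deg 0.0
9 [-0.69  0.79  0.37  2.19  1.83  0.83 -1.44] mg 0.24 err mm 0.0 deg 0.0
[0.002, 0.0202, 0.0112] [-5.11, 0.07, -2.35]
[0.0012, 0.0192, 0.013] [-5.11, 0.07, -2.35]
[0.0004, 0.018, 0.0146] [-5.11, 0.07, -2.35]
[-0.0003, 0.0166, 0.0162] [-5.11, 0.07, -2.35]
[-0.001, 0.0151, 0.0176] [-5.11, 0.07, -2.35]
[-0.0016, 0.0134, 0.0189] [-5.11, 0.07, -2.35]
[-0.0021, 0.0116, 0.02] [-5.11, 0.07, -2.35]
[-0.0026, 0.0097, 0.0209] [-5.11, 0.07, -2.35]
top brass 3 [501.9   2.1 253.2]
side brass 20 [497.7   2.9 250. ]
```

```bash
python3 -m crank '[[[0.002,0.02,0.011],[-5.1,0,-2.3],0.045],[[0.001,0.019,0.013],[-5.1,0,-2.3],0.045],[[0,0.018,0.015],[-5.1,0,-2.3],0.045],[[0,0.017,0.016],[-5.1,0,-2.3],0.045],[[-0.001,0.015,0.018],[-5.1,0,-2.4],0.045],[[-0.002,0.013,0.019],[-5.1,0,-2.4],0.045],[[-0.002,0.012,0.02],[-5.1,0,-2.4],0.045],[[-0.003,0.01,0.021],[-5.1,0,-2.4],0.045],[[0,0,0],[0,0,0],0.045],[[0,0,0],[0,0,0],0.045]]'
python3 - <<'E'
from des import *
brass(.15,.3,.66,-.07,.05); st(); show(cur(),peg(2,-45,.08),n=1)
E
```

```text
t: 33.1
eef_pos: [0.6606, -0.0737, 0.1721]
tool_rot: [0.498, 0.323, 0.777, -0.208]
contact_force: [0.3, 0.2, -2.0]
gripper_width: 0.618
top brass 32 [660.4 -72.1 202.2]
side brass 19 [659.7 -76.  202. ]
t 33.2 p [ 0.6609 -0.0727  0.1717] z [ 0.641 -0.644 -0.418] y [ 0.708  0.706 -0.003] w 0.614 F [-1.3 -0.2 -2.7]
q [-0.73  0.63  0.41  2.2   1.73  0.81 -1.24]
[0.0012, 0.0006, -0.0006] [-0.16, 0.31, 0.09]
```

```bash
python3 -m crank '[[[0.012,0,0.005],[0,0,0],0.045],[[0.018,0,0.008],[0,0,0],0.045],[[0.018,0,0.008],[0,0,0],0.045],[[0.014,0,0.006],[0,0,0],0.045],[[0.0035,0,0.0015],[0,0,0],0.045],[[0,0,0],[0,0,0],0.045],[[0.0036,0,0.0017],[0,0,0],0.045],[[0,0,0],[0,0,0],0.045]]'
python3 -m crank '[[[0.0018,0,0.0009],[0,0,0],0.045],[[0,0,0],[0,0,0],0.045]]'
python3 - <<'E'
from des import *
brass(.11,.3,.66,-.07,.05); st()
E
```

```text
t: 34.2
eef_pos: [0.6596, -0.0729, 0.096]
tool_rot: [0.498, 0.322, 0.778, -0.209]
contact_force: [-0.5, -0.2, -2.1]
gripper_width: 0.617
t: 34.45
eef_pos: [0.6595, -0.0731, 0.0937]
tool_rot: [0.498, 0.322, 0.778, -0.209]
contact_force: [0.1, 1.2, -2.4]
gripper_width: 0.621
top brass 26 [659.6 -71.7 124.1]
side brass 18 [659.  -75.2 124.1]
t 34.55 p [ 0.6595 -0.0731  0.0938] z [ 0.64  -0.645 -0.417] y [ 0.708  0.706 -0.005] w 0.617 F [ 0.2  0.1 -1.9]
q [-0.7   0.8   0.36  2.19  1.82  0.84 -1.44]
```

```bash
python3 -m crank '[[[0.0014,0,0.0006],[0,0,0],0.045],[[0,0,0],[0,0,0],0.045]]'
python3 -m crank '[[[0,0,0],[0,0,0],0.07],[[0,0,0],[0,0,0],0.07],[[0,0,0],[0,0,0],0.07],[[0,0,-0.01],[0,0,0],0.07],[[0,0,-0.02],[0,0,0],0.07],[[0,0,-0.04],[0,0,0],0.07],[[-0.02,0,-0.04],[0,0,0],0.07],[[-0.03,0,-0.01],[0,0,0],0.085]]'
python3 - <<'E'
from des import *
brass(.11,.3,.66,-.07,.05);st();q=now();A=cur()
t=[hold([.5,0,.25],-90,50,1),hold([.5,0,.25],-90,0,1)]
follow(q,t); show(A,t[0]);print();show(t[0],t[1])
cam("side","s6")
E
```

```text
t: 34.8
eef_pos: [0.6598, -0.0734, 0.0932]
tool_rot: [0.499, 0.322, 0.777, -0.209]
contact_force: [-2.4, 1.3, 5.7]
gripper_width: 0.609
t: 35.8
eef_pos: [0.5964, -0.0073, 0.1879]
tool_rot: [0.497, 0.32, 0.779, -0.208]
contact_force: [0.4, -0.7, 0.3]
gripper_width: 0.989
top brass 24 [660.3 -71.7 123.4]
side brass 17 [659.1 -77.1 123.8]
t 35.9 p [ 0.5979 -0.0096  0.1905] z [ 0.642 -0.644 -0.416] y [0.708 0.706 0.   ] w 0.994 F [-0.1 -0.2  0.6]
q [-0.89  0.54  0.36  2.28  1.55  0.93 -1.19]
6 [-0.83  0.42  0.36  1.97  0.64  1.3  -0.81] mg 0.21 err mm 0.0 deg 0.0
6 [-0.4   0.18  0.32  1.99 -0.07  0.98 -0.05] mg 0.21 err mm 0.0 deg 0.0
[-0.0034, -0.0109, -0.015] [6.35, 2.43, 4.01]
[-0.0036, -0.0122, -0.0139] [6.35, 2.43, 4.01]
[-0.004, -0.0134, -0.0126] [6.35, 2.43, 4.01]
[-0.0045, -0.0145, -0.0112] [6.35, 2.43, 4.01]
[-0.005, -0.0153, -0.0098] [6.35, 2.43, 4.01]
[-0.0058, -0.0159, -0.0083] [6.35, 2.43, 4.01]

[0.0006, 0.0, -0.0003] [-0.0, 8.33, -0.0]
[0.0007, 0.0, -0.0002] [-0.0, 8.33, -0.0]
[0.0007, 0.0, -0.0001] [-0.0, 8.33, -0.0]
[0.0007, 0.0, -0.0] [-0.0, 8.33, -0.0]
[0.0007, 0.0, 0.0001] [-0.0, 8.33, -0.0]
[0.0007, 0.0, 0.0002] [-0.0, 8.33, -0.0]
```

View pics/s6.png

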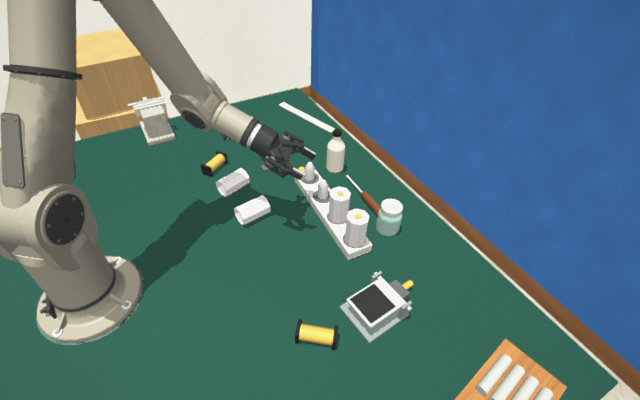

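```bash
python3 -m crank '[[[-0.003,-0.011,-0.015],[6.3,2.4,4],0.085],[[-0.004,-0.012,-0.014],[6.3,2.4,4],0.085],[[-0.004,-0.013,-0.013],[6.3,2.4,4],0.085],[[-0.004,-0.014,-0.011],[6.3,2.4,4],0.085],[[-0.005,-0.015,-0.01],[6.3,2.4,4],0.085],[[-0.006,-0.016,-0.008],[6.3,2.4,4],0.085]]'
python3 -m crank '[[[0,0,0],[0,9,0],0.085],[[0,0,0],[0,9,0],0.085],[[0,0,0],[0,9,0],0.085],[[0,0,0],[0,9,0],0.085],[[0,0,0],[0,9,0],0.085]]'
python3 - <<'E'
from des import *
st(); q=now();A=cur(); B=[0,((.4535,.0716),188.7)]
t=grasp(1,up=.12,B=B)[0]
follow(q,[t]); show(A,t)
E
```

```text
t: 36.7
eef_pos: [0.4996, -0.0032, 0.2434]
tool_rot: [0.299, 0.639, 0.641, -0.301]
contact_force: [-0.2, -0.1, -0.6]
gripper_width: 0.995
t: 37.33
eef_pos: [0.5002, -0.0035, 0.2436]
tool_rot: [0.031, 0.705, 0.708, -0.032]
contact_force: [-0.6, -0.1, 0.1]
gripper_width: 0.995
t 37.33 p [ 0.5002 -0.0035  0.2436] z [-0.001 -0.088 -0.996] y [ 1.     0.004 -0.002] w 0.995 F [-0.6 -0.1  0.1]
q [-0.45  0.19  0.32  1.98  0.03  0.99 -0.15]
12 [-0.21  0.59 -0.06  1.71 -0.01  1.27  1.47] mg 0.47 err mm 0.0 deg 0.0
[0.0079, 0.0016, 0.0085] [1.43, 1.84, -8.15]
[0.0073, 0.0029, 0.0086] [1.43, 1.84, -8.15]
[0.0065, 0.0041, 0.0088] [1.43, 1.84, -8.15]
[0.0055, 0.0052, 0.0088] [1.43, 1.84, -8.15]
[0.0044, 0.0061, 0.0089] [1.43, 1.84, -8.15]
[0.0032, 0.0069, 0.0088] [1.43, 1.84, -8.15]
[0.0019, 0.0075, 0.0087] [1.43, 1.84, -8.15]
[0.0005, 0.0079, 0.0086] [1.43, 1.84, -8.15]
[-0.0009, 0.0081, 0.0084] [1.43, 1.84, -8.15]
[-0.0023, 0.008, 0.0081] [1.43, 1.84, -8.15]
[-0.0037, 0.0078, 0.0078] [1.43, 1.84, -8.15]
[-0.005, 0.0074, 0.0075] [1.43, 1.84, -8.15]
```

```bash
python3 -m crank '[[[0.008,0.002,0.009],[1.4,1.8,-8.2],0.085],[[0.007,0.003,0.009],[1.4,1.8,-8.2],0.085],[[0.006,0.004,0.009],[1.4,1.8,-8.2],0.085],[[0.006,0.005,0.009],[1.4,1.8,-8.2],0.085],[[0.004,0.006,0.009],[1.4,1.8,-8.2],0.085],[[0.003,0.007,0.009],[1.4,1.8,-8.2],0.085],[[0.002,0.007,0.009],[1.4,1.8,-8.2],0.085],[[0,0.008,0.009],[1.4,1.8,-8.2],0.085],[[-0.001,0.008,0.008],[1.4,1.8,-8.2],0.085],[[-0.002,0.008,0.008],[1.4,1.8,-8.2],0.085]]'
python3 -m crank '[[[-0.004,0.008,0.008],[1.4,1.8,-8.2],0.085],[[-0.005,0.007,0.008],[1.4,1.8,-8.2],0.085],[[0,0,0],[0,0,0],0.085]]'
python3 - <<'E'
from des import *
st(); c,p,d,W=cam("wrist","w5"); rects(W,.05,dict(b1=(.4535,.0716,.06),b0=(.448,.2177,.06)))
B=[0,((.4535,.0716),188.7)]
A=cur();show(A,grasp(1,B=B)[0])
E
```

```text
t: 38.58
eef_pos: [0.5161, 0.0653, 0.1491]
tool_rot: [-0.179, 0.064, 0.981, -0.024]
contact_force: [-0.5, 0.3, 0.3]
gripper_width: 0.992
t: 38.95
eef_pos: [0.519, 0.08, 0.1297]
tool_rot: [-0.213, -0.078, 0.974, -0.02]
contact_force: [0.9, 0.4, 0.2]
gripper_width: 0.995
t 38.95 p [0.519  0.08   0.1297] z [-0.412 -0.072 -0.908] y [-0.16   0.987 -0.005] w 0.995 F [0.9 0.4 0.2]
q [-0.21  0.6  -0.06  1.71 -0.01  1.26  1.47]
b1 6455 zq [0.051 0.054 0.056] rect [452.1  71.5] [90.6 35. ] 7.5
b0 6852 zq [0.051 0.054 0.056] rect [445.6 215.2] [90.2 34.6] 18.2
[0.0007, 0.0011, 0.0388] [-0.16, 0.13, 0.07]
[0.0006, 0.001, 0.0388] [-0.16, 0.13, 0.07]
[0.0005, 0.0009, 0.0388] [-0.16, 0.13, 0.07]
```

```bash
python3 -m crank '[[[0,0.001,0.039],[0,0,0],0.085],[[0,0.001,0.039],[0,0,0],0.085],[[0,0.001,0.02],[0,0,0],0.085],[[0,0,0.018],[0,0,0],0.085],[[0,0,0],[0,0,0],0.045],[[0,0,0],[0,0,0],0.045],[[0,0,0],[0,0,0],0.045],[[0,0,0],[0,0,0],0.045],[[0,0,0],[0,0,0],0.045]]' 80
python3 -m crank '[[[0.007,0,-0.015],[0,0,0],0.045],[[0.02,0,-0.043],[0,0,0],0.045],[[0.02,0,-0.043],[0,0,0],0.045],[[0.02,0,-0.043],[0,0,0],0.045],[[0.013,0,-0.028],[0,0,0],0.045]]'
python3 - <<'E'
from des import *
st(); A=cur(); q=now()
c=[.5,.05,.23]
t=[hold(c,-90,-25,1),hold(c,-90,20,1),hold(c,-90,65,1),peg(1,-45,.08),peg(1,-45,0)]
follow(q,t,n=10); show(A,t[0],n=10)
E
```

```text
t: 40.12
eef_pos: [0.4738, 0.0738, 0.0273]
tool_rot: [-0.21, -0.077, 0.974, -0.02]
contact_force: [1.0, 0.6, 7.2]
gripper_width: 0.618
t: 40.75
eef_pos: [0.4709, 0.0747, 0.2189]
tool_rot: [-0.21, -0.078, 0.974, -0.019]
contact_force: [0.7, 0.5, -1.5]
gripper_width: 0.618
t 40.75 p [0.4709 0.0747 0.2189] z [-0.406 -0.07  -0.911] y [-0.16   0.987 -0.005] w 0.618 F [ 0.7  0.5 -1.5]
q [-0.21  0.42 -0.06  1.78 -0.02  1.37  1.46]
10 [-0.13  0.25  0.2   2.02 -0.59  0.99  0.42] mg 0.42 err mm 0.0 deg 0.0
10 [-0.64  0.27  0.27  1.98  0.29  1.06 -0.54] mg 0.42 err mm 0.0 deg 0.0
10 [-0.93  0.62  0.34  1.91  0.68  1.46 -0.96] mg 0.42 err mm 0.0 deg 0.0
10 [-0.86  0.64  0.38  2.11  1.5   0.87 -1.09] mg 0.33 err mm 0.0 deg 0.0
10 [-0.84  0.81  0.35  2.1   1.58  0.85 -1.29] mg 0.33 err mm 0.0 deg 0.0
[-0.002, -0.0027, -0.0016] [-4.16, 0.08, 9.01]
[-0.0024, -0.0022, -0.0018] [-4.16, 0.08, 9.01]
[-0.0027, -0.0017, -0.0019] [-4.16, 0.08, 9.01]
[-0.0029, -0.0011, -0.002] [-4.16, 0.08, 9.01]
[-0.0031, -0.0005, -0.0021] [-4.16, 0.08, 9.01]
[-0.0031, 0.0002, -0.0021] [-4.16, 0.08, 9.01]
[-0.003, 0.0008, -0.0021] [-4.16, 0.08, 9.01]
[-0.0028, 0.0014, -0.002] [-4.16, 0.08, 9.01]
[-0.0025, 0.002, -0.0019] [-4.16, 0.08, 9.01]
[-0.0022, 0.0025, -0.0017] [-4.16, 0.08, 9.01]
```

```bash
python3 -m crank '[[[-0.002,-0.003,-0.002],[-4.2,0,9],0.045],[[-0.002,-0.002,-0.002],[-4.2,0,9],0.045],[[-0.003,-0.002,-0.002],[-4.2,0,9],0.045],[[-0.003,-0.001,-0.002],[-4.2,0,9],0.045],[[-0.003,0,-0.002],[-4.2,0,9],0.045],[[-0.003,0,-0.002],[-4.2,0,9],0.045],[[-0.003,0.001,-0.002],[-4.2,0,9],0.045],[[-0.003,0.001,-0.002],[-4.2,0,9],0.045],[[-0.002,0.002,-0.002],[-4.2,0,9],0.045],[[-0.002,0.002,-0.002],[-4.2,0,9],0.045]]'
python3 -m crank '[[[0,0,0],[0,-9,0],0.045],[[0,0,0],[0,-9,0],0.045],[[0,0,0],[0,-9,0],0.045],[[0,0,0],[0,-9,0],0.045],[[0,0,0],[0,-9,0],0.045],[[0,0,0],[0,-9,0],0.045],[[0,0,0],[0,-9,0],0.045],[[0,0,0],[0,-9,0],0.045],[[0,0,0],[0,-9,0],0.045],[[0,0,0],[0,-9,0],0.045]]'
python3 - <<'E'
from des import *
st(); A=cur(); q=now()
t=[peg(1,-45,.08),peg(1,-45,0)]
follow(q,t,n=8); show(A,t[0],n=8); brass(.2,.3,A[0,3],A[1,3],.06)
E
```

```text
t: 42.0
eef_pos: [0.4987, 0.0521, 0.2241]
tool_rot: [-0.148, 0.692, 0.689, 0.156]
contact_force: [0.0, -0.2, -2.2]
gripper_width: 0.617
t: 43.25
eef_pos: [0.4991, 0.0534, 0.224]
tool_rot: [0.385, 0.598, 0.593, -0.379]
contact_force: [0.3, -0.5, -2.3]
gripper_width: 0.618
t 43.25 p [0.4991 0.0534 0.224 ] z [ 0.004 -0.909 -0.417] y [ 1.    -0.001  0.012] w 0.618 F [ 0.3 -0.5 -2.3]
q [-0.95  0.64  0.34  1.9   0.67  1.46 -0.98]
8 [-0.87  0.65  0.4   2.11  1.49  0.86 -1.09] mg 0.33 err mm 0.0 deg 0.0
8 [-0.85  0.81  0.37  2.1   1.57  0.85 -1.29] mg 0.33 err mm 0.0 deg 0.0
[0.0047, 0.0208, 0.0063] [-5.08, 0.08, -2.44]
[0.0038, 0.0203, 0.0081] [-5.08, 0.08, -2.44]
[0.0029, 0.0197, 0.0099] [-5.08, 0.08, -2.44]
[0.0021, 0.0188, 0.0116] [-5.08, 0.08, -2.44]
[0.0013, 0.0178, 0.0132] [-5.08, 0.08, -2.44]
[0.0006, 0.0166, 0.0148] [-5.08, 0.08, -2.44]
[-0.0001, 0.0152, 0.0162] [-5.08, 0.08, -2.44]
[-0.0008, 0.0137, 0.0175] [-5.08, 0.08, -2.44]
top brass 2 [503.4  49.  249.8]
side brass 18 [498.   51.4 248.5]
```

```bash
python3 -m crank '[[[0.005,0.021,0.006],[-5.1,0.1,-2.4],0.045],[[0.004,0.02,0.008],[-5.1,0.1,-2.4],0.045],[[0.003,0.02,0.01],[-5.1,0.1,-2.4],0.045],[[0.002,0.019,0.012],[-5.1,0.1,-2.4],0.045],[[0.001,0.018,0.013],[-5.1,0.1,-2.4],0.045],[[0.001,0.017,0.015],[-5.1,0.1,-2.4],0.045],[[0,0.015,0.016],[-5.1,0.1,-2.5],0.045],[[-0.001,0.014,0.018],[-5.1,0.1,-2.5],0.045],[[0,0,0],[0,0,0],0.045],[[0,0,0],[0,0,0],0.045]]'
python3 - <<'E'
from des import *
brass(.15,.3,.665,.024,.05); st(); show(cur(),peg(1,-45,.08),n=1)
E
```

```text
t: 44.6
eef_pos: [0.6671, 0.0227, 0.1704]
tool_rot: [0.495, 0.325, 0.78, -0.202]
contact_force: [-0.1, 0.1, -1.2]
gripper_width: 0.617
top brass 32 [668.2  22.2 198.1]
side brass 17 [667.2  18.8 198. ]
t 44.7 p [0.6674 0.0236 0.17  ] z [ 0.642 -0.637 -0.427] y [0.706 0.708 0.006] w 0.616 F [ 0.3  0.8 -1.4]
q [-0.87  0.65  0.39  2.11  1.49  0.86 -1.11]
[-0.0005, -0.0012, -0.0009] [0.21, -0.29, -0.3]
```

```bash
python3 -m crank '[[[0.0015,0,-0.003],[0,0,0],0.045],[[0.012,0,0.005],[0,0,0],0.045],[[0.018,0,0.008],[0,0,0],0.045],[[0.018,0,0.009],[0,0,0],0.045],[[0.0145,0,0.007],[0,0,0],0.045],[[0,0,0],[0,0,0],0.045],[[0,0,0],[0,0,0],0.045]]'
python3 -m crank '[[[0.0024,0,0.0011],[0,0,0],0.045],[[0,0,0],[0,0,0],0.045]]'
python3 - <<'E'
from des import *
brass(.11,.3,.66,.024,.05); st()
E
```

```text
t: 45.58
eef_pos: [0.6649, 0.0254, 0.1006]
tool_rot: [0.496, 0.324, 0.78, -0.203]
contact_force: [-0.2, -0.1, -1.6]
gripper_width: 0.614
t: 45.82
eef_pos: [0.6649, 0.0256, 0.0981]
tool_rot: [0.496, 0.324, 0.78, -0.203]
contact_force: [-0.8, 0.6, -1.7]
gripper_width: 0.615
top brass 23 [666.1  25.3 126.2]
side brass 17 [665.3  21.  126.3]
t 45.92 p [0.6649 0.0255 0.0982] z [ 0.642 -0.637 -0.426] y [0.706 0.708 0.005] w 0.616 F [-0.8  0.6 -1. ]
q [-0.86  0.8   0.36  2.1   1.56  0.85 -1.29]
```

```bash
python3 -m crank '[[[0.0022,0,0.001],[0,0,0],0.045],[[0,0,0],[0,0,0],0.045]]'
python3 -m crank '[[[0.001,0,0.0005],[0,0,0],0.045],[[0,0,0],[0,0,0],0.07],[[0,0,0],[0,0,0],0.07],[[0,0,0],[0,0,0],0.07],[[0,0,-0.01],[0,0,0],0.07],[[0,0,-0.02],[0,0,0],0.07],[[0,0,-0.04],[0,0,0],0.07],[[-0.02,0,-0.04],[0,0,0],0.07],[[-0.03,0,-0.01],[0,0,0],0.085]]'
python3 - <<'E'
from des import *
brass(.11,.3,.665,.024,.05);st();q=now();A=cur()
t=[hold([.5,.05,.25],-90,50,1),hold([.5,.05,.25],-90,0,1)]
follow(q,t); show(A,t[0])
c,p,d,W=cam("top","t6"); rects(W,.048,dict(b0=(.448,.2177,.06))); rects(W,.01,dict(c0=(.429,.344,.06),c1=(.433,-.35,.06)))
cam("side","s7")
E
```

```text
t: 46.18
eef_pos: [0.6651, 0.0255, 0.096]
tool_rot: [0.496, 0.324, 0.78, -0.203]
contact_force: [-0.8, 0.4, 1.5]
gripper_width: 0.612
t: 47.3
eef_pos: [0.6011, 0.091, 0.1913]
tool_rot: [0.495, 0.321, 0.782, -0.201]
contact_force: [0.4, 0.5, -0.2]
gripper_width: 0.993
top brass 20 [666.8  27.5 122.9]
side brass 14 [664.8  22.8 123.7]
t 47.4 p [0.6028 0.0883 0.1939] z [ 0.644 -0.635 -0.426] y [0.705 0.709 0.009] w 1.0 F [0.  1.  0.1]
q [-1.01  0.57  0.33  2.16  1.34  0.99 -1.06]
6 [-0.89  0.45  0.34  1.92  0.59  1.35 -0.84] mg 0.32 err mm 0.0 deg 0.0
6 [-0.48  0.19  0.29  1.98 -0.06  0.98 -0.16] mg 0.32 err mm 0.0 deg 0.0
[-0.005, -0.017, -0.0103] [6.4, 2.29, 4.0]
[-0.0059, -0.0177, -0.0086] [6.4, 2.29, 4.0]
[-0.0068, -0.0181, -0.0069] [6.4, 2.29, 4.0]
[-0.0078, -0.0182, -0.0051] [6.4, 2.29, 4.0]
[-0.0089, -0.0181, -0.0034] [6.4, 2.29, 4.0]
[-0.0101, -0.0178, -0.0018] [6.4, 2.29, 4.0]
b0 2882 zq [0.054 0.325 0.404] rect [451.  226.5] [101.2 119.9] 71.2
c0 821 zq [0.038 0.373 0.417] rect [438.9 323.8] [105.1  75.2] 41.6
c1 428 zq [0.022 0.035 0.041] rect [ 433.5 -350. ] [40. 91.] 52.3
```

View pics/s7.png

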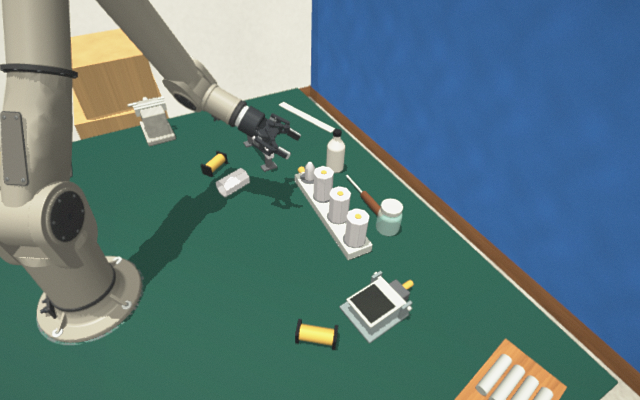

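```bash
python3 -m crank '[[[-0.005,-0.017,-0.01],[6.4,2.3,4],0.085],[[-0.006,-0.018,-0.009],[6.4,2.3,4],0.085],[[-0.007,-0.018,-0.007],[6.4,2.3,4],0.085],[[-0.008,-0.018,-0.005],[6.4,2.3,4],0.085],[[-0.009,-0.018,-0.003],[6.4,2.3,4],0.085],[[-0.01,-0.018,-0.002],[6.4,2.3,4],0.085]]'
python3 -m crank '[[[0,0,0],[0,9,0],0.085],[[0,0,0],[0,9,0],0.085],[[0,0,0],[0,9,0],0.085],[[0,0,0],[0,9,0],0.085],[[0,0,0],[0,9,0],0.085]]'
python3 - <<'E'
from des import *
st(); q=now();A=cur(); B=[((.4465,.2147),198)]
t=grasp(0,up=.12,B=B)[0]
follow(q,[t]); show(A,t)
E
```

```text
t: 48.25
eef_pos: [0.499, 0.045, 0.2436]
tool_rot: [0.297, 0.641, 0.64, -0.302]
contact_force: [0.3, -0.3, 0.4]
gripper_width: 0.995
t: 48.88
eef_pos: [0.4997, 0.0451, 0.2439]
tool_rot: [0.029, 0.707, 0.706, -0.032]
contact_force: [0.5, 0.1, -0.7]
gripper_width: 0.998
t 48.88 p [0.4997 0.0451 0.2439] z [-0.004 -0.085 -0.996] y [ 1.    -0.001 -0.004] w 0.998 F [ 0.5  0.1 -0.7]
q [-0.52  0.2   0.29  1.97  0.03  1.   -0.25]
13 [-0.39  0.65 -0.16  1.61  0.    1.31  1.35] mg 0.48 err mm 0.0 deg 0.0
[0.0153, 0.0008, 0.0072] [1.45, 1.55, -8.25]
[0.0148, 0.0032, 0.0075] [1.45, 1.55, -8.25]
[0.014, 0.0054, 0.0078] [1.45, 1.55, -8.25]
[0.0128, 0.0076, 0.008] [1.45, 1.55, -8.25]
[0.0114, 0.0095, 0.0081] [1.45, 1.55, -8.25]
[0.0097, 0.0112, 0.0081] [1.45, 1.55, -8.25]
[0.0077, 0.0127, 0.0081] [1.45, 1.55, -8.25]
[0.0056, 0.0139, 0.0079] [1.45, 1.55, -8.25]
[0.0033, 0.0147, 0.0077] [1.45, 1.55, -8.25]
[0.0009, 0.0152, 0.0073] [1.45, 1.55, -8.25]
[-0.0015, 0.0153, 0.0069] [1.45, 1.55, -8.25]
[-0.0038, 0.0151, 0.0065] [1.45, 1.55, -8.25]
[-0.0061, 0.0146, 0.006] [1.45, 1.55, -8.25]
```

```bash
python3 -m crank '[[[0.015,0.001,0.007],[1.4,1.6,-8.2],0.085],[[0.015,0.003,0.007],[1.4,1.6,-8.2],0.085],[[0.014,0.005,0.008],[1.4,1.6,-8.2],0.085],[[0.013,0.008,0.008],[1.4,1.6,-8.2],0.085],[[0.011,0.01,0.008],[1.4,1.6,-8.2],0.085],[[0.01,0.011,0.008],[1.4,1.6,-8.3],0.085],[[0.008,0.013,0.008],[1.4,1.6,-8.3],0.085],[[0.006,0.014,0.008],[1.4,1.6,-8.3],0.085],[[0.003,0.015,0.008],[1.4,1.6,-8.3],0.085],[[0.001,0.015,0.007],[1.4,1.6,-8.3],0.085]]'
python3 -m crank '[[[-0.002,0.015,0.007],[1.4,1.6,-8.3],0.085],[[-0.004,0.015,0.007],[1.4,1.6,-8.3],0.085],[[-0.006,0.015,0.006],[1.4,1.6,-8.3],0.085],[[0,0,0],[0,0,0],0.085]]'
python3 - <<'E'
from des import *
st(); c,p,d,W=cam("wrist","w6"); rects(W,.05,dict(b0=(.448,.2177,.06)));rects(W,.01,dict(c0=(.429,.344,.06)))
B=[((.4465,.2147),198)]
A=cur();show(A,grasp(0,B=B)[0])
E
```

```text
t: 50.12
eef_pos: [0.5078, 0.1922, 0.159]
tool_rot: [-0.17, 0.063, 0.983, -0.033]
contact_force: [-0.3, -0.5, 0.8]
gripper_width: 0.995
t: 50.62
eef_pos: [0.5098, 0.2372, 0.1329]
tool_rot: [-0.216, -0.154, 0.964, -0.029]
contact_force: [0.5, -0.1, 0.1]
gripper_width: 0.998
t 50.62 p [0.5098 0.2372 0.1329] z [-0.407 -0.122 -0.905] y [-0.309  0.951  0.011] w 0.998 F [ 0.5 -0.1  0.1]
q [-0.39  0.66 -0.16  1.61 -0.01  1.31  1.35]
b0 6256 zq [0.051 0.054 0.056] rect [444.8 216.2] [90.6 33.9] 18.1
c0 7222 zq [0.021 0.036 0.041] rect [425.3 344.5] [89.9 41.4] 34.0
[0.0003, -0.0005, 0.0399] [0.18, -0.01, 0.02]
[0.0003, -0.0004, 0.0399] [0.18, -0.01, 0.02]
[0.0003, -0.0002, 0.0399] [0.18, -0.01, 0.02]
```

```bash
python3 -m crank '[[[0,0,0.04],[0.2,0,0],0.085],[[0,0,0.04],[0.2,0,0],0.085],[[0,0,0.02],[0.2,0,0],0.085],[[0,0,0.02],[0,0,0],0.085],[[0,0,0],[0,0,0],0.045],[[0,0,0],[0,0,0],0.045],[[0,0,0],[0,0,0],0.045],[[0,0,0],[0,0,0],0.045],[[0,0,0],[0,0,0],0.045]]' 80
python3 -m crank '[[[0.007,0,-0.015],[0,0,0],0.045],[[0.02,0,-0.043],[0,0,0],0.045],[[0.02,0,-0.043],[0,0,0],0.045],[[0.02,0,-0.043],[0,0,0],0.045],[[0.013,0,-0.028],[0,0,0],0.045]]'
python3 - <<'E'
from des import *
st(); A=cur(); q=now()
c=[.5,.1,.23]
t=[hold(c,-90,-25,1),hold(c,-90,20,1),hold(c,-90,65,1),peg(0,-45,.08),peg(0,-45,0)]
follow(q,t,n=11); show(A,t[0],n=10)
E
```

```text
t: 51.8
eef_pos: [0.4648, 0.2208, 0.0273]
tool_rot: [-0.211, -0.154, 0.965, -0.034]
contact_force: [2.2, -0.8, 6.9]
gripper_width: 0.611
t: 52.42
eef_pos: [0.4633, 0.2207, 0.2189]
tool_rot: [-0.211, -0.154, 0.965, -0.034]
contact_force: [-0.3, -0.4, -2.1]
gripper_width: 0.617
t 52.42 p [0.4633 0.2207 0.2189] z [-0.398 -0.13  -0.908] y [-0.312  0.95   0.001] w 0.617 F [-0.3 -0.4 -2.1]
q [-0.39  0.48 -0.17  1.68 -0.02  1.4   1.34]
11 [-0.2   0.24  0.15  2.03 -0.6   0.94  0.32] mg 0.41 err mm 0.0 deg 0.0
11 [-0.69  0.3   0.24  1.94  0.27  1.09 -0.61] mg 0.41 err mm 0.0 deg 0.0
11 [-0.97  0.65  0.31  1.83  0.63  1.52 -0.96] mg 0.40 err mm 0.0 deg 0.0
11 [-0.94  0.69  0.32  1.98  1.32  0.97 -0.98] mg 0.40 err mm 0.0 deg 0.0
11 [-0.93  0.83  0.31  1.97  1.37  0.93 -1.14] mg 0.40 err mm 0.0 deg 0.0
[0.0005, -0.0124, -0.0005] [-4.55, 0.02, 9.81]
[-0.0017, -0.0122, -0.0015] [-4.55, 0.02, 9.81]
[-0.0037, -0.0116, -0.0025] [-4.55, 0.02, 9.81]
[-0.0056, -0.0106, -0.0033] [-4.55, 0.02, 9.81]
[-0.0073, -0.0092, -0.0041] [-4.55, 0.02, 9.81]
[-0.0087, -0.0075, -0.0048] [-4.55, 0.02, 9.81]
[-0.0098, -0.0055, -0.0053] [-4.55, 0.02, 9.81]
[-0.0106, -0.0033, -0.0057] [-4.55, 0.02, 9.81]
[-0.0109, -0.001, -0.0058] [-4.55, 0.02, 9.81]
[-0.0109, 0.0014, -0.0058] [-4.55, 0.02, 9.81]
```

```bash
python3 -m crank '[[[0,-0.012,0],[-4.5,0,9.7],0.045],[[-0.002,-0.012,-0.001],[-4.5,0,9.7],0.045],[[-0.004,-0.012,-0.002],[-4.5,0,9.7],0.045],[[-0.006,-0.011,-0.003],[-4.5,0,9.7],0.045],[[-0.007,-0.009,-0.004],[-4.5,0,9.7],0.045],[[-0.009,-0.007,-0.005],[-4.5,0,9.7],0.045],[[-0.01,-0.005,-0.005],[-4.5,0,9.7],0.045],[[-0.011,-0.003,-0.006],[-4.5,0,9.7],0.045],[[-0.011,-0.001,-0.006],[-4.5,0,9.7],0.045],[[-0.011,0.001,-0.006],[-4.5,0,9.7],0.045]]'
python3 -m crank '[[[0,0,0],[0,-9,0],0.045],[[0,0,0],[0,-9,0],0.045],[[0,0,0],[0,-9,0],0.045],[[0,0,0],[0,-9,0],0.045],[[0,0,0],[0,-9,0],0.045],[[0,0,0],[0,-9,0],0.045],[[0,0,0],[0,-9,0],0.045],[[0,0,0],[0,-9,0],0.045],[[0,0,0],[0,-9,0],0.045],[[0,0,0],[0,-9,0],0.045]]'
python3 - <<'E'
from des import *
st(); A=cur(); q=now()
t=[peg(0,-45,.08),peg(0,-45,0)]
follow(q,t,n=8); show(A,t[0],n=8); brass(.2,.3,A[0,3],A[1,3],.06)
E
```

```text
t: 53.68
eef_pos: [0.5017, 0.1016, 0.221]
tool_rot: [-0.154, 0.685, 0.696, 0.151]
contact_force: [-0.0, 1.8, -1.6]
gripper_width: 0.616
t: 54.92
eef_pos: [0.5019, 0.1035, 0.2208]
tool_rot: [0.386, 0.589, 0.602, -0.377]
contact_force: [-0.8, -0.1, -2.8]
gripper_width: 0.613
t 54.92 p [0.5019 0.1035 0.2208] z [ 0.021 -0.908 -0.419] y [1.    0.022 0.001] w 0.613 F [-0.8 -0.1 -2.8]
q [-1.    0.68  0.33  1.83  0.63  1.51 -0.96]
8 [-0.96  0.69  0.36  1.98  1.3   0.95 -0.98] mg 0.46 err mm 0.0 deg 0.0
8 [-0.95  0.84  0.34  1.97  1.36  0.91 -1.13] mg 0.46 err mm 0.0 deg 0.0
[0.0063, 0.0213, 0.0014] [-4.96, 0.03, -2.3]
[0.0054, 0.0214, 0.0032] [-4.96, 0.03, -2.3]
[0.0045, 0.0212, 0.0051] [-4.96, 0.03, -2.3]
[0.0037, 0.0209, 0.0069] [-4.96, 0.03, -2.3]
[0.0029, 0.0203, 0.0087] [-4.96, 0.03, -2.3]
[0.002, 0.0196, 0.0104] [-4.96, 0.03, -2.3]
[0.0013, 0.0187, 0.0121] [-4.96, 0.03, -2.3]
[0.0005, 0.0176, 0.0137] [-4.96, 0.03, -2.3]
top brass 2 [504.9 103.5 247.3]
side brass 18 [500.8 101.2 246.6]
```

```bash
python3 -m crank '[[[0.006,0.021,0.001],[-5,0,-2.3],0.045],[[0.005,0.021,0.003],[-5,0,-2.3],0.045],[[0.005,0.021,0.005],[-5,0,-2.3],0.045],[[0.004,0.021,0.007],[-5,0,-2.3],0.045],[[0.003,0.02,0.009],[-5,0,-2.3],0.045],[[0.002,0.02,0.01],[-5,0,-2.3],0.045],[[0.001,0.019,0.012],[-5,0,-2.3],0.045],[[0.001,0.018,0.014],[-5,0,-2.3],0.045],[[0,0,0],[0,0,0],0.045],[[0,0,0],[0,0,0],0.045]]'
python3 - <<'E'
from des import *
brass(.15,.3,.671,.119,.05); st(); show(cur(),peg(0,-45,.08),n=1)
E
```

```text
t: 56.28
eef_pos: [0.6721, 0.1181, 0.1713]
tool_rot: [0.498, 0.323, 0.779, -0.204]
contact_force: [-0.5, -0.6, -2.5]
gripper_width: 0.617
top brass 33 [672.4 119.3 200.5]
side brass 13 [672.  114.8 200.5]
t 56.38 p [0.6723 0.1189 0.171 ] z [ 0.645 -0.638 -0.421] y [0.704 0.71  0.004] w 0.617 F [ 0.1 -0.3 -1.9]
q [-0.97  0.7   0.35  1.99  1.31  0.95 -0.99]
[-0.0002, -0.0005, 0.0006] [0.29, 0.1, -0.12]
```

```bash
python3 -m crank '[[[0.012,0,0.005],[0,0,0],0.045],[[0.018,0,0.008],[0,0,0],0.045],[[0.018,0,0.008],[0,0,0],0.045],[[0.0165,0,0.0085],[0,0,0],0.045],[[0,0,0],[0,0,0],0.045],[[0.0022,0,0.001],[0,0,0],0.045],[[0,0,0],[0,0,0],0.045]]'
python3 - <<'E'
from des import *
brass(.11,.3,.671,.119,.05); st()
E
```

```text
t: 57.25
eef_pos: [0.6726, 0.1187, 0.0976]
tool_rot: [0.499, 0.322, 0.779, -0.204]
contact_force: [0.3, -0.5, -1.5]
gripper_width: 0.615
top brass 25 [673.8 118.7 126.4]
side brass 12 [671.6 113.3 126.5]
t 57.35 p [0.6726 0.1187 0.0977] z [ 0.645 -0.638 -0.42 ] y [0.704 0.71  0.003] w 0.615 F [-0.4 -0.2 -1.5]
q [-0.96  0.84  0.34  1.98  1.36  0.92 -1.14]
```

```bash
python3 -m crank '[[[0.0025,0,0.0012],[0,0,0],0.045],[[0,0,0],[0,0,0],0.045]]'
python3 -m crank '[[[0.001,0,0.0005],[0,0,0],0.045],[[0,0,0],[0,0,0],0.07],[[0,0,0],[0,0,0],0.07],[[0,0,0],[0,0,0],0.07],[[0,0,-0.01],[0,0,0],0.07],[[0,0,-0.02],[0,0,0],0.07],[[0,0,-0.04],[0,0,0],0.07],[[-0.02,0,-0.04],[0,0,0],0.07],[[-0.03,0,-0.01],[0,0,0],0.085]]'
python3 - <<'E'
from des import *
brass(.11,.3,.671,.119,.05);st();q=now();A=cur()
t=[hold([.5,.1,.25],-90,50,1),hold([.5,.1,.25],-90,0,1)]
follow(q,t); show(A,t[0])
c,p,d,W=cam("side"); cv2.imwrite("pics/s8c.png",cv2.resize(p[120:300,200:440,::-1],None,fx=3,fy=3,interpolation=2)); rects(W,.01,dict(c0=(.429,.344,.06)))
E
```

```text
t: 57.6
eef_pos: [0.6726, 0.1187, 0.0946]
tool_rot: [0.499, 0.321, 0.779, -0.204]
contact_force: [-0.3, 0.2, -0.8]
gripper_width: 0.615
t: 58.72
eef_pos: [0.6077, 0.1851, 0.1896]
tool_rot: [0.498, 0.319, 0.781, -0.202]
contact_force: [1.6, -0.4, 0.2]
gripper_width: 0.989
top brass 25 [674.  118.8 124.2]
side brass 11 [673.9 116.1 123.2]
t 58.83 p [0.6099 0.1822 0.1925] z [ 0.648 -0.636 -0.42 ] y [0.703 0.711 0.008] w 0.995 F [-0.1  0.5  0.7]
q [-1.09  0.64  0.3   2.01  1.19  1.08 -0.97]
6 [-0.93  0.49  0.32  1.86  0.54  1.41 -0.86] mg 0.46 err mm 0.0 deg 0.0
6 [-0.54  0.2   0.25  1.96 -0.06  0.99 -0.26] mg 0.46 err mm 0.0 deg 0.0
[-0.0071, -0.023, -0.0066] [6.43, 2.36, 4.0]
[-0.0085, -0.0231, -0.0043] [6.43, 2.36, 4.0]
[-0.01, -0.0228, -0.0021] [6.43, 2.36, 4.0]
[-0.0115, -0.0221, -0.0] [6.43, 2.36, 4.0]
[-0.0131, -0.0212, 0.0019] [6.43, 2.36, 4.0]
[-0.0146, -0.0199, 0.0037] [6.43, 2.36, 4.0]
c0 1971 zq [0.027 0.328 0.429] rect [427.3 332.2] [114.7  93.1] 4.2
```

View pics/s8c.png

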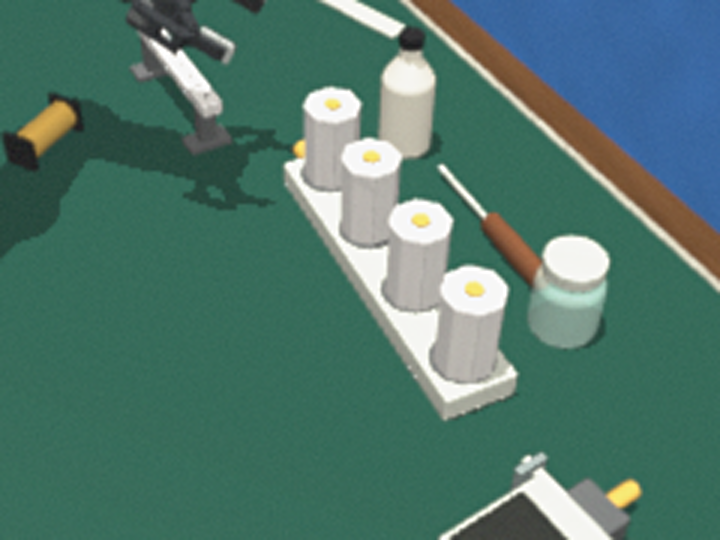

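```bash
python3 - <<'E'
from des import *
q=now()
t1=hold([.5,.15,.25],-60,30,1)
c0=np.array([.427,.3446,.026]);bar0=np.array([.5915,.3903,.096])
for h in (34,-146):
    print(h); tt=[t1] if 1 else []
    seq=[hold([.48,.25,.25],(-20 if h==34 else -100),0,1),hold(c0+[0,0,.12],h,0,1),hold(c0,h,0,1),hold(c0+[0,0,.15],h,0,1),hold(bar0+[0,0,.08],h+56,0,1),hold(bar0,h+56,0,1)]
    q1,_=follow(q,[t1]+seq)
    c1=np.array([.4335,-.3498,.026]);bar1=np.array([.5915,.2983,.096])
    for g in (-38.5,141.5):
        print(" c1",g)
        follow(q1,[hold(bar0+[0,0,.1],h+56,0,1),hold([.5,0,.2],(h+56+g)/2,0,1),hold(c1+[0,0,.1],g,0,1),hold(c1,g,0,1),hold(c1+[0,0,.15],g,0,1),hold([.55,0,.2],g,0,1),hold(bar1+[0,0,.08],g-51.5,0,1),hold(bar1,g-51.5,0,1)])
E
```

```text
34
5 [-0.87  0.25  0.19  2.01  0.55  1.05 -0.47] mg 0.42 err mm 0.0 deg 0.0
6 [-0.6   0.25  0.01  1.88 -0.    1.01  0.63] mg 0.42 err mm 0.0 deg 0.0
7 [-0.63  0.4  -0.2   1.95  0.11  0.8   1.28] mg 0.42 err mm 0.0 deg 0.0
3 [-0.66  0.58 -0.16  2.01  0.17  0.57  1.22] mg 0.40 err mm 0.0 deg 0.0
4 [-0.62  0.36 -0.21  1.93  0.1   0.87  1.29] mg 0.40 err mm 0.0 deg 0.0
7 [-0.42  0.63 -0.37  1.51  0.25  1.05  2.29] mg 0.40 err mm 0.0 deg 0.0
2 [-0.44  0.71 -0.35  1.56  0.29  0.92  2.26] mg 0.40 err mm 0.0 deg 0.0
 c1 -38.5
3 [-0.42  0.61 -0.38  1.5   0.24  1.08  2.29] mg 0.67 err mm 0.0 deg 0.0
9 [-0.04  0.24 -0.1   2.02  0.03  0.88  1.87] mg 0.42 err mm 0.0 deg 0.0
8 [ 0.37  0.44  0.26  1.96 -0.16  0.75  1.61] mg 0.37 err mm 0.0 deg 0.0
2 [ 0.41  0.6   0.2   2.   -0.22  0.56  1.66] mg 0.37 err mm 0.0 deg 0.0
3 [ 0.34  0.37  0.29  1.93 -0.14  0.86  1.6 ] mg 0.37 err mm 0.0 deg 0.0
8 [-0.24  0.32  0.16  1.92 -0.06  0.9   0.85] mg 0.37 err mm 0.0 deg 0.0
7 [-0.75  0.54  0.27  1.67 -0.17  0.96 -0.42] mg 0.37 err mm 0.0 deg 0.0
2 [-0.73  0.63  0.24  1.71 -0.2   0.82 -0.4 ] mg 0.37 err mm 0.0 
[... 1632 characters left out ...]
 err mm 0.0 deg 0.0
2 [-0.63  0.62  0.11  1.71 -0.08  0.81 -0.49] mg 0.37 err mm 0.0 deg 0.0
 c1 141.5
3 [-0.72  0.58  0.08  1.52 -0.05  1.04 -0.63] mg 0.76 err mm 0.0 deg 0.0
13 [ 0.09  0.25 -0.25  2.01  0.08  0.88  1.82] mg 0.43 err mm 0.0 deg 0.0
13 [ 1.64  1.03 -1.41  2.04  1.08  1.38  2.96] mg 0.00 err mm 135.6 deg 48.1
6 [ 1.57  1.35 -1.41  1.93  1.41  1.51  2.96] mg 0.00 err mm 108.6 deg 44.7
5 [ 1.54  1.08 -1.41  1.87  1.14  1.52  2.96] mg 0.00 err mm 128.3 deg 50.5
10 [ 0.88  0.96 -1.41  1.8   0.97  1.41  2.96] mg 0.00 err mm 88.8 deg 17.9
8 [ 0.21  0.89 -1.27  1.61  0.87  1.32  1.95] mg 0.00 err mm 0.0 deg 0.0
2 [ 0.19  0.97 -1.2   1.66  0.96  1.22  1.9 ] mg 0.00 err mm 0.0 deg 0.0
```

```bash
python3 - <<'E'
from des import *
A=cur();a=hold([.5,.15,.25],-60,30,1);b=hold([.48,.25,.25],-100,0,1);c=hold([.427,.3446,.14],-146,0,1)
show(A,a);print();show(a,b);print();show(b,c)
E
```

```text
[-0.0056, -0.02, -0.0143] [2.34, 6.97, 2.05]
[-0.0046, -0.0204, -0.0141] [2.34, 6.97, 2.05]
[-0.0036, -0.0208, -0.0138] [2.34, 6.97, 2.05]
[-0.0027, -0.0212, -0.0133] [2.34, 6.97, 2.05]
[-0.0019, -0.0217, -0.0127] [2.34, 6.97, 2.05]

[0.0144, 0.0054, -0.0082] [1.74, 4.79, 6.51]
[0.0155, 0.0035, -0.007] [1.74, 4.79, 6.51]
[0.0163, 0.0015, -0.0058] [1.74, 4.79, 6.51]
[0.0168, -0.0005, -0.0044] [1.74, 4.79, 6.51]
[0.0169, -0.0026, -0.003] [1.74, 4.79, 6.51]
[0.0167, -0.0046, -0.0014] [1.74, 4.79, 6.51]

[0.014, -0.0114, 0.0183] [0.0, 0.0, 7.67]
[0.0123, -0.0132, 0.0183] [0.0, 0.0, 7.67]
[0.0105, -0.0147, 0.0183] [0.0, 0.0, 7.67]
[0.0084, -0.016, 0.0183] [0.0, 0.0, 7.67]
[0.0062, -0.017, 0.0183] [0.0, 0.0, 7.67]
[0.0039, -0.0177, 0.0183] [0.0, 0.0, 7.67]
```

```bash
python3 -m crank '[[[-0.006,-0.02,-0.014],[2.3,7,2],0.085],[[-0.005,-0.02,-0.014],[2.3,7,2],0.085],[[-0.004,-0.021,-0.014],[2.3,7,2],0.085],[[-0.003,-0.021,-0.013],[2.3,7,2],0.085],[[-0.002,-0.022,-0.013],[2.3,7,2],0.085]]'
python3 -m crank '[[[0.014,0.005,-0.008],[1.7,4.8,6.5],0.085],[[0.015,0.004,-0.007],[1.7,4.8,6.5],0.085],[[0.016,0.002,-0.006],[1.7,4.8,6.5],0.085],[[0.017,0,-0.004],[1.7,4.8,6.5],0.085],[[0.017,-0.003,-0.003],[1.7,4.8,6.5],0.085],[[0.017,-0.005,-0.001],[1.7,4.8,6.5],0.085]]'
python3 -m crank '[[[0.014,-0.011,0.018],[0,0,7.7],0.085],[[0.012,-0.013,0.018],[0,0,7.7],0.085],[[0.01,-0.015,0.018],[0,0,7.7],0.085],[[0.008,-0.016,0.018],[0,0,7.7],0.085],[[0.006,-0.017,0.018],[0,0,7.7],0.085],[[0.004,-0.018,0.018],[0,0,7.7],0.085],[[0,0,0],[0,0,0],0.085]]'
python3 - <<'E'
from des import *
st(); c,p,d,W=cam("wrist","w7"); rects(W,.01,dict(c0=(.427,.3446,.06)),.1); rects(W,.06,dict(bar=(.59,.34,.12)),.09)
show(cur(),hold([.427,.3446,.026],-146,0,1))
E
```

```text
t: 59.5
eef_pos: [0.501, 0.1462, 0.2454]
tool_rot: [0.221, 0.481, 0.838, -0.13]
contact_force: [0.0, -0.2, 0.0]
gripper_width: 0.996
t: 60.25
eef_pos: [0.4804, 0.2483, 0.2437]
tool_rot: [-0.001, 0.765, 0.644, -0.0]
contact_force: [1.0, 0.1, -0.2]
gripper_width: 0.997
t: 61.12
eef_pos: [0.4247, 0.3414, 0.1345]
tool_rot: [0.001, 0.955, 0.296, -0.002]
contact_force: [0.4, -0.1, 0.3]
gripper_width: 0.993
t 61.12 p [0.4247 0.3414 0.1345] z [-0.004 -0.003 -1.   ] y [ 0.566 -0.825  0.001] w 0.993 F [ 0.4 -0.1  0.3]
q [-1.01  0.41  0.27  1.98 -0.16  0.77 -1.62]
c0 6781 zq [0.026 0.036 0.041] rect [425.2 345.1] [90.3 39.9] 34.0
bar 6839 zq [0.062 0.07  0.072] rect [588.7 286.3] [25.9 88. ] 1.3
[0.0011, -0.001, 0.0382] [0.02, 0.06, 0.15]
[0.0011, -0.001, 0.0382] [0.02, 0.06, 0.15]
[0.001, -0.001, 0.0382] [0.02, 0.06, 0.15]
```

View pics/w7.png

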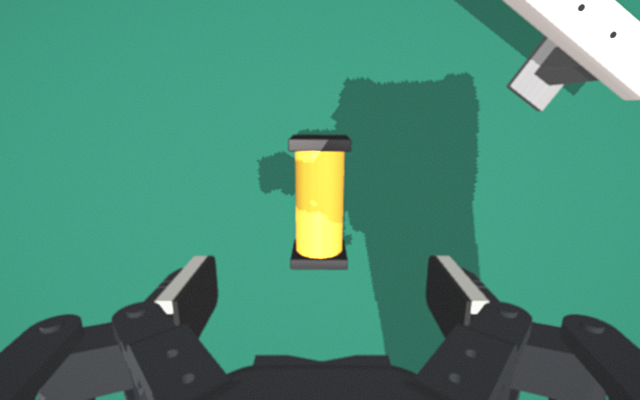

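```bash
python3 -m crank '[[[0.001,-0.001,0.038],[0,0,0.2],0.085],[[0.001,-0.001,0.038],[0,0,0.2],0.085],[[0,-0.001,0.02],[0,0,0],0.085],[[0,0,0.018],[0,0,0],0.085],[[0,0,0],[0,0,0],0.085],[[0,0,0],[0,0,0],0.025],[[0,0,0],[0,0,0],0.025],[[0,0,0],[0,0,0],0.025],[[0,0,0],[0,0,0],0.025],[[0,0,0],[0,0,0],0.025]]' 60
python3 -m crank '[[[0,0,0],[0,0,0],0.025],[[0,0,0],[0,0,0],0.025]]'
python3 - <<'E'
from des import *
st()
E
```

```text
t: 62.42
eef_pos: [0.4278, 0.3446, 0.0235]
tool_rot: [-0.0, 0.957, 0.291, 0.001]
contact_force: [-1.2, -1.6, 5.7]
gripper_width: 0.375
t: 62.68
eef_pos: [0.4278, 0.3446, 0.0235]
tool_rot: [-0.0, 0.957, 0.291, 0.001]
contact_force: [-1.2, -0.9, 6.6]
gripper_width: 0.379
t 62.67 p [0.4278 0.3446 0.0235] z [ 0.001  0.001 -1.   ] y [ 0.556 -0.831 -0.   ] w 0.379 F [-1.2 -0.9  6.6]
q [-0.96  0.59  0.21  2.02 -0.23  0.55 -1.57]
```

```bash
python3 -m crank '[[[0,0,-0.015],[0,0,0],0.025],[[0,0,-0.04],[0,0,0],0.025],[[0,0,-0.05],[0,0,0],0.025],[[0,0,-0.05],[0,0,0],0.025]]'
python3 - <<'E'
from des import *
st(); t=hold([.59,.3903,.175],-90,0,1); show(cur(),t,n=8); follow(now(),[t,hold([.59,.3903,.0985],-90,0,1)])
E
```

```text
t: 63.18
eef_pos: [0.4271, 0.344, 0.1797]
tool_rot: [0.0, 0.957, 0.291, 0.0]
contact_force: [0.8, 0.8, -1.4]
gripper_width: 0.374
t 63.17 p [0.4271 0.344  0.1797] z [ 0. -0. -1.] y [ 0.556 -0.831  0.   ] w 0.374 F [ 0.8  0.8 -1.4]
q [-1.04  0.35  0.3   1.94 -0.14  0.87 -1.64]
[0.0201, 0.0065, 0.0012] [0.0, 0.0, -7.03]
[0.0192, 0.0089, 0.0012] [0.0, 0.0, -7.03]
[0.018, 0.0112, 0.0012] [0.0, 0.0, -7.03]
[0.0165, 0.0133, 0.0012] [0.0, 0.0, -7.03]
[0.0147, 0.0152, 0.0012] [0.0, 0.0, -7.03]
[0.0127, 0.0169, 0.0012] [0.0, 0.0, -7.03]
[0.0106, 0.0183, 0.0012] [0.0, 0.0, -7.03]
[0.0082, 0.0195, 0.0012] [0.0, 0.0, -7.03]
7 [-0.73  0.6   0.08  1.54 -0.06  1.01 -0.63] mg 0.55 err mm 0.0 deg 0.0
2 [-0.72  0.68  0.07  1.58 -0.06  0.88 -0.62] mg 0.55 err mm 0.0 deg 0.0
```

```bash
python3 -m crank '[[[0.02,0.006,0.001],[0,0,-7],0.025],[[0.019,0.009,0.001],[0,0,-7],0.025],[[0.018,0.011,0.001],[0,0,-7],0.025],[[0.017,0.013,0.001],[0,0,-7],0.025],[[0.015,0.015,0.001],[0,0,-7],0.025],[[0.013,0.017,0.001],[0,0,-7],0.025],[[0.011,0.018,0.001],[0,0,-7],0.025],[[0.008,0.02,0.001],[0,0,-7],0.025],[[0,0,0],[0,0,0],0.025]]'
python3 - <<'E'
from des import *
st(); show(cur(),hold([.59,.3903,.175],-90,0,1),n=1)
c,p,d,W=cam("wrist","w8"); c,p2,d2,W2=cam("side"); cv2.imwrite("pics/s9c.png",cv2.resize(p2[80:220,180:340,::-1],None,fx=4,fy=4,interpolation=2))
rects(W,.06,dict(bar=(.59,.34,.12)),.08); c,p,d,W3=cam("top","t7"); rects(W3,.06,dict(bar=(.59,.34,.12)),.08)
E
```

```text
t: 64.3
eef_pos: [0.5913, 0.3914, 0.1699]
tool_rot: [0.001, 0.709, 0.705, 0.0]
contact_force: [-0.1, -0.4, -1.3]
gripper_width: 0.376
t 64.3 p [0.5913 0.3914 0.1699] z [ 0.001 -0.001 -1.   ] y [ 1.    -0.006  0.001] w 0.376 F [-0.1 -0.4 -1.3]
q [-0.73  0.6   0.09  1.54 -0.06  1.01 -0.64]
[-0.0011, -0.0013, -0.0001] [0.05, 0.04, -0.32]
bar 1526 zq [0.069 0.071 0.072] rect [588.6 437.4] [24.  26.2] 0.2
bar 466 zq [0.067 0.071 0.074] rect [591.8 324.4] [ 23.8 170.5] 0.3
```

View pics/w8.png

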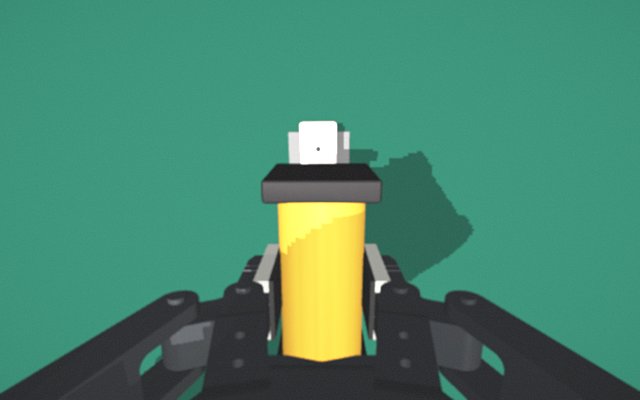

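View pics/s9c.png

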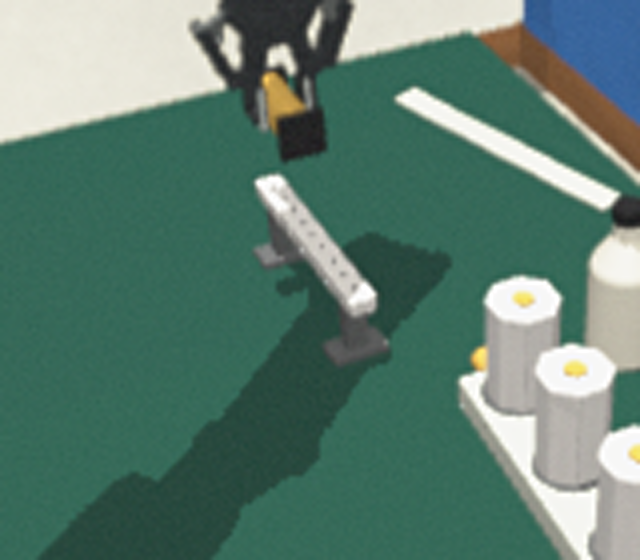

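```bash
python3 -m crank '[[[-0.001,-0.002,0.02],[0,0,-0.3],0.025],[[0,0,0.03],[0,0,0],0.025],[[0,0,0.02],[0,0,0],0.025],[[0,0,0],[0,0,0],0.025],[[0,0,0.002],[0,0,0],0.025],[[0,0,0],[0,0,0],0.025]]'
python3 -m crank '[[[0,0,0.002],[0,0,0],0.025],[[0,0,0],[0,0,0],0.025]]'
```

```text
t: 65.2
eef_pos: [0.5887, 0.3915, 0.0985]
tool_rot: [0.0, 0.707, 0.708, 0.001]
contact_force: [-0.1, 0.9, -0.9]
gripper_width: 0.377
t: 65.45
eef_pos: [0.5882, 0.3911, 0.0957]
tool_rot: [0.0, 0.707, 0.708, 0.0]
contact_force: [-0.1, 0.0, -1.9]
gripper_width: 0.377
```

```bash
python3 -m crank '[[[0,0.001,0.002],[0,0,0],0.025],[[0,0,0],[0,0,0],0.025]]'
python3 -m crank '[[[0,0,0.001],[0,0,0],0.025],[[0,0,0],[0,0,0],0.025]]'
```

```text
t: 65.7
eef_pos: [0.5893, 0.3912, 0.0936]
tool_rot: [0.0, 0.707, 0.708, 0.0]
contact_force: [0.7, -0.1, 0.0]
gripper_width: 0.374
t: 65.95
eef_pos: [0.5893, 0.3913, 0.0936]
tool_rot: [0.0, 0.707, 0.708, 0.0]
contact_force: [-1.9, -0.7, 5.9]
gripper_width: 0.377
```

```bash
python3 -m crank '[[[0,0,0],[0,0,0],0.06],[[0,0,0],[0,0,0],0.06],[[0,0,0],[0,0,0],0.06],[[0,0,-0.02],[0,0,0],0.06],[[0,0,-0.04],[0,0,0],0.06],[[0,0,-0.05],[0,0,0],0.085]]'
python3 - <<'E'
from des import *
st(); c,p,d,W=cam("wrist","w9"); rects(W,.08,dict(c=(.59,.39,.07)),.13); 
c,p,d,W=cam("top","t8"); rects(W,.01,dict(c1=(.433,-.35,.1)),.1)
q=now();A=cur()
ts=[hold([.53,.1,.24],-65,0,1),hold([.46,-.2,.2],-45,0,1),hold([.4325,-.3495,.15],-38.5,0,1)]
follow(q,ts)
show(A,ts[0]);print();show(ts[0],ts[1]);print();show(ts[1],ts[2])
E
```

```text
t: 66.7
eef_pos: [0.5888, 0.3909, 0.2042]
tool_rot: [0.0, 0.707, 0.708, -0.001]
contact_force: [0.8, 0.4, 0.2]
gripper_width: 0.892
t 66.7 p [0.5888 0.3909 0.2042] z [-0.001 -0.001 -1.   ] y [ 1.     0.002 -0.001] w 0.892 F [0.8 0.4 0.2]
q [-0.73  0.57  0.09  1.51 -0.05  1.07 -0.63]
c 6746 zq [0.096 0.106 0.111] rect [588.6 390.4] [40.  90.5] 0.4
c1 460 zq [0.016 0.035 0.042] rect [ 480.4 -336.4] [ 88.3 102.4] 49.5
7 [-0.35  0.26  0.06  1.9  -0.02  0.98  0.15] mg 0.54 err mm 0.0 deg 0.0
7 [ 0.13  0.24  0.18  2.03 -0.06  0.87  1.13] mg 0.40 err mm 0.0 deg 0.0
4 [ 0.4   0.4   0.21  1.95 -0.11  0.8   1.57] mg 0.40 err mm 0.0 deg 0.0
[-0.0419, -0.009, -0.0038] [0.1, -0.04, -3.56]
[-0.0412, -0.0115, -0.0038] [0.1, -0.04, -3.56]
[-0.0404, -0.0141, -0.0037] [0.1, -0.04, -3.56]
[-0.0395, -0.0166, -0.0037] [0.1, -0.04, -3.56]
[-0.0384, -0.019, -0.0036] [0.1, -0.04, -3.56]
[-0.0371, -0.0214, -0.0035] [0.1, -0.04, -3.56]
[-0.0357, -0.0236, -0.0035] [0.1, -0.04, -3.56]

[-0.0346, -0.0272, 0.0057] [0.0, 0.0, -2.86]
[-0.0332, -0.0289, 0.0057] [0.0, 0.0, -2.86]
[-0.0317, -0.0305, 0.0057] [0.0, 0.0, -2.86]
[-0.0302, -0.032, 0.0057] [0.0, 0.0, -2.86]
[-0.0285, -0.0335, 0.0057] [0.0, 0.0, -2.86]
[-0.0268, -0.0349, 0.0057] [0.0, 0.0, -2.86]
[-0.0251, -0.0362, 0.0057] [0.0, 0.0, -2.86]

[-0.0216, -0.0313, 0.0125] [0.0, 0.0, -1.62]
[-0.0207, -0.0319, 0.0125] [0.0, 0.0, -1.62]
[-0.0198, -0.0325, 0.0125] [0.0, 0.0, -1.62]
[-0.0188, -0.033, 0.0125] [0.0, 0.0, -1.62]
```

View pics/t8.png

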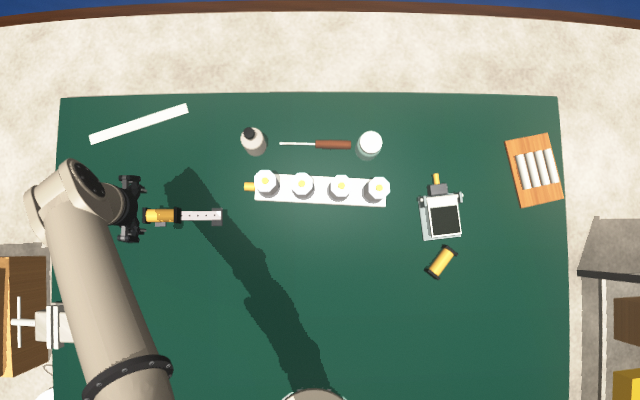

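View pics/w9.png

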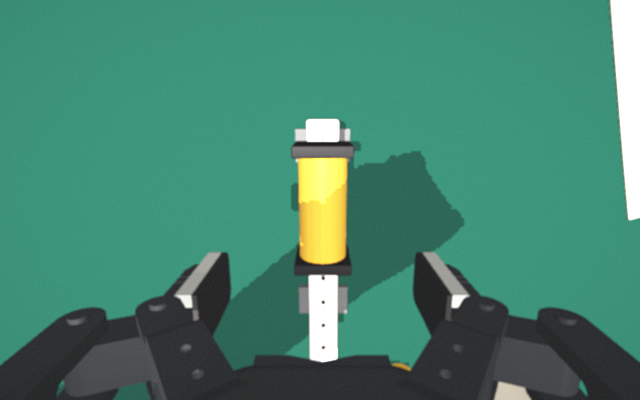

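```bash
python3 - <<'E'
from des import *
for n in ("top",):
    c,p,d,W=cam(n); w=W[240:285,420:465].reshape(-1,3); w=w[(w[:,2]>.01)&(w[:,0]<.52)&(w[:,2]<.06)]
    rc=cv2.minAreaRect((w[:,:2]*1000).astype(np.float32)); print(len(w),np.round(rc[0],1),np.round(rc[1],1),rc[2],np.percentile(w[:,2],[5,50,95]))
    cv2.imwrite("pics/t9c.png",cv2.resize(p[160:290,400:480,::-1],None,fx=5,fy=5,interpolation=2))
E
```

```text
437 [ 459.7 -352. ] [41.  90.8] 51.3520393371582 [0.02122133 0.03463032 0.04160803]
```

View pics/t9c.png

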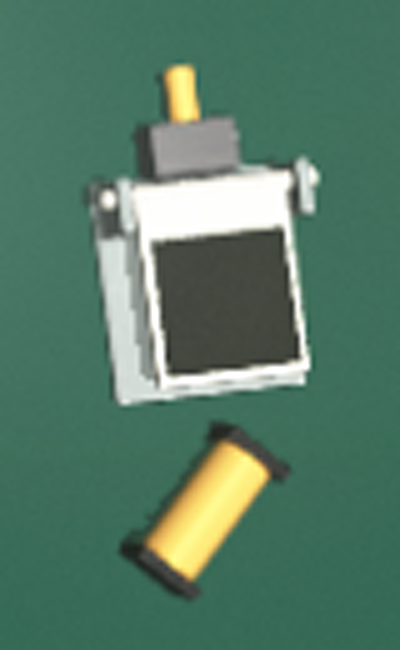

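```bash
python3 - <<'E'
from des import *
q=now();A=cur()
ts=[hold([.53,.1,.24],-65,0,1),hold([.47,-.2,.2],-45,0,1),hold([.4585,-.352,.15],-38.7,0,1)]
follow(q,ts)
show(ts[1],ts[2])
E
python3 -m crank '[[[-0.042,-0.009,-0.004],[0,0,-3.5],0.085],[[-0.041,-0.011,-0.004],[0,0,-3.5],0.085],[[-0.04,-0.014,-0.004],[0,0,-3.6],0.085],[[-0.04,-0.017,-0.004],[0,0,-3.6],0.085],[[-0.038,-0.019,-0.004],[0,0,-3.6],0.085],[[-0.037,-0.021,-0.003],[0,0,-3.6],0.085],[[-0.036,-0.024,-0.003],[0,0,-3.6],0.085]]'
python3 - <<'E'
from des import *
A=cur();st()
ts=[hold([.47,-.2,.2],-45,0,1),hold([.4585,-.352,.15],-38.7,0,1)]
show(A,ts[0],n=8)
E
```

```text
7 [-0.35  0.26  0.06  1.9  -0.02  0.98  0.15] mg 0.54 err mm 0.0 deg 0.0
7 [ 0.13  0.26  0.18  2.01 -0.06  0.88  1.13] mg 0.42 err mm 0.0 deg 0.0
4 [ 0.4   0.43  0.2   1.9  -0.11  0.82  1.55] mg 0.42 err mm 0.0 deg 0.0
[-0.0248, -0.0289, 0.0125] [0.0, 0.0, -1.57]
[-0.024, -0.0296, 0.0125] [0.0, 0.0, -1.57]
[-0.0232, -0.0302, 0.0125] [0.0, 0.0, -1.57]
[-0.0224, -0.0309, 0.0125] [0.0, 0.0, -1.57]
t: 67.72
eef_pos: [0.526, 0.0967, 0.2287]
tool_rot: [0.0, 0.536, 0.844, -0.0]
contact_force: [-0.0, -0.6, 0.6]
gripper_width: 1.0
t 67.72 p [0.526  0.0967 0.2287] z [-0.    -0.001 -1.   ] y [ 0.905  0.426 -0.   ] w 1.0 F [-0.  -0.6  0.6]
q [-0.35  0.26  0.06  1.91 -0.02  0.97  0.16]
[-0.0306, -0.0221, 0.0042] [-0.0, 0.0, -2.47]
[-0.0296, -0.0234, 0.0042] [-0.0, 0.0, -2.47]
[-0.0285, -0.0247, 0.0042] [-0.0, 0.0, -2.47]
[-0.0275, -0.0259, 0.0042] [-0.0, 0.0, -2.47]
[-0.0263, -0.0271, 0.0042] [-0.0, 0.0, -2.47]
[-0.0251, -0.0282, 0.0042] [-0.0, 0.0, -2.47]
[-0.0239, -0.0292, 0.0042] [-0.0, 0.0, -2.47]
[-0.0226, -0.0302, 0.0042] [-0.0, 0.0, -2.47]
```

```bash
python3 -m crank '[[[-0.031,-0.022,0.004],[0,0,-2.5],0.085],[[-0.03,-0.023,0.004],[0,0,-2.5],0.085],[[-0.028,-0.025,0.004],[0,0,-2.5],0.085],[[-0.027,-0.026,0.004],[0,0,-2.5],0.085],[[-0.026,-0.027,0.004],[0,0,-2.5],0.085],[[-0.025,-0.028,0.004],[0,0,-2.5],0.085],[[-0.024,-0.029,0.004],[0,0,-2.5],0.085],[[-0.023,-0.03,0.004],[0,0,-2.5],0.085]]'
python3 -m crank '[[[-0.025,-0.029,0.012],[0,0,-1.6],0.085],[[-0.024,-0.03,0.012],[0,0,-1.6],0.085],[[-0.023,-0.03,0.012],[0,0,-1.6],0.085],[[-0.022,-0.031,0.012],[0,0,-1.6],0.085],[[0,0,0],[0,0,0],0.085]]'
python3 - <<'E'
from des import *
st(); c,p,d,W=cam("wrist","w10"); rects(W,.01,dict(c1=(.4585,-.352,.055)),.1)
show(cur(),hold([.458,-.352,.0285],-38.7,0,1))
E
```

```text
t: 68.72
eef_pos: [0.4705, -0.199, 0.1966]
tool_rot: [-0.0, 0.381, 0.924, -0.0]
contact_force: [0.7, 0.5, 0.3]
gripper_width: 0.994
t: 69.35
eef_pos: [0.4573, -0.3531, 0.1478]
tool_rot: [-0.001, 0.332, 0.943, -0.001]
contact_force: [0.4, 1.2, 0.2]
gripper_width: 0.994
t 69.35 p [ 0.4573 -0.3531  0.1478] z [-0.002 -0.001 -1.   ] y [ 0.627  0.779 -0.002] w 0.994 F [0.4 1.2 0.2]
q [ 0.4   0.43  0.19  1.89 -0.1   0.83  1.54]
c1 6074 zq [0.026 0.036 0.041] rect [ 458.4 -352.5] [39.9 90.2] 51.4
[-0.0002, -0.0003, 0.0416] [-0.02, -0.02, 0.01]
[-0.0002, -0.0003, 0.0416] [-0.02, -0.02, 0.01]
[-0.0002, -0.0003, 0.0416] [-0.02, -0.02, 0.01]
```

View pics/w10.png

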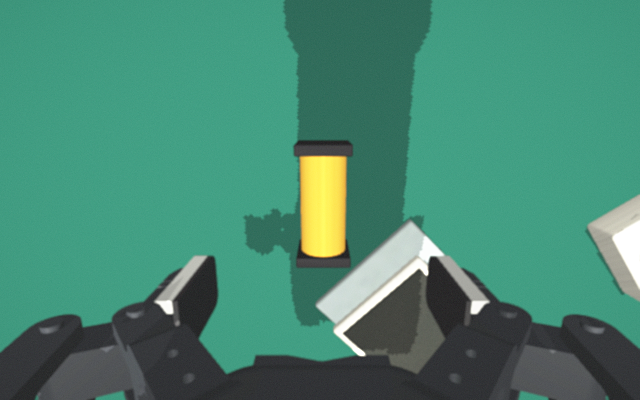

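```bash
python3 - <<'E'
from des import *
c=bot.calibration("wrist"); c2,p,d,W=cam("wrist")
w=W.reshape(-1,3); w=w[np.isfinite(w[:,0])]; w=w[(w[:,2]>.004)&(w[:,2]<.065)&(w[:,1]>-.43)&(w[:,1]<-.27)&(w[:,0]>.5)]
for y in np.arange(-.42,-.28,.01):
    s=w[np.abs(w[:,1]-y)<.005]; 
    if len(s): i=s[:,0].argmin(); print(round(y,2),np.round(s[i],3),np.round(s[s[:,2]>.04][:,0].min(),3) if (s[:,2]>.04).any() else "")
d0=np.load("pics/top0.npy"); Wt=cloud(bot.calibration("top"),d0); P0=cv2.imread("pics/top0.png")
m=np.zeros((400,640),bool); m[190:242,415:470]=1; dark=(P0.max(-1)<75)&m&(Wt[...,2]>.04); ww=Wt[dark]; rc=cv2.minAreaRect((ww[:,:2]*1000).astype(np.float32)); print("pad",len(ww),rc,ww.mean(0)); print(np.round(np.percentile(ww[:,2],[5,50,95]),3))
pl=m&(Wt[...,2]>.044)&(Wt[...,2]<.06); ww=Wt[pl]; print("plate",cv2.minAreaRect((ww[:,:2]*1000).astype(np.float32)))
E
```

```text
-0.42 [ 0.528 -0.416  0.004] 
-0.41 [ 0.527 -0.405  0.006] 
-0.4 [ 0.526 -0.395  0.007] 0.533
-0.39 [ 0.525 -0.386  0.007] 0.532
-0.38 [ 0.524 -0.379  0.005] 0.531
-0.37 [ 0.5   -0.369  0.042] 0.5
-0.36 [ 0.5   -0.361  0.028] 0.5
-0.35 [ 0.521 -0.347  0.008] 0.528
-0.34 [ 0.52  -0.336  0.004] 0.527
-0.33 [ 0.519 -0.326  0.007] 0.526
-0.32 [ 0.517 -0.317  0.005] 0.525
-0.31 [ 0.517 -0.311  0.006] 
-0.3 [ 0.556 -0.305  0.006] 
pad 683 ((583.26611328125, -353.4339599609375), (90.6033935546875, 100.32502746582031), 5.714699745178223) [ 0.57404947 -0.35827142  0.05129925]
[0.048 0.051 0.055]
plate ((588.3792114257812, -354.78369140625), (114.86560821533203, 121.77971649169922), 4.411125183105469)
```

```bash
python3 -m crank '[[[0,0,0],[0,0,0],0.062],[[0,0,0.04],[0,0,0],0.062],[[0,0,0.04],[0,0,0],0.062],[[0,0,0.025],[0,0,0],0.062],[[0,0,0.019],[0,0,0],0.062],[[0,0,0],[0,0,0],0.025],[[0,0,0],[0,0,0],0.025],[[0,0,0],[0,0,0],0.025],[[0,0,0],[0,0,0],0.025],[[0,0,0],[0,0,0],0.025]]' 60
python3 -m crank '[[[0,0,0],[0,0,0],0.025],[[0,0,-0.015],[0,0,0],0.025],[[0,0,-0.04],[0,0,0],0.025],[[0,0,-0.05],[0,0,0],0.025],[[0,0,-0.05],[0,0,0],0.025],[[0,0,-0.025],[0,0,0],0.025]]'
python3 - <<'E'
from des import *
st(); q=now();A=cur()
ts=[hold([.55,0,.21],-60,0,1),hold([.59,.298,.19],-90,0,1)]
follow(q,ts,n=9); show(A,ts[0],n=9);print();show(ts[0],ts[1],n=8)
E
```

```text
t: 70.7
eef_pos: [0.4599, -0.3503, 0.0256]
tool_rot: [0.001, 0.33, 0.944, -0.0]
contact_force: [-1.6, 1.1, 6.8]
gripper_width: 0.376
t: 71.45
eef_pos: [0.46, -0.3508, 0.2086]
tool_rot: [0.002, 0.33, 0.944, -0.001]
contact_force: [-0.3, -0.7, -2.2]
gripper_width: 0.375
t 71.45 p [ 0.46   -0.3508  0.2086] z [ 0.004 -0.003 -1.   ] y [0.623 0.782 0.   ] w 0.375 F [-0.3 -0.7 -2.2]
q [ 0.38  0.36  0.2   1.84 -0.09  0.94  1.52]
9 [-0.21  0.31  0.12  1.91 -0.05  0.92  0.46] mg 0.49 err mm 0.0 deg 0.0
9 [-0.67  0.51  0.15  1.66 -0.09  0.98 -0.49] mg 0.49 err mm 0.0 deg 0.0
[0.0165, 0.0367, 0.0003] [0.01, 0.03, 2.39]
[0.018, 0.036, 0.0003] [0.01, 0.03, 2.39]
[0.0195, 0.0352, 0.0003] [0.01, 0.03, 2.39]
[0.0209, 0.0344, 0.0003] [0.01, 0.03, 2.39]
[0.0223, 0.0335, 0.0004] [0.01, 0.03, 2.39]
[0.0237, 0.0325, 0.0004] [0.01, 0.03, 2.39]
[0.025, 0.0315, 0.0004] [0.01, 0.03, 2.39]
[0.0263, 0.0304, 0.0004] [0.01, 0.03, 2.39]
[0.0276, 0.0293, 0.0004] [0.01, 0.03, 2.39]

[0.0298, 0.023, 0.0025] [0.0, 0.0, 3.75]
[0.0312, 0.021, 0.0025] [0.0, 0.0, 3.75]
[0.0325, 0.0189, 0.0025] [0.0, 0.0, 3.75]
[0.0337, 0.0167, 0.0025] [0.0, 0.0, 3.75]
[0.0347, 0.0145, 0.0025] [0.0, 0.0, 3.75]
[0.0356, 0.0122, 0.0025] [0.0, 0.0, 3.75]
[0.0363, 0.0098, 0.0025] [0.0, 0.0, 3.75]
[0.0368, 0.0074, 0.0025] [0.0, 0.0, 3.75]
```

```bash
python3 -m crank '[[[0.016,0.037,0],[0,0,2.4],0.025],[[0.018,0.036,0],[0,0,2.4],0.025],[[0.02,0.035,0],[0,0,2.4],0.025],[[0.021,0.034,0],[0,0,2.4],0.025],[[0.022,0.034,0],[0,0,2.4],0.025],[[0.024,0.033,0],[0,0,2.4],0.025],[[0.025,0.031,0],[0,0,2.4],0.025],[[0.026,0.03,0],[0,0,2.4],0.025],[[0.028,0.029,0],[0,0,2.4],0.025]]'
python3 - <<'E'
from des import *
st(); q=now();A=cur()
ts=[hold([.5893,.2965,.19],-90,0,1)]
follow(q,ts,n=9); show(A,ts[0],n=8)
E
```

```text
t: 72.58
eef_pos: [0.5488, 0.0017, 0.2053]
tool_rot: [0.0, 0.502, 0.865, -0.0]
contact_force: [-0.0, -0.5, -0.9]
gripper_width: 0.376
t 72.58 p [0.5488 0.0017 0.2053] z [ 0.    -0.001 -1.   ] y [0.868 0.497 0.   ] w 0.376 F [-0.  -0.5 -0.9]
q [-0.22  0.31  0.13  1.91 -0.05  0.92  0.45]
9 [-0.67  0.51  0.15  1.66 -0.09  0.98 -0.48] mg 0.54 err mm 0.0 deg 0.0
[0.0295, 0.0227, 0.0025] [0.0, 0.0, 3.72]
[0.0309, 0.0207, 0.0025] [0.0, 0.0, 3.72]
[0.0322, 0.0187, 0.0025] [0.0, 0.0, 3.72]
[0.0333, 0.0166, 0.0025] [0.0, 0.0, 3.72]
[0.0343, 0.0144, 0.0025] [0.0, 0.0, 3.72]
[0.0352, 0.0121, 0.0025] [0.0, 0.0, 3.72]
[0.0359, 0.0098, 0.0025] [0.0, 0.0, 3.72]
[0.0364, 0.0074, 0.0025] [0.0, 0.0, 3.72]
```

```bash
python3 -m crank '[[[0.03,0.023,0.003],[0,0,3.7],0.025],[[0.031,0.021,0.003],[0,0,3.7],0.025],[[0.032,0.019,0.002],[0,0,3.7],0.025],[[0.033,0.017,0.002],[0,0,3.7],0.025],[[0.034,0.014,0.002],[0,0,3.7],0.025],[[0.035,0.012,0.002],[0,0,3.7],0.025],[[0.036,0.01,0.002],[0,0,3.7],0.025],[[0.036,0.007,0.002],[0,0,3.8],0.025],[[0,0,0],[0,0,0],0.025]]'
python3 - <<'E'
from des import *
st(); A=cur()
show(A,hold([.5893,.298,.105],-90,0,1)); c,p,d,W=cam("wrist","w11"); rects(W,.08,dict(c=(.5895,.39,.06)),.115)
E
```

```text
t: 73.7
eef_pos: [0.5876, 0.2997, 0.1866]
tool_rot: [-0.001, 0.704, 0.71, 0.0]
contact_force: [-0.9, -1.4, -2.3]
gripper_width: 0.375
t 73.7 p [0.5876 0.2997 0.1866] z [-0.001  0.001 -1.   ] y [ 1.     0.008 -0.001] w 0.375 F [-0.9 -1.4 -2.3]
q [-0.67  0.51  0.15  1.66 -0.09  0.98 -0.48]
[-0.0009, 0.0009, 0.0433] [-0.02, -0.04, 0.24]
[-0.0009, 0.0009, 0.0433] [-0.02, -0.04, 0.24]
c 8468 zq [0.097 0.106 0.111] rect [588.6 386.8] [39.6 82.2] 0.1
```

View pics/w11.png

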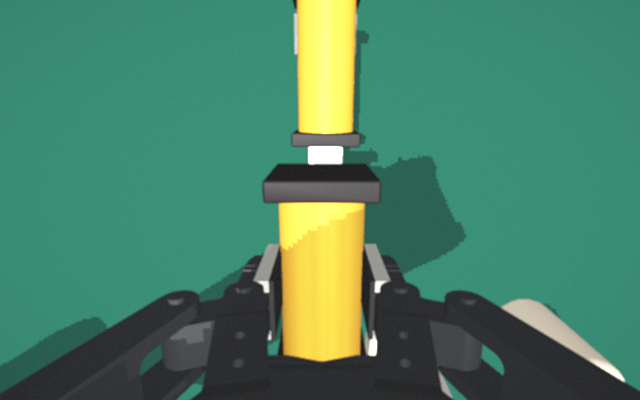

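```bash
python3 -m crank '[[[-0.002,0.002,0.02],[0,0,0.3],0.025],[[0,0,0.035],[0,0,0.2],0.025],[[0,0,0.025],[0,0,0],0.025],[[0,0,0.006],[0,0,0],0.025],[[0,0,0],[0,0,0],0.025],[[0,0,0],[0,0,0],0.025]]'
```

```text
t: 74.5
eef_pos: [0.5918, 0.2933, 0.1017]
tool_rot: [0.0, 0.709, 0.705, 0.001]
contact_force: [-0.6, -0.4, -1.3]
gripper_width: 0.372
```

```bash
python3 -m crank '[[[0.0035,-0.0025,0],[0,0,-0.2],0.025],[[0,0,0],[0,0,0],0.025],[[0,0,0.003],[0,0,0],0.025],[[0,0,0],[0,0,0],0.025]]'
python3 - <<'E'
from h import *
st()
E
```

```text
t: 75.0
eef_pos: [0.5882, 0.2967, 0.0972]
tool_rot: [0.0, 0.708, 0.706, -0.0]
contact_force: [-0.0, -0.6, -1.1]
gripper_width: 0.374
t 75.0 p [0.5882 0.2967 0.0972] z [-0.    -0.001 -1.   ] y [ 1.    -0.002 -0.   ] w 0.374 F [-0.  -0.6 -1.1]
q [-0.66  0.61  0.14  1.72 -0.11  0.82 -0.47]
```

```bash
python3 -m crank '[[[0.0006,0.0008,0.002],[0,0,0],0.025],[[0,0,0],[0,0,0],0.025]]'
python3 -m crank '[[[0,0,0.001],[0,0,0],0.025],[[0,0,0],[0,0,0],0.025]]'
```

```text
t: 75.25
eef_pos: [0.5893, 0.2973, 0.0957]
tool_rot: [0.0, 0.708, 0.706, -0.0]
contact_force: [-0.5, -1.3, 0.6]
gripper_width: 0.377
t: 75.5
eef_pos: [0.5893, 0.2973, 0.0956]
tool_rot: [0.0, 0.708, 0.706, -0.0]
contact_force: [-3.4, -2.2, 9.8]
gripper_width: 0.373
```

```bash
python3 -m crank '[[[0,0,0],[0,0,0],0.06],[[0,0,0],[0,0,0],0.06],[[0,0,0],[0,0,0],0.06],[[0,0,-0.02],[0,0,0],0.06],[[0,0,-0.04],[0,0,0],0.06],[[0,0,-0.05],[0,0,0],0.085],[[0,0,-0.03],[0,0,0],0.085]]'
python3 - <<'E'
from des import *
st(); c,p,d,W=cam("wrist","w12"); m=lambda W:None
rects(W,.08,dict(c1=(.589,.297,.047)),.13); rects(W,.08,dict(both=(.589,.344,.11)),.13)
E
```

```text
t: 76.38
eef_pos: [0.5904, 0.2979, 0.2391]
tool_rot: [0.001, 0.708, 0.706, 0.002]
contact_force: [0.0, -0.6, 0.5]
gripper_width: 0.998
t 76.38 p [0.5904 0.2979 0.2391] z [ 0.004  0.002 -1.   ] y [ 1.    -0.002  0.004] w 0.998 F [ 0.  -0.6  0.5]
q [-0.68  0.46  0.17  1.61 -0.08  1.07 -0.49]
c1 5127 zq [0.096 0.106 0.111] rect [588.8 296.1] [39.7 90.2] 0.0
both 11808 zq [0.097 0.106 0.111] rect [588.8 342.7] [183.5  39.7] 90.0
```

View pics/w12.png

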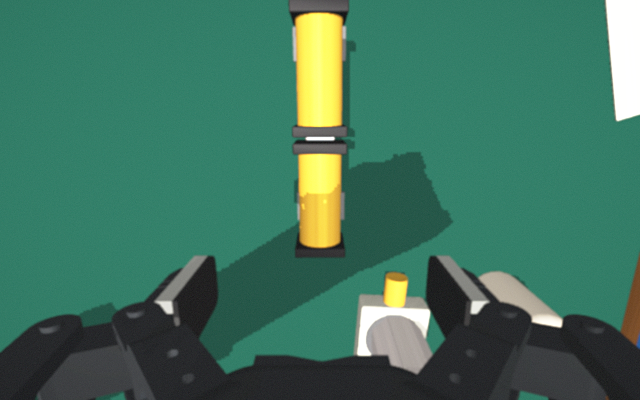

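```bash
python3 - <<'E'
from des import *
c,p,d,W=cam("top")
cv2.imwrite("pics/t10c.png",cv2.resize(p[180:250,405:485,::-1],None,fx=8,fy=8,interpolation=2))
for u,v in ((430.4,208.6),(457,205.6),(460.6,232),(433,235),(445,220),(447,232)): print(u,v,np.round(W[int(round(v)),int(round(u))],4))
pl=np.zeros((400,640),bool); pl[196:242,415:470]=1; h=cv2.cvtColor(p,cv2.COLOR_RGB2HSV)
dark=pl&(h[...,2]<80)&(h[...,1]<80)&(W[...,2]>.046)&(W[...,2]<.056)
n,l,s,ce=cv2.connectedComponentsWithStats(dark.astype(np.uint8)); i=1+s[1:,4].argmax(); w=W[l==i]; print(s[i],cv2.minAreaRect((w[:,:2]*1000).astype(np.float32)),w.mean(0))
E
```

```text
430.4 208.6 [ 0.6042 -0.3176  0.0519]
457 205.6 [ 0.6122 -0.3949  0.0469]
460.6 232 [ 0.5412 -0.4051  0.043 ]
433 235 [ 0.5341 -0.3246  0.0492]
445 220 [ 0.5742 -0.359   0.0496]
447 232 [ 0.5416 -0.3626  0.0521]
[431 206  29  29 671] ((574.0355224609375, -357.4923095703125), (71.0923843383789, 74.20084381103516), 6.228402137756348) [ 0.57382433 -0.35815412  0.05117851]
```

View pics/t10c.png

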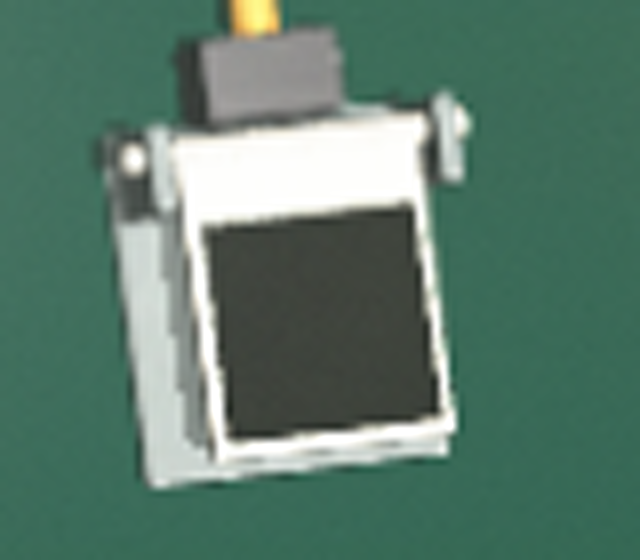

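```bash
python3 - <<'E'
from des import *
q=now();A=cur()
ts=[hold([.55,0,.24],-60,0,1),hold([.557,-.36,.2],-30,0,1),hold([.557,-.36,.09],-30,0,1),hold([.557,-.36,.043],-30,0,1)]
follow(q,ts); show(A,ts[0],n=8);print(); show(ts[0],ts[1],n=9)
E
```

```text
7 [-0.24  0.28  0.16  1.88 -0.05  0.99  0.46] mg 0.56 err mm 0.0 deg 0.0
8 [ 0.36  0.51  0.17  1.64 -0.1   1.    1.61] mg 0.56 err mm 0.0 deg 0.0
3 [ 0.38  0.63  0.15  1.71 -0.12  0.8   1.63] mg 0.56 err mm 0.0 deg 0.0
1 [ 0.38  0.7   0.14  1.73 -0.13  0.73  1.64] mg 0.56 err mm 0.0 deg 0.0
[-0.0373, -0.0051, 0.0005] [0.06, -0.02, -3.77]
[-0.0369, -0.0076, 0.0005] [0.06, -0.02, -3.77]
[-0.0363, -0.01, 0.0005] [0.06, -0.02, -3.77]
[-0.0356, -0.0123, 0.0006] [0.06, -0.02, -3.77]
[-0.0347, -0.0146, 0.0006] [0.06, -0.02, -3.77]
[-0.0337, -0.0169, 0.0006] [0.06, -0.02, -3.77]
[-0.0325, -0.0191, 0.0006] [0.06, -0.02, -3.77]
[-0.0312, -0.0212, 0.0007] [0.06, -0.02, -3.77]

[-0.035, -0.0193, 0.0044] [0.0, 0.0, -3.33]
[-0.0338, -0.0213, 0.0044] [0.0, 0.0, -3.33]
[-0.0325, -0.0233, 0.0044] [0.0, 0.0, -3.33]
[-0.0311, -0.0251, 0.0044] [0.0, 0.0, -3.33]
[-0.0296, -0.0269, 0.0044] [0.0, 0.0, -3.33]
[-0.028, -0.0286, 0.0044] [0.0, 0.0, -3.33]
[-0.0263, -0.0301, 0.0044] [0.0, 0.0, -3.33]
[-0.0245, -0.0316, 0.0044] [0.0, 0.0, -3.33]
[-0.0226, -0.033, 0.0044] [0.0, 0.0, -3.33]
```

```bash
python3 -m crank '[[[-0.037,-0.005,0],[0,0,-3.8],0.0],[[-0.037,-0.008,0],[0,0,-3.8],0.0],[[-0.036,-0.01,0],[0,0,-3.8],0.0],[[-0.036,-0.012,0],[0,0,-3.8],0.0],[[-0.035,-0.015,0],[0,0,-3.8],0.0],[[-0.034,-0.017,0],[0,0,-3.8],0.0],[[-0.032,-0.019,0],[0,0,-3.8],0.0],[[-0.031,-0.021,0],[0,0,-3.8],0.0]]' 40
python3 -m crank '[[[-0.035,-0.019,0.004],[0,0,-3.3],0.0],[[-0.034,-0.021,0.004],[0,0,-3.3],0.0],[[-0.032,-0.023,0.004],[0,0,-3.3],0.0],[[-0.031,-0.025,0.004],[0,0,-3.3],0.0],[[-0.03,-0.027,0.004],[0,0,-3.3],0.0],[[-0.028,-0.029,0.004],[0,0,-3.3],0.0],[[-0.026,-0.03,0.004],[0,0,-3.3],0.0],[[-0.024,-0.032,0.004],[0,0,-3.3],0.0],[[-0.023,-0.033,0.004],[0,0,-3.3],0.0],[[0,0,0],[0,0,0],0.0]]'
python3 - <<'E'
from des import *
st(); show(cur(),hold([.557,-.36,.09],-30,0,1),n=3); c,p,d,W=cam("wrist","w13")
c,p,d,W=cam("top","t11"); rects(W,.08,dict(both=(.589,.344,.11)),.13)
for x,y in PEGS: brass(.11,.14,x,y)
E
```

```text
t: 77.47
eef_pos: [0.5475, -0.0022, 0.2349]
tool_rot: [0.0, 0.497, 0.868, -0.0]
contact_force: [0.0, -1.2, -0.3]
gripper_width: -0.001
t: 78.72
eef_pos: [0.5539, -0.3647, 0.1984]
tool_rot: [-0.0, 0.262, 0.965, -0.001]
contact_force: [0.2, 0.1, 0.2]
gripper_width: -0.001
t 78.72 p [ 0.5539 -0.3647  0.1984] z [-0.001 -0.002 -1.   ] y [ 0.505  0.863 -0.003] w -0.001 F [0.2 0.1 0.2]
q [ 0.36  0.5   0.17  1.64 -0.1   1.01  1.61]
[-0.0001, 0.002, 0.0378] [-0.05, 0.0, -0.11]
[-0.0001, 0.0019, 0.0378] [-0.05, 0.0, -0.11]
[-0.0001, 0.0019, 0.0378] [-0.05, 0.0, -0.11]
both 1039 zq [0.094 0.106 0.112] rect [591.5 342. ] [ 40.6 185.4] 0.2
top brass 23 [673.6 118.9 123.3]
side brass 11 [673.5 115.3 123.9]
top brass 1 [661.4  33.3 125.7]
side brass 14 [664.8  22.8 123.7]
top brass 2 [655.7 -67.9 124.7]
side brass 17 [659.4 -76.6 123.3]
top brass 24 [ 654.6 -166.5  123.1]
side brass 23 [ 653.2 -171.8  123.8]
```

View pics/w13.png

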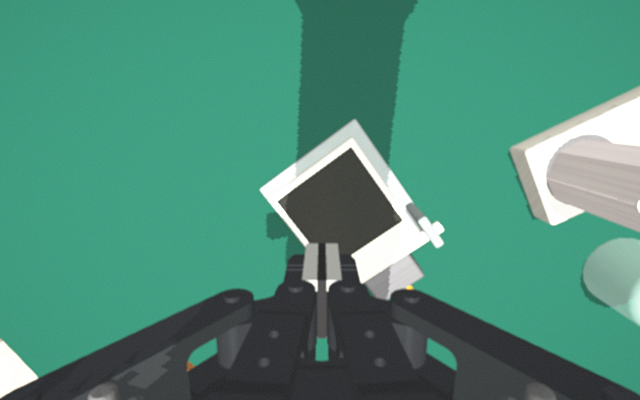

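View pics/t11.png

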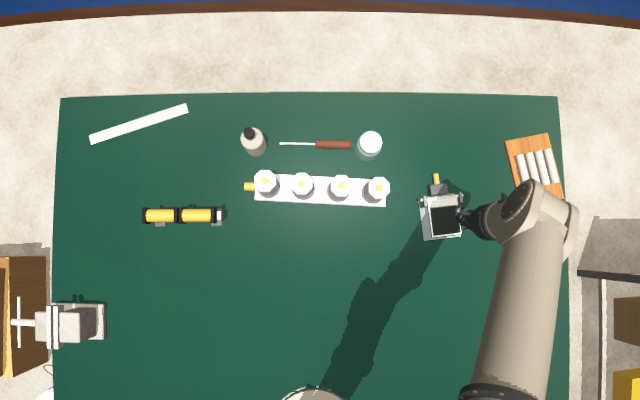

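```bash
python3 -m crank '[[[0,0.002,0.038],[0,0,0],0.0],[[0,0.002,0.038],[0,0,0],0.0],[[0,0.002,0.038],[0,0,0],0.0],[[0,0,0.015],[0,0,0],0.0],[[0,0,0],[0,0,0],0.0]]'
python3 -m crank '[[[0,0,0.008],[0,0,0],0.0],[[0,0,0.006],[0,0,0],0.0],[[0,0,0],[0,0,0],0.0]]'
```

```text
t: 79.85
eef_pos: [0.5585, -0.3551, 0.0693]
tool_rot: [-0.001, 0.259, 0.966, -0.0]
contact_force: [0.9, 0.4, 0.2]
gripper_width: -0.002
t: 80.22
eef_pos: [0.5602, -0.3565, 0.0577]
tool_rot: [0.002, 0.259, 0.966, -0.001]
contact_force: [-1.8, 0.0, 7.4]
gripper_width: 0.002
```

```bash
python3 -m crank '[[[0,-0.002,0.006],[0,0,0],0.0],[[0,0,0.006],[0,0,0],0.0],[[0,0,0.003],[0,0,0],0.0],[[0,0,0],[0,0,0],0.0]]'
python3 -m crank '[[[0,0,0.002],[0,0,0],0.0],[[0,0,0],[0,0,0],0.0]]'
```

```text
t: 80.72
eef_pos: [0.5615, -0.3566, 0.0444]
tool_rot: [0.003, 0.258, 0.966, 0.0]
contact_force: [0.5, 4.7, 14.2]
gripper_width: 0.002
t: 80.97
eef_pos: [0.5616, -0.3567, 0.044]
tool_rot: [0.004, 0.258, 0.966, 0.0]
contact_force: [-4.0, 7.4, 26.5]
gripper_width: 0.002
```

```bash
python3 -m crank '[[[0,0,0.001],[0,0,0],0.0],[[0,0,0],[0,0,0],0.0],[[0,0,0],[0,0,0],0.0],[[0,0,0],[0,0,0],0.0],[[0,0,0],[0,0,0],0.0],[[0,0,0],[0,0,0],0.0],[[0,0,0],[0,0,0],0.0]]'
python3 - <<'E'
from des import *
c,p,d,W=cam("side"); cv2.imwrite("pics/s12c.png",cv2.resize(p[240:350,320:440,::-1],None,fx=5,fy=5,interpolation=2)); st()
E
python3 -m crank '[[[0,0,-0.004],[0,0,0],0.0],[[0,0,-0.008],[0,0,0],0.0],[[0,0,-0.012],[0,0,0],0.0],[[0,0,-0.03],[0,0,0],0.0],[[0,0,-0.05],[0,0,0],0.0],[[0,0,-0.06],[0,0,0],0.0],[[-0.03,0,-0.04],[0,0,0],0.0],[[-0.04,0,0],[0,0,0],0.0],[[-0.04,0,0],[0,0,0],0.0],[[0,0,0],[0,0,0],0.0]]'
python3 - <<'E'
from des import *
st();c,p,d,W=cam("side","s13"); cam("top","t12")
c,p,d,W=cam("top"); print(np.round(W[225:232,442:450].reshape(-1,3).mean(0),3)); rects(W,.08,dict(both=(.589,.344,.11)),.13)
for x,y in PEGS: brass(.11,.14,x,y)
E
```

```text
t: 81.85
eef_pos: [0.5617, -0.3567, 0.0438]
tool_rot: [0.004, 0.258, 0.966, 0.001]
contact_force: [-5.3, 8.7, 33.0]
gripper_width: -0.004
t 81.9 p [ 0.5617 -0.3567  0.0437] z [ 0.007 -0.001 -1.   ] y [0.499 0.866 0.003] w -0.001 F [-6.4  9.1 31.9]
q [ 0.38  0.69  0.13  1.73 -0.13  0.73  1.63]
t: 83.15
eef_pos: [0.6549, -0.4127, 0.2415]
tool_rot: [0.001, 0.259, 0.966, -0.0]
contact_force: [-0.6, -0.4, -0.3]
gripper_width: 0.001
t 83.15 p [ 0.6549 -0.4127  0.2415] z [ 0.001 -0.001 -1.   ] y [ 0.5    0.866 -0.   ] w 0.001 F [-0.6 -0.4 -0.3]
q [ 0.37  0.65  0.18  1.29 -0.12  1.21  1.61]
[ 0.552 -0.359  0.051]
both 1038 zq [0.095 0.106 0.112] rect [591.3 341.8] [ 40.3 184.3] 0.1
top brass 16 [674.2 119.9 124. ]
side brass 11 [673.4 115.2 124. ]
top brass 1 [661.9  33.4 122. ]
side brass 14 [664.4  22.1 124.3]
top brass 2 [655.3 -67.6 128.2]
side brass 17 [659.2 -76.8 123.5]
top brass 10 [ 653.3 -164.8  122.8]
side brass 23 [ 653.4 -171.5  123.5]
```

View pics/s12c.png

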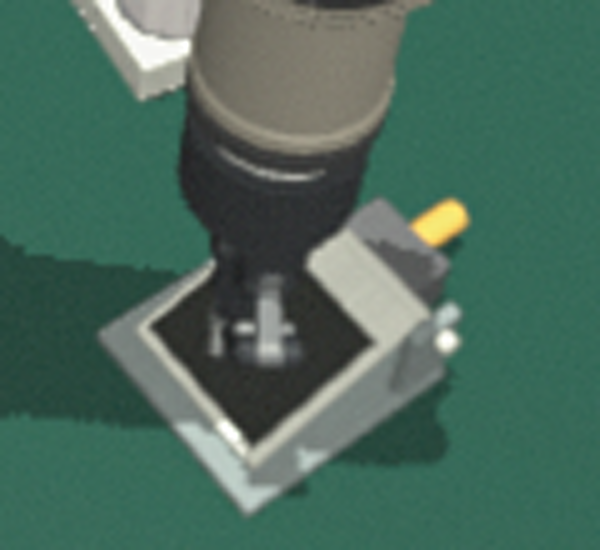

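View pics/s13.png

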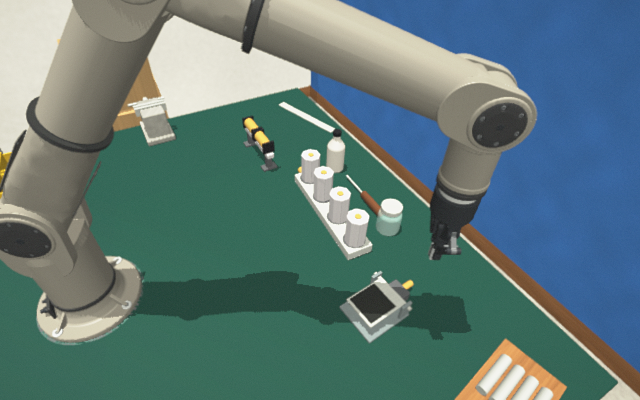

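View pics/t12.png

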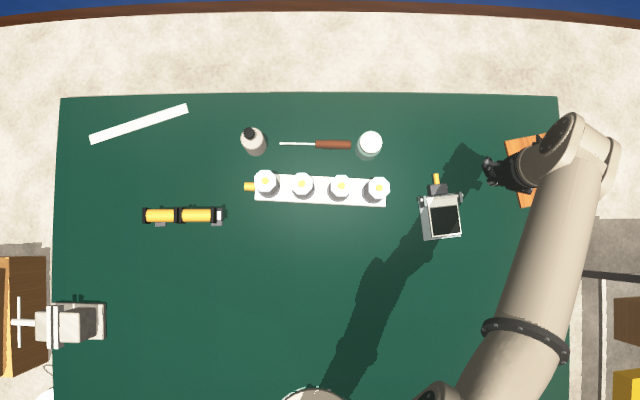

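```bash
python3 - <<'E'
from station import bot
print(bot.get_obs()["t"], bot.hand_in())
E
```

```text
the job is handed in; nothing more can be done
83.7 None
```

I've handed the job in at 83.7 s, with everything placed as asked. No verdict was reported.

- **Bowls:** All four bowls were there. Each sits mouth-down on its own peg. Their closed ends read about 124 mm above the bench, as they should with the rim on the block.
- **Cartridges:** Both lie along the top of the air bar, with a gap of about 3–4 mm between them. The second one had been knocked about 26 mm before I reached it, so I located it again first.
- **Treadle:** I pressed it last, down to a hard stop. Force rose to about 30 N with under 1 mm of further travel. I held it there for about 1 s and released it. The pad is back at 51 mm, its up height.
- **Bystanders:** The bottle, jar and screwdriver were not touched and look unmoved in the final pictures.

**What went wrong or disagreed:**
- My first try at turning a bowl ran the arm into several of its joint limits, with a force reading of about 80 N at the tool. That is below the 120 N limit. I laid that bowl back down and turned all four by a different path.
- The top and wrist cameras disagreed by about 2–3 mm. I used the average for most grasps and the wrist view for the bar.
- I pressed the treadle about 5 mm beyond the press point I had measured. It travelled about 21 mm there rather than 24 mm, roughly what pressing nearer the hinge should give.

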